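# Checking pump return springs on the spring tester

## Robot

A 6-joint arm with a two-finger parallel gripper is mounted at the origin on a cart in front of the work surface, level with it; the furniture and walls round the work are solid. World frame = base frame: x ahead of the robot, y to its left, z up, the work surface at z = 0. Lengths are in m, angles in degrees, forces in N, time in s.
With the tool pointing down it reaches from about 0.3 to 0.75 m from the base axis. Payload 8.5 kg.
Tool frame: the origin (TCP) lies between the finger pads; the fingertips stand ahead of it and the grasp point (between the pads) lies 8 mm behind it (env.tcp_to_tips is the z of the fingertips in the tool frame, in m); z points along the fingers, x is the direction in which the jaws open and shut, and the axes are right-handed (so a half turn about z gives the same grasp; the last joint's range is limited). The gripper opens to 85 mm and grips with 20 to 120 N. Pads are 22 mm wide; open, the fingers measure 114 mm over their backs; the gripper's body (76 mm by 85 mm) begins 54 mm behind the grasp point. The pads swing forward as they close: fully open they stand 13 mm farther back than shut.
Start: joints at [-12.336, 21.807, 74.336, -0, 83.858, -12.336], TCP at [0.55, 0, 0.204] pointing down, gripper open.
Joint ranges: [-178.18, 178.18], [-50.72, 133.34], [12.68, 142.11], [-81.47, 261.47], [9.98, 163.14], [-165.26, 165.26]. Speed limits (degrees/s): [136.94, 136.94, 180, 180, 180, 180].

## Interface

Orientations are given as a 3x3 rotation matrix whose columns are the frame's x, y, z axes.
In Python, from rig import observe, viewer, env gives the robot as it stands.
- The arm moves only by the tool jog_arm, never from a script. Its arguments are lists of equal length, an entry for each row: "dr": the turn, a rotation vector about the tool's x, y, z in rad, a list of three; "slide": the shift along the tool's x, y, z in m, a list of three; "gripper": the opening, from -1 (shut) to 1 (fully open), so that 0 is half open. In form: {"dr": [[rx, ry, rz], ...], "slide": [[dx, dy, dz], ...], "gripper": [gripper, ...]}. A call has exactly 10 rows; each row shifts and turns the commanded pose from where the row before left it, along the tool's axes as they then stand; what a row does not reach is not made up. A row lasts 1/10 s, in which the tool goes at most 50 mm and 8.59 degrees, less where a joint would pass 70% of its speed; a pose out of reach is approached as far as the arm can. A call is refused whole if a number of a shift passes 0.05 or a number of a turn 0.15, either way. A call with a gripper value outside its range is refused whole. The fingers move at their own pace and stop on an object; "force" is the grip in N (left out, the last holds). Time passes only in rows, so rows that do not move let the fingers close, or fill a call up. It gives the time, the measured TCP pose, the force and the opening at its end, in the units of the state.
- observe(): the state, without advancing time (a new reading comes with each control period).
- viewer.get_image(name): name is "scene" or "top"; returns a dict with "pixels" (384x512x3 uint8, blue, green, red), "camera_matrix" (3x3 intrinsics, pixels), "dist_coeffs" ([k1, k2, p1, p2, k3] as OpenCV has them; the pictures are not rectified), "R" (3x3) and "t" (3): a world point X has camera coordinates R X + t. Camera axes: x right, y down, z forward; pixel columns grow to the right and rows downward; lengths in m; the calibration is good to about 2 mm. A picture is of the moment at which its call begins. There is no depth.
- env.close_job(): hands the job in, once; it reports no verdict.
The state is a dict: "time_s": time; "q": joint angles; "qvel": joint speeds; "joint_efforts": joint torques, N m; "position": TCP position; "tool_rot": TCP orientation; "ft_force": force on the tool from outside, world axes, zero at the start; "wrist_torque": the same for the moment, N m; "grip_width": finger opening in m.
Only numpy, scipy, OpenCV 4.12 (cv2) and the standard library are available. Lean on these libraries where they do the work, as an engineer would, in place of code of your own. Each camera call takes 0.05 s, during which the arm holds its last target.

## Task

First wind the tester's red key clockwise, by repeated part turns, until the pointer is fully up; then test the spring cartridges one at a time, in the order blue, green, yellow (yellow may be missing): stand the cartridge in the nest, set the brass weight on its cap, let go, draw the hand back and see whether the weight's underside stays above the pointer. Sound springs go back standing in the blue tray, weak ones (weight rests below the pointer) go into the kidney dish, and at the end the weight stands on its rest in the black ring again. Leave the forceps, the vial and the gauze pack alone.

Things in the scene. Friction and masses are not known exactly. Their poses are not given: they have to be found in the camera images.
- blue_a: blue-banded spring cartridge, 140 g: upright white sleeve 42 mm diameter, 66 mm tall, above it a 36 mm steel cap on a coil spring, cap top 90 mm above the underside, sinks up to 18.5 mm; origin: centre of underside, z up its axis; grip the sleeve near its top. blue_a and blue_b look alike; just one is there. Under the weight a sound spring sinks about 4 mm, a weak one about 17 mm
- blue_b: blue-banded spring cartridge, 140 g: upright white sleeve 42 mm diameter, 66 mm tall, above it a 36 mm steel cap on a coil spring, cap top 90 mm above the underside, sinks up to 18.5 mm; origin: centre of underside, z up its axis; grip the sleeve near its top. blue_a and blue_b look alike; just one is there. Under the weight a sound spring sinks about 4 mm, a weak one about 17 mm
- green_a: green-banded spring cartridge, 140 g: upright white sleeve 42 mm diameter, 66 mm tall, above it a 36 mm steel cap on a coil spring, cap top 90 mm above the underside, sinks up to 18.5 mm; origin: centre of underside, z up its axis; grip the sleeve near its top. green_a and green_b look alike; just one is there. Under the weight a sound spring sinks about 4 mm, a weak one about 17 mm
- green_b: green-banded spring cartridge, 140 g: upright white sleeve 42 mm diameter, 66 mm tall, above it a 36 mm steel cap on a coil spring, cap top 90 mm above the underside, sinks up to 18.5 mm; origin: centre of underside, z up its axis; grip the sleeve near its top. green_a and green_b look alike; just one is there. Under the weight a sound spring sinks about 4 mm, a weak one about 17 mm
- yellow_a: yellow-banded spring cartridge, 140 g: upright white sleeve 42 mm diameter, 66 mm tall, above it a 36 mm steel cap on a coil spring, cap top 90 mm above the underside, sinks up to 18.5 mm; origin: centre of underside, z up its axis; grip the sleeve near its top. yellow_a and yellow_b look alike; one or neither is there. Under the weight a sound spring sinks about 4 mm, a weak one about 17 mm
- yellow_b: yellow-banded spring cartridge, 140 g: upright white sleeve 42 mm diameter, 66 mm tall, above it a 36 mm steel cap on a coil spring, cap top 90 mm above the underside, sinks up to 18.5 mm; origin: centre of underside, z up its axis; grip the sleeve near its top. yellow_a and yellow_b look alike; one or neither is there. Under the weight a sound spring sinks about 4 mm, a weak one about 17 mm
- blue_a_grip (a point): point on that cartridge's axis about 55 mm above its underside, a good height to grip (in the rules a difference of a tenth of a millimetre there stands for sound or weak; it cannot be seen or measured)
- blue_b_grip (a point): point on that cartridge's axis about 55 mm above its underside, a good height to grip (in the rules a difference of a tenth of a millimetre there stands for sound or weak; it cannot be seen or measured)
- green_a_grip (a point): point on that cartridge's axis about 55 mm above its underside, a good height to grip (in the rules a difference of a tenth of a millimetre there stands for sound or weak; it cannot be seen or measured)
- green_b_grip (a point): point on that cartridge's axis about 55 mm above its underside, a good height to grip (in the rules a difference of a tenth of a millimetre there stands for sound or weak; it cannot be seen or measured)
- yellow_a_grip (a point): point on that cartridge's axis about 55 mm above its underside, a good height to grip (in the rules a difference of a tenth of a millimetre there stands for sound or weak; it cannot be seen or measured)
- yellow_b_grip (a point): point on that cartridge's axis about 55 mm above its underside, a good height to grip (in the rules a difference of a tenth of a millimetre there stands for sound or weak; it cannot be seen or measured)
- weight: brass test weight, 0.6 kg: disc 51 mm diameter and 30 mm tall, with a neck up to a round grip knob 25 mm diameter whose top is 66 mm above the underside (grip it 46 to 66 mm up); origin at the centre of its underside; it starts on its rest on the tester
- tester: spring tester, fixed: grey base plate 110 x 223 mm, top 15 mm above the trolley; origin under its middle, x away from the robot, y to the left; carries (towards y+) the steel nest, the weight's rest and the winding key in a row, and behind the nest a gauge column 120 mm tall, 57 mm behind the nest's centre
- nest (a point): centre of the test plate at the bottom of the nest, where a cartridge stands: a steel ring of about 52 mm inner diameter, 9 mm high
- weight_rest (a point): centre of the floor of the black ring (about 63 mm inner diameter, 8 mm high) in which the weight rests
- key_grip (a point): middle of the red wing of the winding key, 42 mm long (along the point's x axis) x 11 mm thick x 32 mm tall, 57 mm above the trolley; its top is 15 mm higher; turns about the vertical with the key
- key (a joint): winding key, rad: 0 unwound, 4.0 fully wound at its stop; winds clockwise seen from above against a spring (up to 0.13 N m with its brake) and stays where it is let go; each rad lifts the red pointer 10 mm
- pointer_tip (a point): tip of the red pointer on the gauge column; it rises as the key is wound. With the key fully wound it is the reference mark, 94.5 mm above the trolley: a weight whose underside rests lower than the pointer has a weak spring under it (sound about 6 to 7 mm above, weak about 6 to 7 mm below)
- tray: shallow blue supply tray, fixed, 84 x 190 mm (long side along its y), floor 4 mm thick, lip 9 mm high; origin under its middle; the cartridges start in it, standing in a row about 58 mm apart
- kidney_dish: loose kidney dish for rejects, 116 x 224 mm (long side along its y), rim 43 mm high, floor about 8 mm high; origin at the centre of its underside; its x+ long side bulges inwards. Three cartridges fit standing, at (x, y) = (0, 57), (0, -57) and (-10, 0) mm. A thin rail runs along all edges of the trolley, 60 mm above it
- forceps: bystander: steel forceps lying flat, 137 x 20 x 10 mm
- vial: bystander: clear vial with a dark cap, 29 mm diameter, 74 mm tall; not always there
- gauze_pack: bystander: flat gauze pack 86 x 59 x 13 mm

How it is judged:
By the outcome, as a careful person would: the job done as asked, in the order asked, and still so for the second after the job is handed in, with the robot touching nothing.
Of blue_a, blue_b only 1 to 1 are there at a start; the rules pass over those that are not, and their reading is None.
Of green_a, green_b only 1 to 1 are there at a start; the rules pass over those that are not, and their reading is None.
Of yellow_a, yellow_b, vial only 1 to 1 are there at a start; the rules pass over those that are not, and their reading is None.
At some moment in a run one of kidney_dish may be knocked a few centimetres aside while the robot is not near it.
It also fails if it takes over 210 s, if anything falls off the work surface, if the arm or the gripper's body presses on something with over 40 N, if the wrist force passes 120 N, or if a joint passes its speed limit or range.

## Working session

There is one attempt and no reset: what is moved stays moved. The work goes in short steps, Python scripts to look and compute and a tool call to move; the robot and the scene stay as the last step left them, time stands still between calls to the robot, and variables do not carry over. Pictures are saved under pics/ and viewed, and the job is handed in when it is done.

Besides the shell and the picture viewer there is one more tool, called after "Emit:" by a JSON object that holds its "op" and its "data". jog_arm: Moves the arm, as the interface text tells. Its arguments: {"type":"object","properties":{"dr":{"type":"array","items":{"type":"array","items":{"type":"number"}}},"slide":{"type":"array","items":{"type":"array","items":{"type":"number"}}},"gripper":{"type":"array","items":{"type":"number"}},"force":{"type":"number"}},"required":["dr","slide","gripper"]}

```bash
ls; mkdir -p pics; cat > h.py <<'E'
import numpy as np, cv2
from rig import observe, viewer, env
def grab(name,fn=None):
    d=viewer.get_image(name)
    if fn: cv2.imwrite('pics/'+fn,d['pixels'])
    return d
def ray(d,uv):
    K=np.array(d['camera_matrix']);D=np.array(d['dist_coeffs'])
    p=cv2.undistortPoints(np.array([[uv]],float),K,D)[0,0]
    R=np.array(d['R']);t=np.array(d['t'])
    return -R.T@t, R.T@np.array([p[0],p[1],1.0])
def onplane(d,uv,z):
    o,v=ray(d,uv); return o+v*(z-o[2])/v[2]
def proj(d,X):
    R=np.array(d['R']);t=np.array(d['t'])
    p,_=cv2.projectPoints(np.array([X],float),cv2.Rodrigues(R)[0],t,np.array(d['camera_matrix']),np.array(d['dist_coeffs']))
    return p[0,0]
E
python3 - <<'E'
from h import *
for n in('scene','top'):
    d=grab(n,n+'0.png'); print(n,np.round(-np.array(d['R']).T@np.array(d['t']),3),np.round(d['R'],2).tolist(),np.round(d['camera_matrix'],0).tolist(),d['dist_coeffs'])
    big=cv2.resize(d['pixels'],(768,576)); cv2.imwrite(f'pics/{n}0b.png',big)
s=observe(); print(s['time_s'],s['position'],np.round(s['tool_rot'],3),s['grip_width'],env.tcp_to_tips)
E
```

```text
pics
scene [0.028 0.477 0.754] [[-0.55, -0.84, 0.01], [-0.63, 0.4, -0.67], [0.56, -0.37, -0.74]] [[406.0, 0.0, 255.0], [0.0, 406.0, 187.0], [0.0, 0.0, 1.0]] [0.03895657 0.         0.         0.         0.        ]
top [0.448 0.141 0.895] [[-0.03, -1.0, -0.0], [-0.99, 0.03, -0.13], [0.13, 0.0, -0.99]] [[415.0, 0.0, 254.0], [0.0, 415.0, 191.0], [0.0, 0.0, 1.0]] [-0.08436912  0.          0.          0.          0.        ]
0.1 [5.49718329e-01 3.83435556e-05 2.02982425e-01] [[ 1.    -0.    -0.001]
 [-0.    -1.     0.   ]
 [-0.001 -0.    -1.   ]] 0.08538475083486183 0.011
```

View pics/scene0b.png

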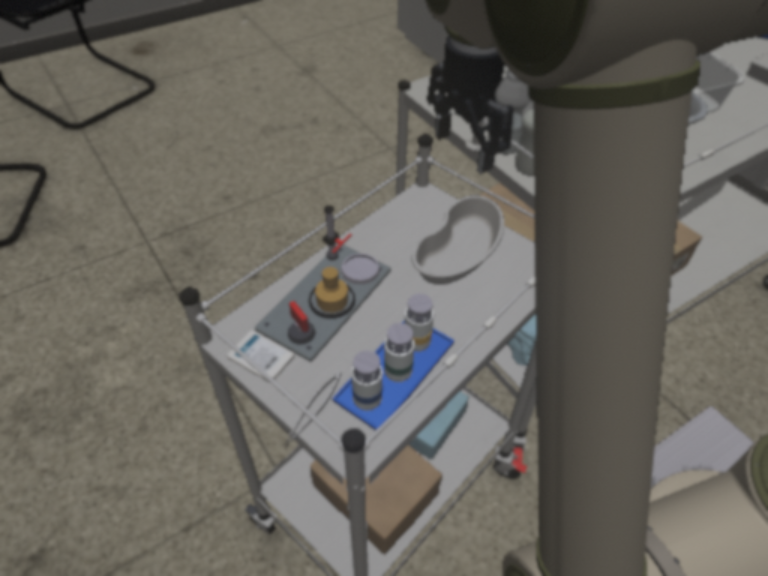

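View pics/top0b.png

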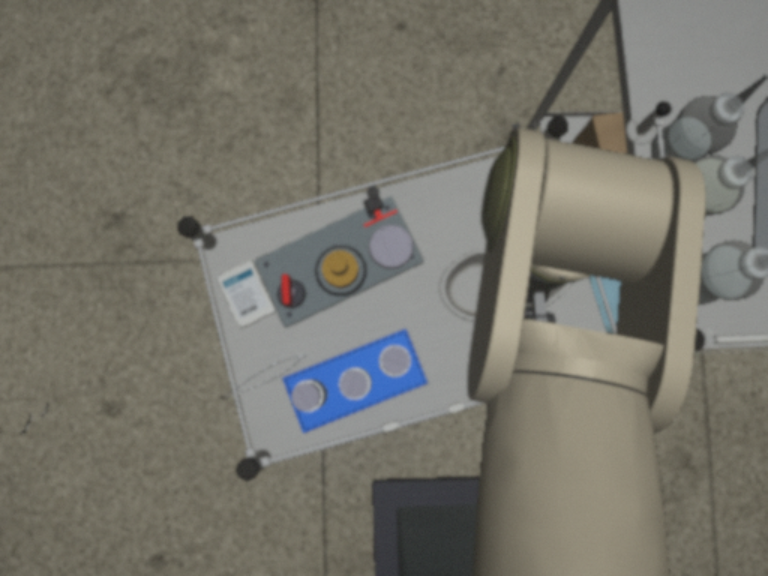

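The scene picture shows (at 1.5x) the tester with weight (332,290) and key (300,320), three cartridges in the tray (367,380), (400,350), (420,320), and the dish at (465,240). The top picture has the arm over part of the dish. Next I'll zoom in and measure.

```bash
python3 - <<'E'
import cv2
a=cv2.imread('pics/scene0.png'); cv2.imwrite('pics/c1.png',cv2.resize(a[120:290,130:360],None,fx=3.4,fy=3.4,interpolation=cv2.INTER_CUBIC))
a=cv2.imread('pics/top0.png'); cv2.imwrite('pics/c2.png',cv2.resize(a[110:300,130:360],None,fx=3,fy=3,interpolation=cv2.INTER_CUBIC))
E
```

```text
(no output)
```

View pics/c1.png

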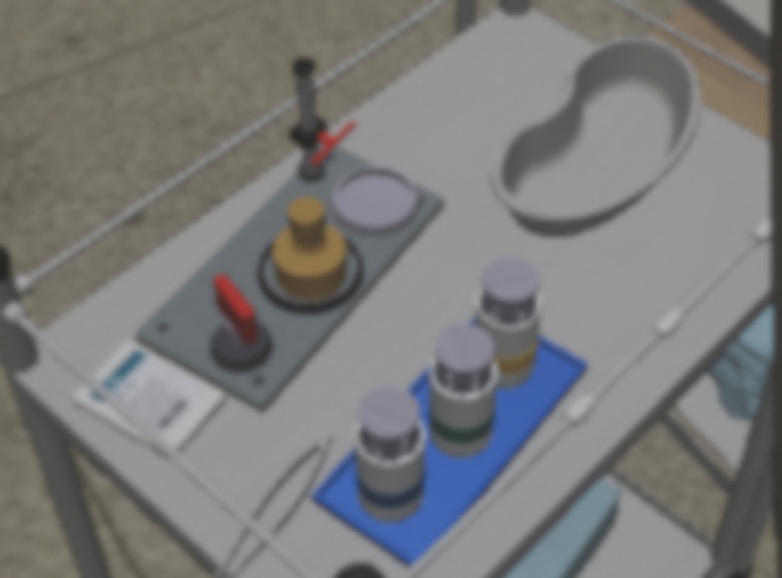

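View pics/c2.png

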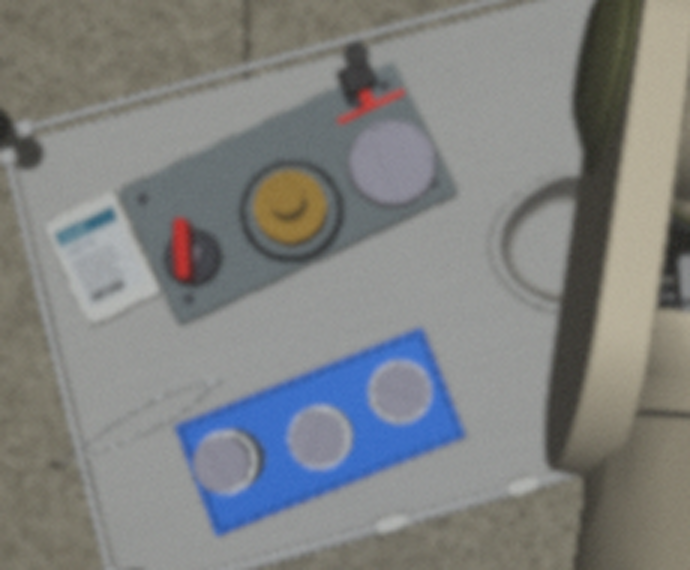

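Left to right the tray holds blue, green and yellow, so there is no vial. c2 shows the nest at about (392,162), the weight at (290,205), the key at (181,248) and the caps at (225,460), (320,437) and (400,391). Next I measure each of these.

```bash
cat > m.py <<'E'
from h import *
def comps(mask,amin):
    n,l,st,c=cv2.connectedComponentsWithStats(mask.astype(np.uint8))
    return [(st[i,4],c[i],l==i) for i in range(1,n) if st[i,4]>=amin]
E
python3 - <<'E'
from m import *
d=grab('top'); im=d['pixels']; hsv=cv2.cvtColor(im,cv2.COLOR_BGR2HSV); H,S,V=cv2.split(hsv)
def show(nm,mask,z,amin=20):
    for a,c,m in comps(mask,amin):
        cnt=max(cv2.findContours(m.astype(np.uint8),0,1)[0],key=cv2.contourArea)
        r=cv2.minAreaRect(cnt); bx=cv2.boxPoints(r)
        print(nm,a,np.round(c,1),'ctr',np.round(onplane(d,r[0],z),4)[:2],'cent',np.round(onplane(d,c,z),4)[:2],'box',[np.round(onplane(d,b,z)[:2],3).tolist() for b in bx])
show('tray',(H>100)&(H<125)&(S>120),0.009,300)
show('red',((H<8)|(H>172))&(S>130),0.072)
show('brass',(H>12)&(H<28)&(S>110),0.036,60)
for p in [(181,248),(290,205),(392,162),(225,460),(320,437),(400,391)]:
    u=(p[0]/3+130,p[1]/3+110); x=im[int(u[1]),int(u[0])]; print(u,x,hsv[int(u[1]),int(u[0])])
g=cv2.cvtColor(im,cv2.COLOR_BGR2LAB).astype(int)
m=(H>110)&(H<150)&(S>12)&(V>110)
show('purple',m,0.094,60)
show('purpleN',m,0.02,60)
# plate
print(hsv[173,205])
m=(abs(H.astype(int)-int(hsv[170,210][0]))<12)&(V<135)&(S>25)&(V>70)
show('plate',m,0.015,300)
E
```

```text
tray 2185 [237.2 253.6] ctr [0.4334 0.1834] cent [0.4331 0.1808] box [[0.439, 0.286], [0.504, 0.109], [0.427, 0.082], [0.364, 0.256]]
red 42 [251.8 143.9] ctr [0.6562 0.1443] cent [0.6541 0.1432] box [[0.655, 0.162], [0.669, 0.132], [0.658, 0.126], [0.643, 0.157]]
red 103 [190.3 192.9] ctr [0.558  0.2688] cent [0.5572 0.2693] box [[0.577, 0.274], [0.577, 0.264], [0.539, 0.264], [0.539, 0.274]]
brass 415 [226.2 178.8] ctr [0.5892 0.1994] cent [0.5896 0.199 ] box [[0.613, 0.222], [0.612, 0.176], [0.565, 0.177], [0.567, 0.223]]
(190.33333333333334, 192.66666666666669) [ 47  48 179] [  0 188 179]
(226.66666666666669, 178.33333333333331) [ 59 116 143] [ 20 150 143]
(260.66666666666663, 164.0) [149 138 139] [123  19 149]
(205.0, 263.33333333333337) [150 136 135] [118  25 150]
(236.66666666666669, 255.66666666666666) [148 134 134] [120  24 148]
(263.33333333333337, 240.33333333333334) [147 135 135] [120  21 147]
purple 649 [260.3 163.5] ctr [0.6086 0.128 ] cent [0.6085 0.1275] box [[0.637, 0.155], [0.635, 0.1], [0.581, 0.101], [0.582, 0.156]]
purple 575 [216.  253.6] ctr [0.4461 0.183 ] cen
[... 479 characters left out ...]
 0.219]]
purpleN 649 [260.3 163.5] ctr [0.6234 0.1269] cent [0.6233 0.1263] box [[0.654, 0.156], [0.652, 0.096], [0.593, 0.098], [0.595, 0.158]]
purpleN 575 [216.  253.6] ctr [0.4459 0.1869] cent [0.4345 0.2248] box [[0.447, 0.289], [0.509, 0.106], [0.445, 0.085], [0.384, 0.267]]
purpleN 348 [263.2 239.8] ctr [0.4599 0.126 ] cent [0.4605 0.125 ] box [[0.447, 0.154], [0.488, 0.139], [0.473, 0.097], [0.432, 0.113]]
purpleN 338 [235.5 255.8] ctr [0.4295 0.184 ] cent [0.4288 0.184 ] box [[0.441, 0.213], [0.459, 0.175], [0.418, 0.155], [0.4, 0.193]]
purpleN 104 [245.7 271. ] ctr [0.3966 0.1642] cent [0.397  0.1634] box [[0.376, 0.227], [0.421, 0.102], [0.417, 0.101], [0.372, 0.226]]
[ 96  23 112]
```

```bash
cat >> m.py <<'E'
def tri(d1,u1,d2,u2):
    o1,v1=ray(d1,u1);o2,v2=ray(d2,u2)
    v1=v1/np.linalg.norm(v1);v2=v2/np.linalg.norm(v2)
    s=np.linalg.lstsq(np.stack([v1,-v2],1),o2-o1,rcond=None)[0]
    a=o1+s[0]*v1;b=o2+s[1]*v2
    return (a+b)/2,np.linalg.norm(a-b)
E
python3 - <<'E'
from m import *
ds=grab('scene');dt=grab('top')
S=lambda p:(p[0]/3.4+130-.35,p[1]/3.4+120-.35)
T=lambda p:(p[0]/3+130-.33,p[1]/3+110-.33)
for n,s,t,z in [('blue',(390,412),(225,460),.094),('green',(465,348),(319,437),.094),('yellow',(510,280),(400,391),.094),('knob',(306,208),(290,205),.081),('nest',(375,200),(392,162),.02)]:
    X,e=tri(ds,S(s),dt,T(t)); print(n,np.round(X,4),round(e,4),'S',np.round(onplane(ds,S(s),z)[:2],4),'T',np.round(onplane(dt,T(t),z)[:2],4))
# wing ends
im=ds['pixels'];hsv=cv2.cvtColor(im,cv2.COLOR_BGR2HSV);H,S_,V=cv2.split(hsv)
for a,c,m in comps(((H<8)|(H>172))&(S_>110),15):
    ys,xs=np.where(m); print(a,c,'x',xs.min(),xs.max(),'y',ys.min(),ys.max(), 'as z.06',onplane(ds,c,.060)[:2])
print('top wing z.064',onplane(dt,(190.3,192.9),.068)[:2])
# predicted nest/tester corners
for p in [(180,323),(455,193),(395,65),(122,190)]: print(np.round(onplane(dt,T(p),.015)[:2],4))
for p in [(262,410),(443,203),(330,150),(138,335)]: print('s',np.round(onplane(ds,S(p),.015)[:2],4))
E
```

```text
blue [0.4181 0.2399 0.0903] 0.0004 S [0.4158 0.2411] T [0.4184 0.2396]
green [0.4311 0.179  0.0934] 0.0008 S [0.4304 0.179 ] T [0.4313 0.1793]
yellow [0.4587 0.1264 0.0949] 0.001 S [0.459  0.1256] T [0.4591 0.1268]
knob [0.5843 0.1973 0.0877] 0.0053 S [0.5918 0.1965] T [0.5838 0.1957]
nest [0.6225 0.1257 0.0208] 0.0013 S [0.6227 0.1248] T [0.623  0.1262]
30 [224.96666667 162.4       ] x 222 229 y 159 167 as z.06 [0.65551063 0.14639181]
92 [198.65217391 208.98913043] x 193 203 y 201 219 as z.06 [0.56104401 0.26830002]
87 [345.66666667 306.77011494] x 342 350 y 298 314 as z.06 [0.2145612  0.15087913]
top wing z.064 [0.55776241 0.26982067]
[0.5124 0.2799]
[0.6001 0.0816]
[0.6959 0.1217]
[0.6094 0.3211]
s [0.5083 0.2811]
s [0.5972 0.0821]
s [0.6895 0.1237]
s [0.6068 0.3217]
```

Emit:
{"op": "jog_arm", "data": {"dr": [[0,0,0],[0,0,0],[0,0,0],[0,0,0],[0,0,0],[0,0,0],[0,0,-0.15],[0,0,-0.15],[0,0,-0.15],[0,0,-0.15]], "slide": [[0.009,-0.045,0],[0,-0.045,0],[0,-0.045,0],[0,-0.045,0],[0,-0.045,0],[0,-0.044,0],[0,0,0],[0,0,0],[0,0,0],[0,0,0]], "gripper": [0,0,0,0,0,0,0,0,0,0], "force": 50}}

```text
time_s: 1.25
position: [0.5589, 0.2692, 0.2033]
tool_rot: [[0.822, 0.57, -0.001], [0.57, -0.822, -0.0], [-0.0, -0.0, -1.0]]
ft_force: [-0.2, -0.4, 0.7]
grip_width: 0.0424
```

Emit:
{"op": "jog_arm", "data": {"dr": [[0,0,-0.15],[0,0,-0.15],[0,0,-0.15],[0,0,-0.15],[0,0,-0.15],[0,0,-0.15],[0,0,-0.07],[0,0,0],[0,0,0],[0,0,0]], "slide": [[0,0,0],[0,0,0],[0,0,0.02],[0,0,0.02],[0,0,0.02],[0,0,0.02],[0,0,0],[0,0,0],[0,0,0],[0,0,0]], "gripper": [0,0,0,0,0,0,0,0,0,0]}}

```text
time_s: 2.25
position: [0.5592, 0.2691, 0.124]
tool_rot: [[0.002, 1.0, 0.001], [1.0, -0.002, 0.0], [0.0, 0.001, -1.0]]
ft_force: [0.4, -0.3, 0.8]
grip_width: 0.0428
```

```bash
cat > st.py <<'E'
from m import *
def st():
    s=observe(); R=np.array(s['tool_rot']); 
    print('t',round(s['time_s'],2),'pos',np.round(s['position'],4),'yaw',round(np.degrees(np.arctan2(R[1,0],R[0,0])),1),'z',np.round(R[:,2],3),'F',np.round(s['ft_force'],1),'M',np.round(s['wrist_torque'],2),'w',round(s['grip_width'],4),'q',np.round(s['q'],1)); return s
def to(x,y):
    s=observe(); R=np.array(s['tool_rot']); d=np.array([x,y,s['position'][2]])-s['position']; print('to',(x,y),'slide',np.round(R.T@d,4))
E
python3 - <<'E'
from st import *
st(); to(0.559,0.269)
ds=grab('scene');dt=grab('top')
a=ds['pixels'];b=dt['pixels']
cv2.imwrite('pics/c3.png',cv2.resize(a[100:290,130:390],None,fx=3,fy=3,interpolation=cv2.INTER_CUBIC))
cv2.imwrite('pics/c4.png',cv2.resize(b[90:300,130:390],None,fx=2.8,fy=2.8,interpolation=cv2.INTER_CUBIC))
E
```

```text
t 2.25 pos [0.5592 0.2691 0.124 ] yaw 89.9 z [ 0.001  0.    -1.   ] F [ 0.4 -0.3  0.8] M [ 0.06  0.01 -0.02] w 0.0428 q [ 14.8  32.4  69.7   0.   77.8 -75.1]
to (0.559, 0.269) slide [-0.0001 -0.0002 -0.    ]
```

View pics/c3.png

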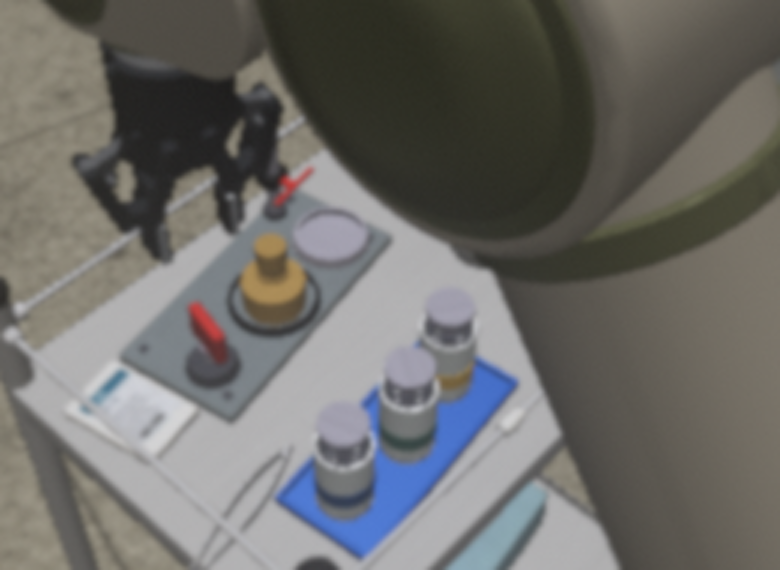

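View pics/c4.png

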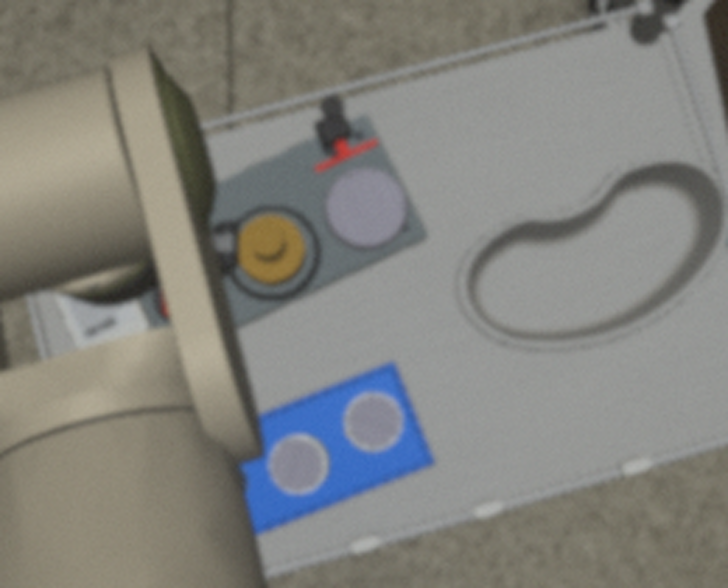

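The gripper hangs above the key, whose wing is at c3 (208,332), and the dish is clear in c4 at about (595,250). I'll descend and close on the wing.

Emit:
{"op": "jog_arm", "data": {"dr": [[0,0,0],[0,0,0],[0,0,0],[0,0,0],[0,0,0],[0,0,0],[0,0,0],[0,0,0],[0,0,0],[0,0,0]], "slide": [[0,0,0.023],[0,0,0.023],[0,0,0.023],[0,0,0],[0,0,0],[0,0,0],[0,0,0],[0,0,0],[0,0,0],[0,0,0]], "gripper": [0,0,0,-1,-1,-1,-1,-1,-1,-1]}}

```text
time_s: 3.35
position: [0.559, 0.269, 0.0547]
tool_rot: [[0.001, 1.0, 0.0], [1.0, -0.001, 0.0], [0.0, 0.0, -1.0]]
ft_force: [0.1, -0.3, 0.0]
grip_width: -0.0001
```

```bash
python3 -c "
from st import *
st()"
```

```text
t 3.35 pos [0.559  0.269  0.0547] yaw 90.0 z [ 0.  0. -1.] F [ 0.1 -0.3  0. ] M [-0.04  0.06  0.02] w -0.0001 q [ 14.8  36.4  74.7   0.   68.9 -75.2]
```

```bash
python3 - <<'E'
from st import *
ds=grab('scene');dt=grab('top')
a=ds['pixels']
cv2.imwrite('pics/c5.png',cv2.resize(a[150:260,130:280],None,fx=5,fy=5,interpolation=cv2.INTER_CUBIC))
for z in (.0,.04,.055,.072): print(z,proj(ds,(0.559,0.269,z)),proj(dt,(0.559,0.269,z)))
E
```

```text
0.0 [201.25615203 226.17212341] [195.55861643 196.29913157]
0.04 [199.65108841 215.39418515] [192.79207773 194.01040443]
0.055 [199.02087473 211.16846081] [191.68836764 193.0971254 ]
0.072 [198.28676376 206.25043082] [190.39009334 192.02271153]
```

View pics/c5.png

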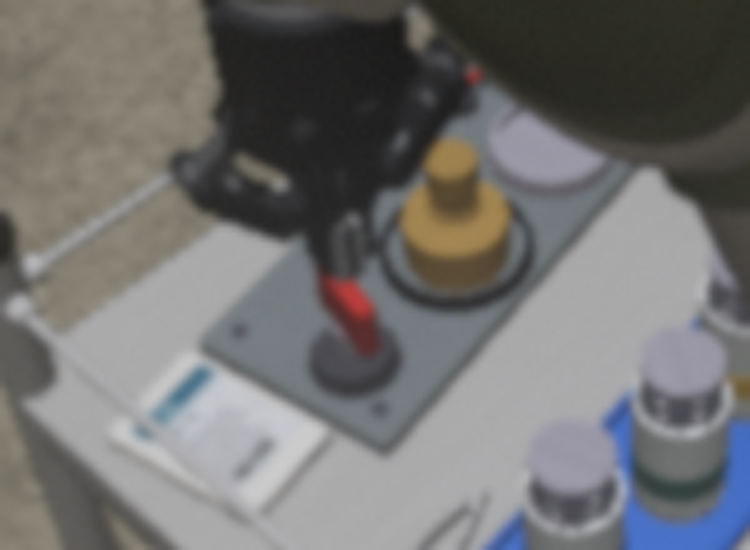

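```bash
python3 - <<'E'
from st import *
s=st()
ds=grab('scene');dt=grab('top')
for x in (.538,.58):
  for y in (.2635,.2745):
   for z in (.04,.072): print((x,y,z),np.round(proj(ds,(x,y,z)),1),np.round(proj(dt,(x,y,z)),1))
for nm,d in (('s',ds),('t',dt)):
  hsv=cv2.cvtColor(d['pixels'],cv2.COLOR_BGR2HSV);H,S_,V=cv2.split(hsv)
  for a,c,m in comps(((H<8)|(H>172))&(S_>110),10):
    ys,xs=np.where(m); print(nm,a,c,'x',xs.min(),xs.max(),'y',ys.min(),ys.max())
print(proj(ds,s['position']),proj(ds,s['position']+np.array([0,0,-.011])))
b=dt['pixels']; cv2.imwrite('pics/c6.png',cv2.resize(b[120:260,130:290],None,fx=4.5,fy=4.5,interpolation=cv2.INTER_CUBIC))
E
```

```text
t 3.45 pos [0.559  0.269  0.0546] yaw 90.0 z [ 0.  0. -1.] F [-0.   0.5 -0. ] M [ 0.04  0.03 -0.03] w -0.0 q [ 14.8  36.4  74.7   0.   68.9 -75.2]
(0.538, 0.2635, 0.04) [206.4 220.7] [195.5 204. ]
(0.538, 0.2635, 0.072) [205.2 211.6] [193.2 202.4]
(0.538, 0.2745, 0.04) [201.9 222.8] [190.3 204.1]
(0.538, 0.2745, 0.072) [200.6 213.8] [187.7 202.5]
(0.58, 0.2635, 0.04) [197.4 208.2] [195.3 184. ]
(0.58, 0.2635, 0.072) [196. 199.] [193.  181.6]
(0.58, 0.2745, 0.04) [193.1 210.2] [190.1 184.1]
(0.58, 0.2745, 0.072) [191.5 201.1] [187.6 181.8]
s 78 [199.83333333 211.21794872] x 195 204 y 205 219
t 67 [252.34328358 143.88059701] x 244 263 y 139 150
t 27 [190.81481481 199.81481481] x 188 193 y 197 202
[199.04762681 211.27921826] [199.51093955 214.38618618]
```

View pics/c6.png

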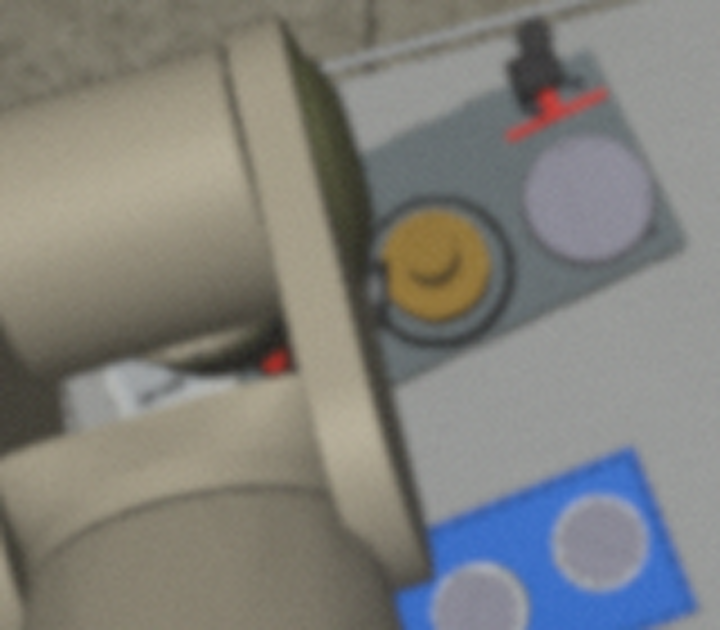

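```bash
python3 - <<'E'
from st import *
ds=grab('scene')
for z in (.15,.18,.2,.22,.24): print(z,proj(ds,(.55,0,z)))
for z in (.1,.115,.13,.15): print(z,proj(ds,(.559,.269,z)))
a=cv2.imread('pics/scene0.png'); cv2.imwrite('pics/c7.png',cv2.resize(a[0:150,250:400],None,fx=4,fy=4,interpolation=cv2.INTER_CUBIC))
E
```

```text
0.15 [302.91834521 136.88931967]
0.18 [304.24511524 126.48491594]
0.2 [305.16895583 119.24996879]
0.22 [306.12632977 111.76077158]
0.24 [307.11917049 104.00306101]
0.1 [197.02909116 197.83574922]
0.115 [196.32909872 193.15823946]
0.13 [195.60979663 188.35608914]
0.15 [194.61924113 181.75027859]
```

View pics/c7.png

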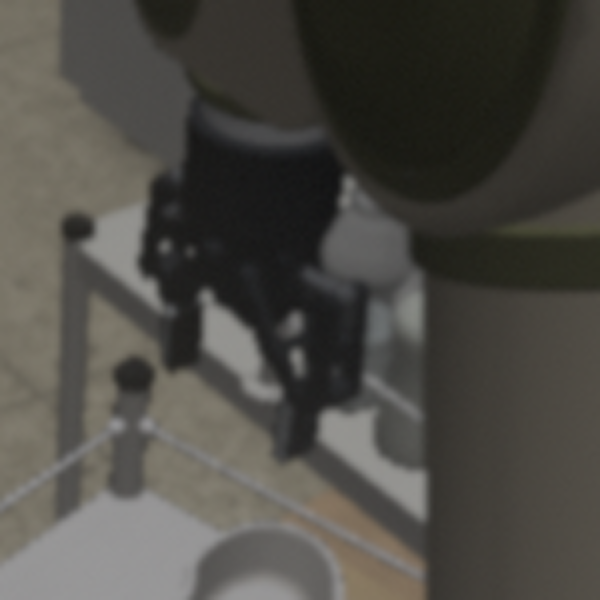

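```bash
python3 - <<'E'
from st import *
dt=grab('top')
for z in (.08,.11,.14,.17,.2): print(z,'open',onplane(dt,(211.4,175.7),z)[:2],'closed',onplane(dt,(214.4,183.3),z)[:2])
E
```

```text
0.08 open [0.58952838 0.22544346] closed [0.57402256 0.2196894 ]
0.11 open [0.58431501 0.22232523] closed [0.56937969 0.21678288]
0.14 open [0.57910164 0.21920699] closed [0.56473682 0.21387635]
0.17 open [0.57388827 0.21608875] closed [0.56009396 0.21096982]
0.2 open [0.5686749  0.21297052] closed [0.55545109 0.20806329]
```

Emit:
{"op": "jog_arm", "data": {"dr": [[0,0,0],[0,0,0],[0,0,0],[0,0,0],[0,0,0],[0,0,0],[0,0,0],[0,0,0],[0,0,0],[0,0,0]], "slide": [[0,0,0],[0,0,0],[0,0,0],[0,0,0.003],[0,0,0.003],[0,0,0.003],[0,0,0.003],[0,0,0],[0,0,0],[0,0,0]], "gripper": [0,0,0,0,0,0,0,-1,-1,-1]}}

```text
time_s: 4.65
position: [0.559, 0.2698, 0.0427]
tool_rot: [[0.001, 1.0, 0.0], [1.0, -0.001, 0.002], [0.002, 0.0, -1.0]]
ft_force: [0.6, 2.7, 0.0]
grip_width: 0.0077
```

```bash
python3 - <<'E'
from st import *
st()
print([a for a in dir(env) if not a.startswith('_')])
a=grab('scene')['pixels']
cv2.imwrite('pics/c8.png',cv2.resize(a[150:260,130:280],None,fx=5,fy=5,interpolation=cv2.INTER_CUBIC))
E
```

```text
t 4.65 pos [0.559  0.2698 0.0427] yaw 90.0 z [ 0.     0.002 -1.   ] F [0.6 2.7 0. ] M [ 0.64 -0.01  0.05] w 0.0077 q [ 14.8  37.2  75.4   0.1  67.4 -75.2]
['MotionError', 'close_job', 'tcp_to_tips']
```

View pics/c8.png

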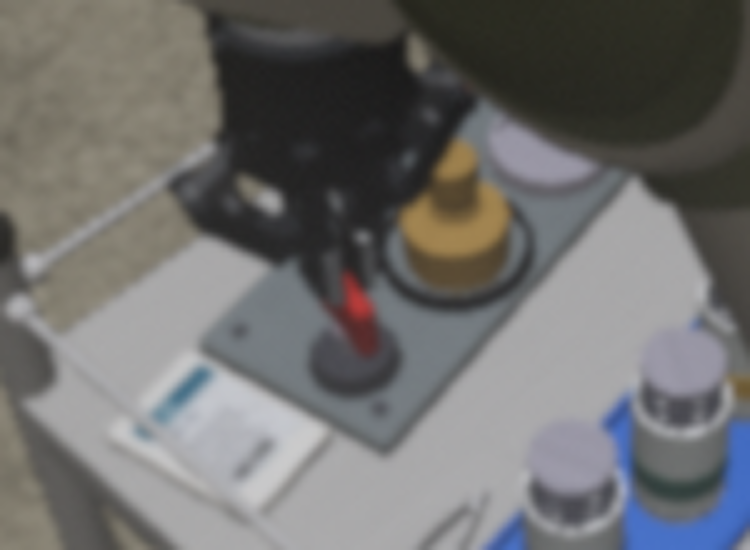

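Emit:
{"op": "jog_arm", "data": {"dr": [[0,0,0],[0,0,0],[0,0,0],[0,0,0],[0,0,0],[0,0,0],[0,0,0],[0,0,0],[0,0,0],[0,0,0]], "slide": [[0,0,0],[0,0,0],[0,0,0.004],[0,0,0.004],[0,0,0.004],[0,0,0],[0,0,0],[0,0,0],[0,0,0],[0,0,0]], "gripper": [-0.2,-0.2,-0.2,-0.2,-0.2,-1,-1,-1,-1,-1]}}

```text
time_s: 5.7
position: [0.5589, 0.2697, 0.0304]
tool_rot: [[0.0, 1.0, 0.0], [1.0, -0.0, 0.001], [0.001, 0.0, -1.0]]
ft_force: [0.6, 5.6, -3.3]
grip_width: 0.0093
```

```bash
python3 - <<'E'
from st import *
st()
a=grab('scene')['pixels']
cv2.imwrite('pics/c9.png',cv2.resize(a[150:260,130:280],None,fx=5,fy=5,interpolation=cv2.INTER_CUBIC))
E
```

```text
t 5.7 pos [0.5589 0.2697 0.0304] yaw 90.0 z [ 0.     0.001 -1.   ] F [ 0.6  5.6 -3.3] M [ 0.8  -0.01  0.05] w 0.0093 q [ 14.8  38.1  76.1   0.1  65.9 -75.2]
```

View pics/c9.png

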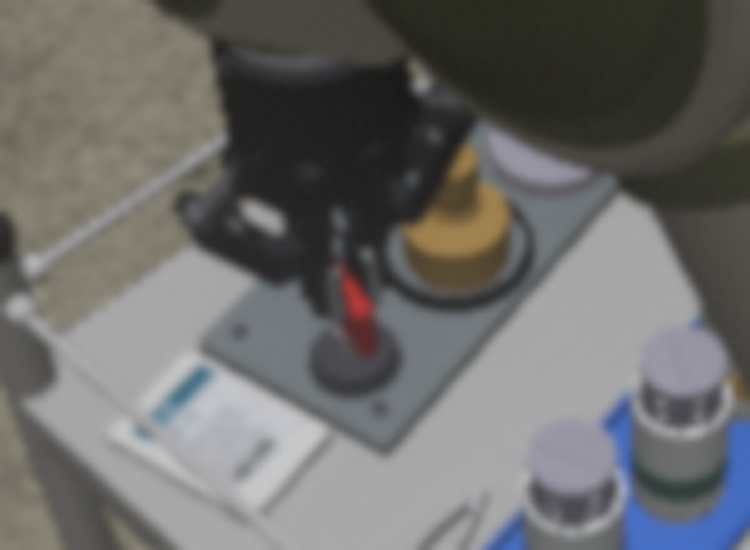

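Emit:
{"op": "jog_arm", "data": {"dr": [[0,0,0.05],[0,0,0.05],[0,0,0.05],[0,0,0.05],[0,0,0.05],[0,0,0.05],[0,0,0.05],[0,0,0.05],[0,0,0.05],[0,0,0.05]], "slide": [[0,0,0],[0,0,0],[0,0,0],[0,0,0],[0,0,0],[0,0,0],[0,0,0],[0,0,0],[0,0,0],[0,0,0]], "gripper": [-1,-1,-1,-1,-1,-1,-1,-1,-1,-1]}}

```text
time_s: 6.75
position: [0.5589, 0.2701, 0.0304]
tool_rot: [[0.482, 0.876, 0.0], [0.876, -0.482, 0.002], [0.002, -0.001, -1.0]]
ft_force: [1.6, 7.7, -2.8]
grip_width: 0.0098
```

```bash
python3 - <<'E'
from st import *
st()
a=grab('scene')['pixels']
cv2.imwrite('pics/c10.png',cv2.resize(a[130:260,130:290],None,fx=4.5,fy=4.5,interpolation=cv2.INTER_CUBIC))
E
```

```text
t 6.75 pos [0.5589 0.2701 0.0304] yaw 61.2 z [ 0.     0.002 -1.   ] F [ 1.6  7.7 -2.8] M [ 1.16 -0.11  0.05] w 0.0098 q [ 14.8  38.1  76.    0.1  65.9 -46.4]
```

View pics/c10.png

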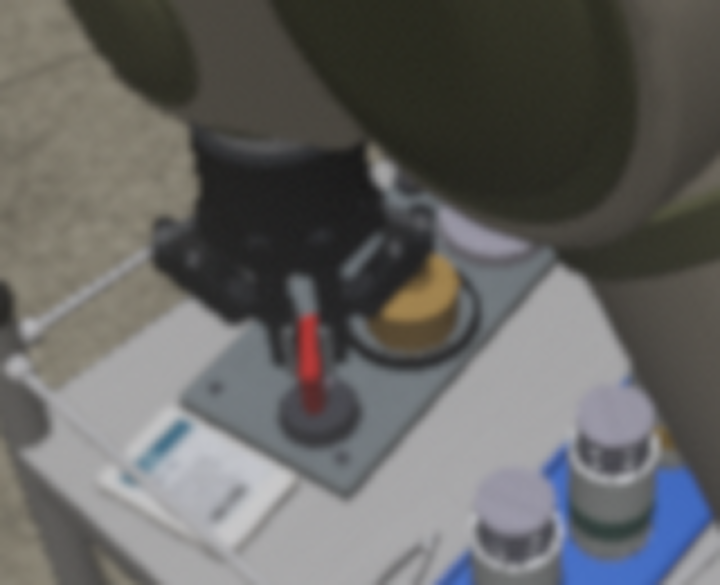

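```bash
python3 - <<'E'
from st import *
d=grab('scene')
for r in (.04,.05,.06):
  for z in (.08,.1,.12): 
    a=np.radians(61); print(r,z,np.round(proj(d,(.559+r*np.cos(a),.27+r*np.sin(a),z)),1),np.round(proj(d,(.559-r*np.cos(a),.27-r*np.sin(a),z)),1))
E
```

```text
0.04 0.08 [178.7 205. ] [216.2 203.1]
0.04 0.1 [177.5 199. ] [215.6 197.1]
0.04 0.12 [176.2 192.7] [215.  190.8]
0.05 0.08 [174.  205.3] [220.9 202.9]
0.05 0.1 [172.7 199.2] [220.4 196.8]
0.05 0.12 [171.3 193. ] [219.8 190.6]
0.06 0.08 [169.2 205.5] [225.5 202.7]
0.06 0.1 [167.8 199.5] [225.1 196.6]
0.06 0.12 [166.4 193.2] [224.6 190.4]
```

Emit:
{"op": "jog_arm", "data": {"dr": [[0,0,0.1],[0,0,0.1],[0,0,0.1],[0,0,0.1],[0,0,0.1],[0,0,0.1],[0,0,0.1],[0,0,0.1],[0,0,0.1],[0,0,0.1]], "slide": [[0.001,-0.0005,0],[0,0,0],[0,0,0],[0,0,0],[0,0,0],[0,0,0],[0,0,0],[0,0,0],[0,0,0],[0,0,0]], "gripper": [-1,-1,-1,-1,-1,-1,-1,-1,-1,-1]}}

```text
time_s: 7.85
position: [0.5595, 0.2707, 0.0304]
tool_rot: [[0.998, 0.066, 0.001], [0.066, -0.998, 0.001], [0.001, -0.001, -1.0]]
ft_force: [3.0, 4.4, -4.1]
grip_width: 0.0097
```

```bash
python3 -c "
from st import *
st()"
```

```text
t 7.85 pos [0.5595 0.2707 0.0304] yaw 3.8 z [ 0.001  0.001 -1.   ] F [ 3.   4.4 -4.1] M [ 0.76 -0.37  0.08] w 0.0097 q [14.9 38.1 75.9  0.  65.9 11.1]
```

Emit:
{"op": "jog_arm", "data": {"dr": [[0,0,0.1],[0,0,0.1],[0,0,0.1],[0,0,0.1],[0,0,0.1],[0,0,0],[0,0,0],[0,0,0],[0,0,0],[0,0,0]], "slide": [[0.001,0,0],[0,0,0],[0,0,0],[0,0,0],[0,0,0],[0,0,0],[0,0,0],[0,0,-0.02],[0,0,-0.02],[0,0,-0.02]], "gripper": [-1,-1,-1,-1,-1,-1,0,0,0,0]}}

```text
time_s: 8.85
position: [0.5601, 0.2696, 0.0915]
tool_rot: [[0.91, -0.415, 0.0], [-0.415, -0.91, -0.001], [0.001, 0.001, -1.0]]
ft_force: [0.3, -0.3, 0.2]
grip_width: 0.043
```

```bash
python3 - <<'E'
from st import *
st()
a=grab('scene');
cv2.imwrite('pics/c11.png',cv2.resize(a['pixels'][120:260,130:290],None,fx=4.5,fy=4.5,interpolation=cv2.INTER_CUBIC))
E
```

```text
t 8.85 pos [0.5601 0.2696 0.0915] yaw -24.5 z [ 0.    -0.001 -1.   ] F [ 0.3 -0.3  0.2] M [ 0.01  0.01 -0.01] w 0.043 q [14.8 34.3 72.  -0.1 73.7 39.4]
```

View pics/c11.png

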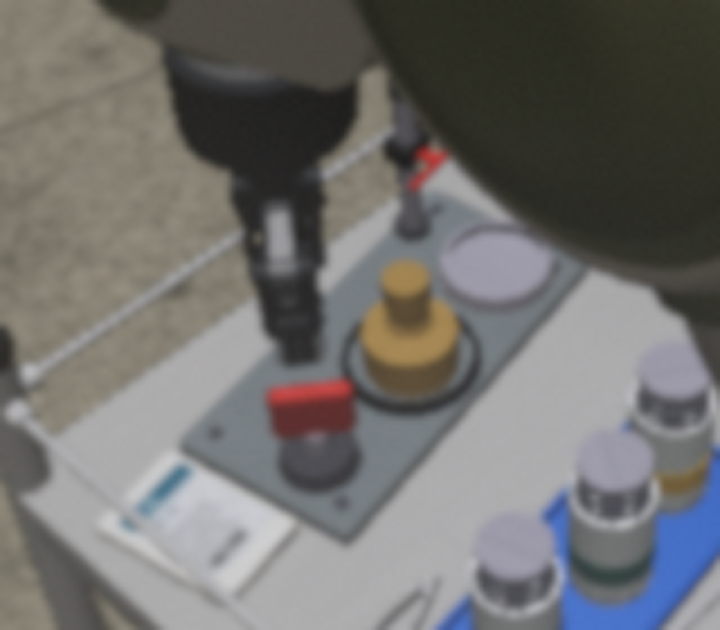

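The key has turned: the wing is now broadside at (312,405) and the pointer has risen. I'll go back half a turn and regrip.

Emit:
{"op": "jog_arm", "data": {"dr": [[0,0,-0.15],[0,0,-0.15],[0,0,-0.15],[0,0,-0.15],[0,0,-0.15],[0,0,-0.15],[0,0,-0.15],[0,0,-0.15],[0,0,-0.15],[0,0,-0.15]], "slide": [[0,0,0],[0,0,0],[0,0,0],[0,0,0],[0,0,0],[0,0,0],[0,0,0],[0,0,0],[0,0,0],[0,0,0]], "gripper": [0,0,0,0,0,0,0,0,0,0]}}

```text
time_s: 9.9
position: [0.5601, 0.2697, 0.0903]
tool_rot: [[0.473, 0.881, -0.0], [0.881, -0.473, -0.001], [-0.001, 0.0, -1.0]]
ft_force: [0.0, -0.2, 0.8]
grip_width: 0.0427
```

Emit:
{"op": "jog_arm", "data": {"dr": [[0,0,-0.15],[0,0,-0.15],[0,0,-0.15],[0,0,-0.15],[0,0,-0.15],[0,0,-0.15],[0,0,-0.15],[0,0,-0.15],[0,0,-0.15],[0,0,-0.15]], "slide": [[0,0,0],[0,0,0],[0,0,0],[0,0,0],[0,0,0],[0,0,0],[0,0,0],[0,0,0],[0,0,0],[0,0,0]], "gripper": [0,0,0,0,0,0,0,0,0,0]}}

```text
time_s: 10.9
position: [0.5601, 0.2696, 0.0903]
tool_rot: [[-0.845, 0.534, -0.0], [0.534, 0.845, -0.001], [-0.0, -0.001, -1.0]]
ft_force: [-0.3, -0.6, -0.1]
grip_width: 0.0429
```

Emit:
{"op": "jog_arm", "data": {"dr": [[0,0,-0.14],[0,0,0],[0,0,0],[0,0,0],[0,0,0],[0,0,0],[0,0,0],[0,0,0],[0,0,0],[0,0,0]], "slide": [[0,0,0],[0,0,0.02],[0,0,0.02],[0,0,0.02],[0,0,0],[0,0,0],[0,0,0],[0,0,0],[0,0,0],[0,0,0]], "gripper": [0,0,0,0,0,-1,-1,-1,-1,-1]}}

```text
time_s: 11.9
position: [0.5602, 0.2705, 0.0319]
tool_rot: [[-0.909, 0.418, 0.001], [0.418, 0.909, 0.001], [-0.001, 0.001, -1.0]]
ft_force: [-3.5, 1.7, 5.5]
grip_width: 0.0094
```

```bash
python3 - <<'E'
from st import *
st()
E
```

```text
t 11.9 pos [0.5602 0.2705 0.0319] yaw 155.3 z [ 0.001  0.001 -1.   ] F [-3.5  1.7  5.5] M [0.13 0.57 0.06] w 0.0094 q [  14.9   38.    75.8    0.    66.1 -140.4]
```

Emit:
{"op": "jog_arm", "data": {"dr": [[0,0,0.1],[0,0,0.1],[0,0,0.1],[0,0,0.1],[0,0,0.1],[0,0,0.1],[0,0,0.1],[0,0,0.1],[0,0,0.1],[0,0,0.1]], "slide": [[0,0,0],[0,0,0],[0,0,0],[0,0,0],[0,0,0],[0,0,0],[0,0,0],[0,0,0],[0,0,0],[0,0,0]], "gripper": [-1,-1,-1,-1,-1,-1,-1,-1,-1,-1]}}

```text
time_s: 12.9
position: [0.5605, 0.27, 0.0319]
tool_rot: [[-0.135, 0.991, 0.002], [0.991, 0.135, -0.0], [-0.001, 0.002, -1.0]]
ft_force: [-2.0, -2.4, 5.9]
grip_width: 0.0094
```

Emit:
{"op": "jog_arm", "data": {"dr": [[0,0,0.09],[0,0,0.09],[0,0,0.09],[0,0,0.09],[0,0,0.09],[0,0,0.09],[0,0,0.09],[0,0,0.09],[0,0,0.09],[0,0,0.09]], "slide": [[0,0,0],[0,0,0],[0,0,0],[0,0,0],[0,0,0],[0,0,0],[0,0,0],[0,0,0],[0,0,0],[0,0,0]], "gripper": [-1,-1,-1,-1,-1,-1,-1,-1,-1,-1]}}

```text
time_s: 13.9
position: [0.5604, 0.2696, 0.0322]
tool_rot: [[0.687, 0.727, 0.002], [0.727, -0.687, -0.003], [-0.0, 0.004, -1.0]]
ft_force: [-3.1, -3.2, 9.4]
grip_width: 0.0099
```

```bash
python3 - <<'E'
from st import *
st()
E
```

```text
t 13.9 pos [0.5604 0.2696 0.0322] yaw 46.6 z [ 0.002 -0.003 -1.   ] F [-3.1 -3.2  9.4] M [-0.59  0.56  3.95] w 0.0099 q [ 14.9  38.   75.7  -0.2  66.1 -31.7]
```

Emit:
{"op": "jog_arm", "data": {"dr": [[0,0,-0.01],[0,0,0],[0,0,0],[0,0,0],[0,0,0],[0,0,0],[0,0,0],[0,0,0],[0,0,0],[0,0,0]], "slide": [[0,0,0],[0,0,0],[0,0,0],[0,0,0],[0,0,0],[0,0,-0.04],[0,0,-0.04],[0,0,-0.04],[0,0,0],[0,0,0]], "gripper": [-1,-1,0,0,0,0,0,0,0,0]}}

```text
time_s: 14.9
position: [0.5601, 0.2703, 0.1511]
tool_rot: [[0.682, 0.731, 0.001], [0.731, -0.682, 0.001], [0.001, 0.001, -1.0]]
ft_force: [0.1, 0.0, -0.0]
grip_width: 0.0429
```

```bash
python3 - <<'E'
from st import *
st()
ds=grab('scene');dt=grab('top')
cv2.imwrite('pics/c12.png',cv2.resize(ds['pixels'][90:260,130:330],None,fx=3.5,fy=3.5,interpolation=cv2.INTER_CUBIC))
cv2.imwrite('pics/c13.png',cv2.resize(dt['pixels'][90:300,130:390],None,fx=2.8,fy=2.8,interpolation=cv2.INTER_CUBIC))
E
```

```text
t 14.9 pos [0.5601 0.2703 0.1511] yaw 47.0 z [ 0.001  0.001 -1.   ] F [ 0.1  0.  -0. ] M [-0.02  0.01 -0.01] w 0.0429 q [ 14.9  31.2  67.2   0.   81.5 -32.1]
```

View pics/c12.png

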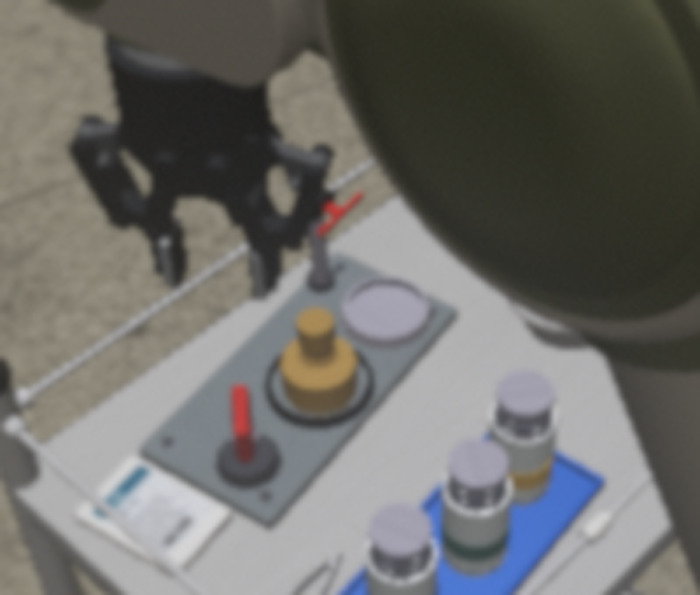

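View pics/c13.png

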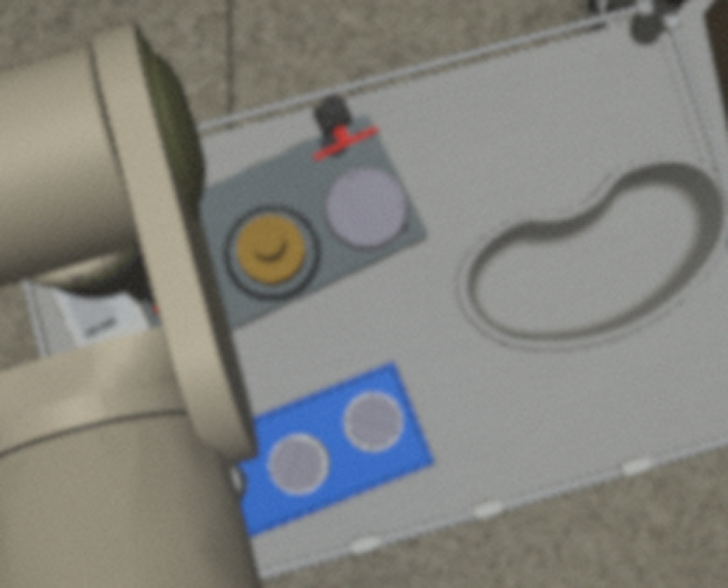

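```bash
python3 - <<'E'
from st import *
ds=grab('scene');dt=grab('top')
S=lambda p:(p[0]/3.5+130-.36,p[1]/3.5+90-.36)
T=lambda p:(p[0]/2.8+130-.32,p[1]/2.8+90-.32)
for s,t in [((362,195),(378,129)),((322,232),(315,156)),((341,213),(346,142)),((342,213),(347,143))]: 
    X,e=tri(ds,S(s),dt,T(t)); print(np.round(X,4),round(e,4))
# fingers in this frame (half open): tips c12 (170,285),(262,295)
m=(S((170,285))[0]+S((262,295))[0])/2,(S((170,285))[1]+S((262,295))[1])/2
print(m,[ (z,np.round(proj(ds,(.56,.27,z)),1)) for z in (.14,.16,.17,.18,.19)])
E
```

```text
[0.6642 0.117  0.0946] 0.0002
[0.6443 0.1612 0.0984] 0.0023
[0.6547 0.1396 0.0966] 0.0009
[0.654  0.1391 0.0969] 0.0005
(191.3542857142857, 172.49714285714285) [(0.14, array([194.5, 185. ])), (0.16, array([193.4, 178.2])), (0.17, array([192.9, 174.8])), (0.18, array([192.4, 171.3])), (0.19, array([191.8, 167.7]))]
```

The pointer triangulates to about 0.095–0.098 m, and the wrist torque spiked at the stop, so the key is fully wound. I also noted that the fingertips sit about 29 mm higher than the reported TCP implies. Now blue.

Emit:
{"op": "jog_arm", "data": {"dr": [[0,0,-0.11],[0,0,-0.11],[0,0,-0.11],[0,0,0],[0,0,0],[0,0,0],[0,0,0],[0,0,0],[0,0,0],[0,0,0]], "slide": [[0,0,0],[0,0,0],[0,0,0],[-0.0214,-0.0296,0],[-0.0214,-0.0296,0],[-0.0214,-0.0296,0],[-0.0214,-0.0296,0],[0,0,0],[0,0,0],[0,0,0]], "gripper": [0.5,0.5,0.5,0.5,0.5,0.5,0.5,0.5,0.5,0.5]}}

```text
time_s: 16.1
position: [0.418, 0.2406, 0.1503]
tool_rot: [[0.409, 0.913, 0.0], [0.913, -0.409, 0.0], [0.0, 0.0, -1.0]]
ft_force: [0.0, -0.9, -0.0]
grip_width: 0.0644
```

```bash
python3 - <<'E'
from st import *
st(); to(.4175,.240)
ds=grab('scene')
cv2.imwrite('pics/c14.png',cv2.resize(ds['pixels'][130:290,130:360],None,fx=3.4,fy=3.4,interpolation=cv2.INTER_CUBIC))
E
```

```text
t 16.1 pos [0.418  0.2406 0.1503] yaw 65.9 z [ 0.  0. -1.] F [ 0.  -0.9 -0. ] M [ 0.04 -0.01  0.  ] w 0.0644 q [ 15.8  17.9  89.9   0.   72.1 -50.1]
to (0.4175, 0.24) slide [-0.0007 -0.0002 -0.    ]
```

View pics/c14.png

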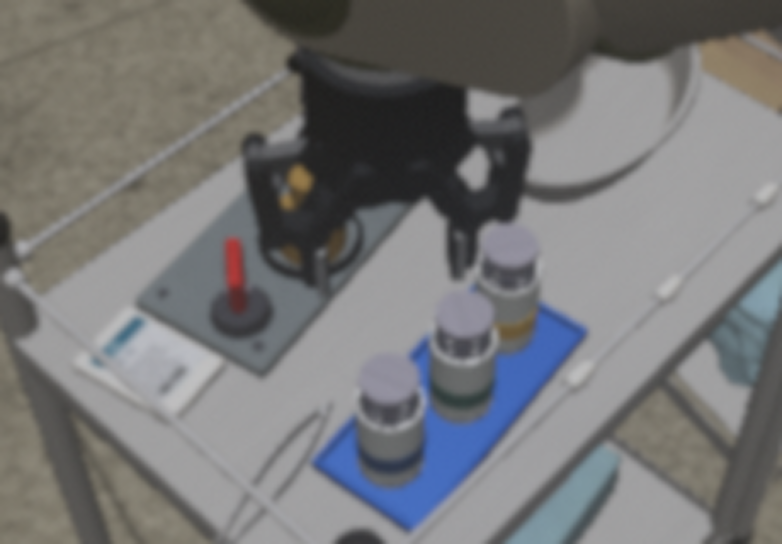

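Emit:
{"op": "jog_arm", "data": {"dr": [[0,0,0],[0,0,0],[0,0,0],[0,0,0],[0,0,0],[0,0,0],[0,0,0],[0,0,0],[0,0,0],[0,0,0]], "slide": [[0,0,0.03],[0,0,0.03],[0,0,0.02],[0,0,0.02],[0,0,0.02],[0,0,0.013],[0,0,0],[0,0,0],[0,0,0],[0,0,0]], "gripper": [0.5,0.5,0.5,0.5,0.5,0.5,0.5,-1,-1,-1], "force": 40}}

```text
time_s: 17.15
position: [0.4177, 0.2406, 0.0182]
tool_rot: [[0.409, 0.913, 0.002], [0.913, -0.409, 0.001], [0.001, 0.001, -1.0]]
ft_force: [1.5, 0.5, 0.4]
grip_width: 0.0409
```

```bash
python3 - <<'E'
from st import *
st()
ds=grab('scene')
cv2.imwrite('pics/c15.png',cv2.resize(ds['pixels'][130:290,130:360],None,fx=3.4,fy=3.4,interpolation=cv2.INTER_CUBIC))
E
```

```text
t 17.15 pos [0.4177 0.2406 0.0182] yaw 65.9 z [ 0.002  0.001 -1.   ] F [1.5 0.5 0.4] M [ 0.14 -0.16 -0.01] w 0.0409 q [ 15.8  28.5  99.9   0.   51.5 -50.1]
```

View pics/c15.png

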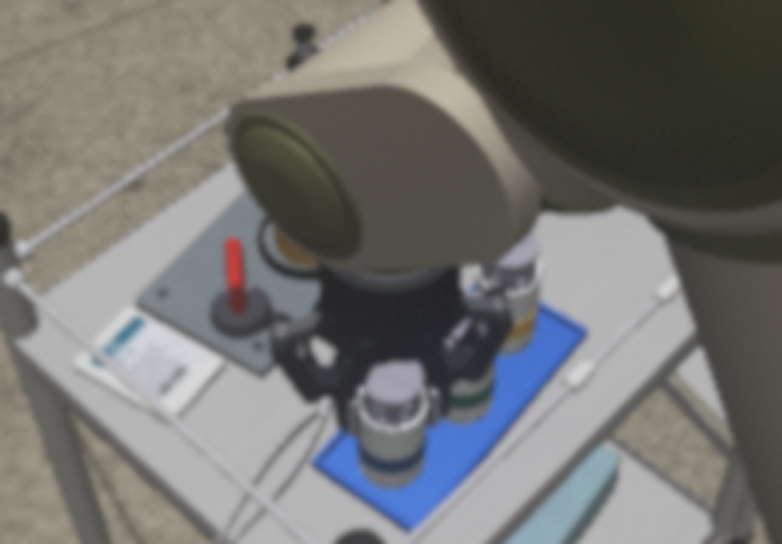

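Blue is gripped (width 40.9 mm). I'll lift it and carry it to the nest.

Emit:
{"op": "jog_arm", "data": {"dr": [[0,0,0],[0,0,0],[0,0,0],[0,0,0],[0,0,0],[0,0,0],[0,0,0],[0,0,0],[0,0,0],[0,0,0]], "slide": [[0,0,-0.02],[0,0,-0.04],[0,0,-0.04],[-0.003,0.03,-0.005],[-0.003,0.04,0],[-0.003,0.04,0],[-0.003,0.04,0],[-0.003,0.04,0],[-0.003,0.03,0],[-0.002,0.014,0]], "gripper": [-1,-1,-1,-1,-1,-1,-1,-1,-1,-1]}}

```text
time_s: 18.2
position: [0.6241, 0.1248, 0.1221]
tool_rot: [[0.41, 0.912, -0.0], [0.912, -0.41, -0.0], [-0.0, 0.0, -1.0]]
ft_force: [-0.5, 0.4, -2.3]
grip_width: 0.0404
```

```bash
python3 - <<'E'
from st import *
st(); to(.6235,.127)
ds=grab('scene')
cv2.imwrite('pics/c16.png',cv2.resize(ds['pixels'][90:260,150:350],None,fx=3.5,fy=3.5,interpolation=cv2.INTER_CUBIC))
dt=grab('top')
cv2.imwrite('pics/c17.png',cv2.resize(dt['pixels'][90:300,130:390],None,fx=2.8,fy=2.8,interpolation=cv2.INTER_CUBIC))
E
```

```text
t 18.2 pos [0.6241 0.1248 0.1221] yaw 65.8 z [-0. -0. -1.] F [-0.5  0.4 -2.3] M [-0.07 -0.03  0.02] w 0.0404 q [  0.7  34.   66.9  -0.   79.1 -65.1]
to (0.6235, 0.127) slide [ 0.0017 -0.0015 -0.    ]
```

View pics/c16.png

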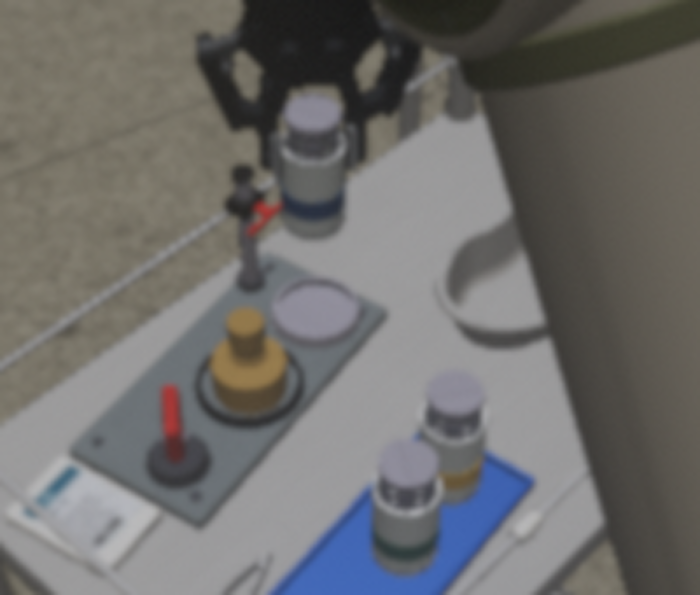

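View pics/c17.png

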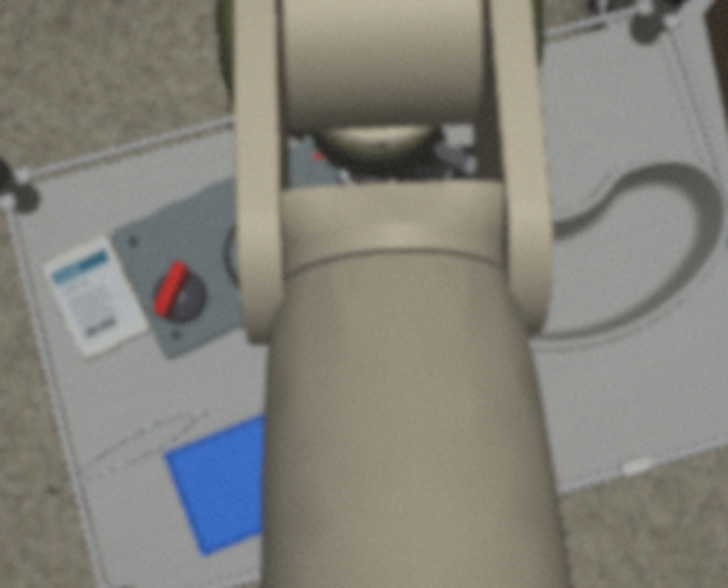

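```bash
python3 - <<'E'
from st import *
d=grab('scene')
S=lambda p:(p[0]/3.5+150-.36,p[1]/3.5+90-.36)
print('bottom',onplane(d,S((314,220)),.108),'cap',onplane(d,S((313,113)),.198),'nest',onplane(d,S((316,308)),.02), 'expect cap px',(proj(d,(.6235,.1255,.198))-[150,90])*3.5)
E
```

```text
bottom [0.62234649 0.12466904 0.108     ] cap [0.62136009 0.12386165 0.198     ] nest [0.62510453 0.12337265 0.02      ] expect cap px [307.64188925 110.78301932]
```

Emit:
{"op": "jog_arm", "data": {"dr": [[0,0,-0.14],[0,0,-0.14],[0,0,-0.14],[0,0,-0.14],[0,0,-0.14],[0,0,0],[0,0,0],[0,0,0],[0,0,0],[0,0,0]], "slide": [[0.001,0,0],[0,0,0],[0,0,0],[0,0,0],[0,0,0],[0,0,0.02],[0,0,0.02],[0,0,0.02],[0,0,0.01],[0,0,0]], "gripper": [-1,-1,-1,-1,-1,-1,-1,-1,-1,-1]}}

```text
time_s: 19.35
position: [0.6215, 0.1281, 0.0516]
tool_rot: [[-0.276, 0.961, -0.003], [0.961, 0.276, 0.0], [0.001, -0.003, -1.0]]
ft_force: [-0.7, 0.2, -1.8]
grip_width: 0.0408
```

```bash
python3 - <<'E'
from st import *
st()
ds=grab('scene')
cv2.imwrite('pics/c18.png',cv2.resize(ds['pixels'][90:260,150:350],None,fx=3.5,fy=3.5,interpolation=cv2.INTER_CUBIC))
E
```

```text
t 19.35 pos [0.6215 0.1281 0.0516] yaw 106.0 z [-0.003  0.    -1.   ] F [-0.7  0.2 -1.8] M [ 0.01 -0.03  0.02] w 0.0408 q [   1.    37.9   72.1    0.    70.1 -105.1]
```

View pics/c18.png

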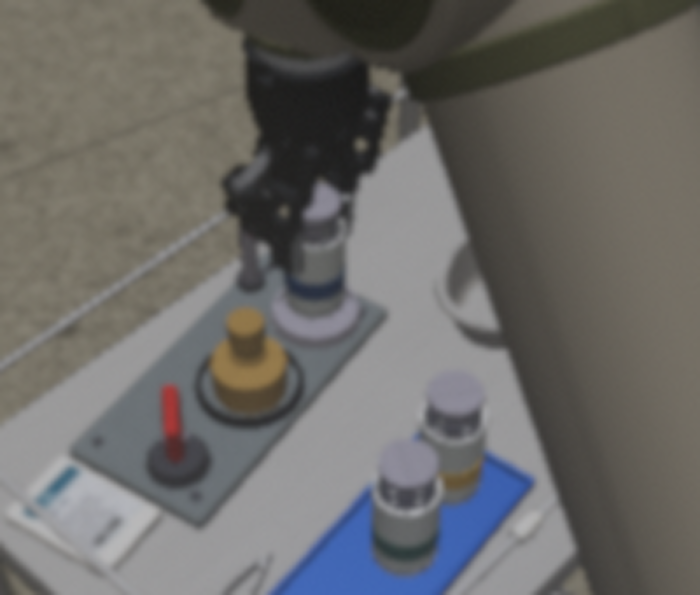

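Emit:
{"op": "jog_arm", "data": {"dr": [[0,0,0],[0,0,0],[0,0,0],[0,0,0],[0,0,0],[0,0,0],[0,0,0],[0,0,0],[0,0,0],[0,0,0]], "slide": [[-0.0026,0.0018,0],[0,0,0],[0,0,0.007],[0,0,0.005],[0,0,0.004],[0,0,0.003],[0,0,0.002],[0,0,0],[0,0,0],[0,0,0]], "gripper": [-1,-1,-1,-1,-1,-1,-1,-1,-1,-1]}}

```text
time_s: 20.4
position: [0.6254, 0.1255, 0.0317]
tool_rot: [[-0.276, 0.961, 0.0], [0.961, 0.276, 0.0], [-0.0, 0.0, -1.0]]
ft_force: [-0.2, -0.2, -1.2]
grip_width: 0.0409
```

```bash
python3 - <<'E'
from st import *
st()
ds=grab('scene')
cv2.imwrite('pics/c19.png',cv2.resize(ds['pixels'][110:230,170:320],None,fx=5,fy=5,interpolation=cv2.INTER_CUBIC))
E
```

```text
t 20.4 pos [0.6254 0.1255 0.0317] yaw 106.0 z [ 0.  0. -1.] F [-0.2 -0.2 -1.2] M [0.   0.03 0.02] w 0.0409 q [   0.7   39.4   72.8    0.    67.8 -105.3]
```

View pics/c19.png

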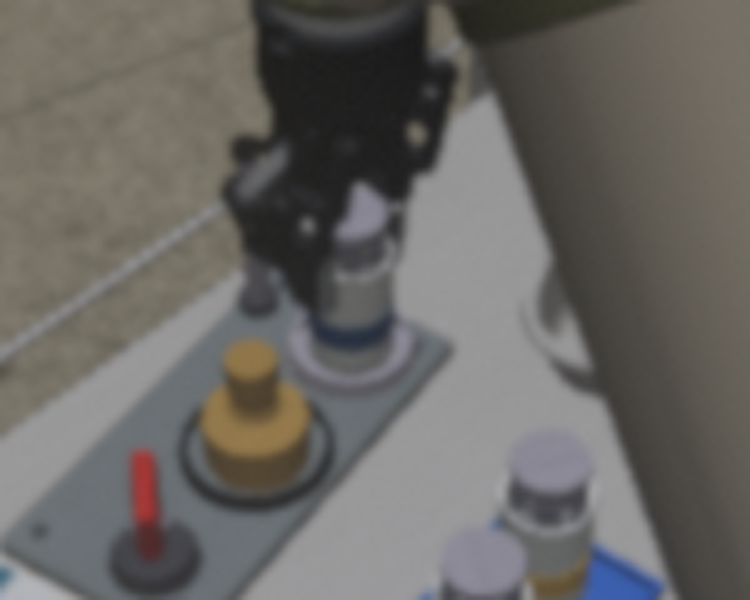

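Emit:
{"op": "jog_arm", "data": {"dr": [[0,0,0],[0,0,0],[0,0,0],[0,0,0],[0,0,0],[0,0,0],[0,0,0],[0,0,0],[0,0,0],[0,0,0]], "slide": [[0,0,0.001],[0,0,0.001],[0,0,0],[0,0,0],[0,0,0],[0,0,0],[0,0,-0.02],[0,0,-0.04],[0,0,-0.04],[0,0,-0.02]], "gripper": [-1,-1,-1,0.3,0.3,0.3,0.3,0.3,0.3,0.3]}}

```text
time_s: 21.45
position: [0.6263, 0.1255, 0.1535]
tool_rot: [[-0.276, 0.961, 0.005], [0.961, 0.276, 0.0], [-0.001, 0.005, -1.0]]
ft_force: [-0.2, -0.2, -0.2]
grip_width: 0.0554
```

Emit:
{"op": "jog_arm", "data": {"dr": [[0,0,0],[0,0,0],[0,0,0],[0,0,0],[0,0,0],[0,0,0],[0,0,0],[0,0,0],[0,0,0],[0,0,0]], "slide": [[0.026,-0.004,0],[0.026,-0.004,0],[0.027,-0.004,0],[0,0,0],[0,0,0.02],[0,0,0.02],[0,0,0.02],[0,0,0],[0,0,0],[0,0,0]], "gripper": [0.3,0.3,0.3,0.3,0.1,0.1,0.1,0.1,0.1,0.1]}}

```text
time_s: 22.45
position: [0.5927, 0.198, 0.0908]
tool_rot: [[-0.275, 0.961, 0.002], [0.961, 0.275, 0.0], [-0.0, 0.002, -1.0]]
ft_force: [-0.2, 0.1, 0.4]
grip_width: 0.0469
```

```bash
python3 - <<'E'
from st import *
st(); to(.5925,.198)
ds=grab('scene')
cv2.imwrite('pics/c20.png',cv2.resize(ds['pixels'][100:250,150:320],None,fx=4.5,fy=4,interpolation=cv2.INTER_CUBIC))
E
```

```text
t 22.45 pos [0.5927 0.198  0.0908] yaw 106.0 z [ 0.002  0.    -1.   ] F [-0.2  0.1  0.4] M [-0.01 -0.01  0.02] w 0.0469 q [  7.6  34.6  71.5  -0.   73.8 -98.4]
to (0.5925, 0.198) slide [ 0.0001 -0.0002 -0.    ]
```

View pics/c20.png

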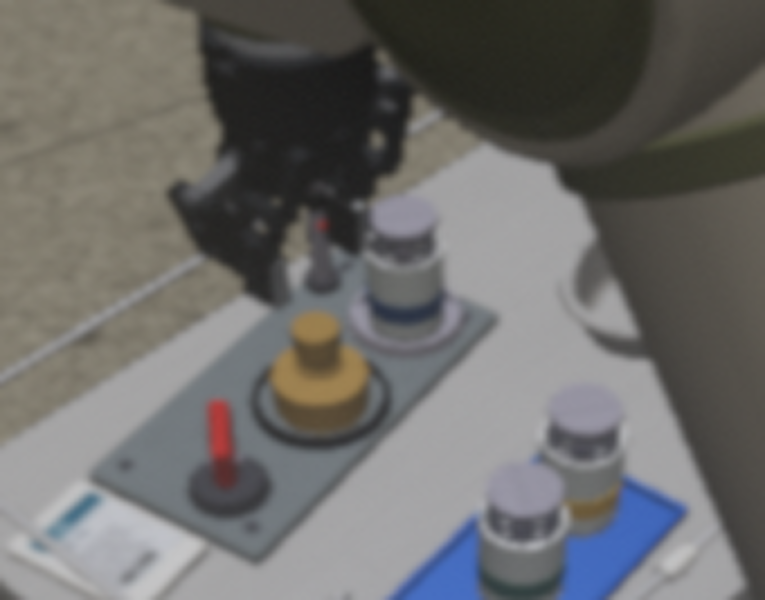

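Emit:
{"op": "jog_arm", "data": {"dr": [[0,0,0],[0,0,0],[0,0,0],[0,0,0],[0,0,0],[0,0,0],[0,0,0],[0,0,0],[0,0,0],[0,0,0]], "slide": [[0,0,0.015],[0,0,0.015],[0,0,0.011],[0,0,0.009],[0,0,0],[0,0,0],[0,0,0],[0,0,0],[0,0,0],[0,0,0]], "gripper": [0.1,0.1,0.1,0.1,0.1,-1,-1,-1,-1,-1], "force": 60}}

```text
time_s: 23.5
position: [0.5924, 0.1984, 0.0404]
tool_rot: [[-0.276, 0.961, 0.002], [0.961, 0.276, 0.0], [-0.0, 0.002, -1.0]]
ft_force: [-1.5, 1.4, 6.9]
grip_width: 0.0224
```

```bash
python3 - <<'E'
from st import *
st()
ds=grab('scene')
cv2.imwrite('pics/c21.png',cv2.resize(ds['pixels'][120:230,170:300],None,fx=5.5,fy=5,interpolation=cv2.INTER_CUBIC))
E
```

```text
t 23.5 pos [0.5924 0.1984 0.0404] yaw 106.0 z [ 0.002  0.    -1.   ] F [-1.5  1.4  6.9] M [0.2  0.17 0.03] w 0.0224 q [  7.7  37.7  74.8   0.   67.4 -98.3]
```

View pics/c21.png

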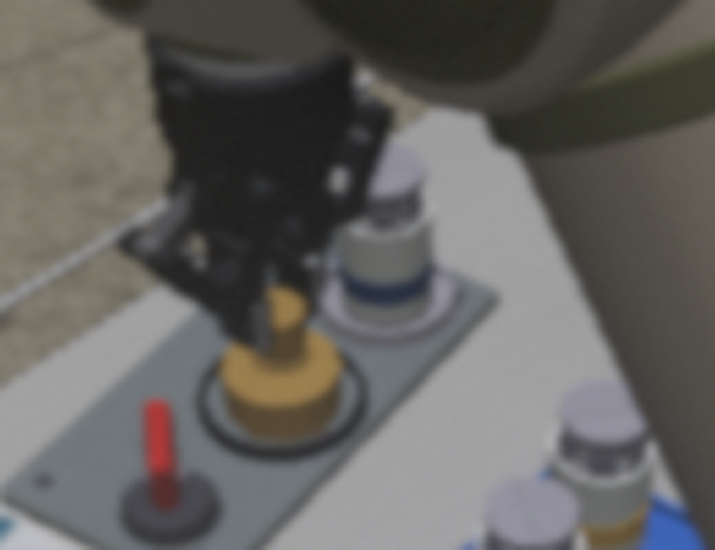

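Emit:
{"op": "jog_arm", "data": {"dr": [[0,0,0],[0,0,0],[0,0,0],[0,0,0],[0,0,0],[0,0,0],[0,0,0],[0,0,0],[0,0,0],[0,0,0]], "slide": [[0,0,-0.01],[0,0,-0.03],[0,0,-0.04],[0,0,-0.03],[-0.013,0.002,-0.005],[-0.026,0.004,0],[-0.026,0.004,0],[-0.014,0.002,0],[0,0,0],[0,0,0]], "gripper": [-1,-1,-1,-1,-1,-1,-1,-1,-1,-1]}}

```text
time_s: 24.55
position: [0.6248, 0.1254, 0.1534]
tool_rot: [[-0.275, 0.961, -0.002], [0.961, 0.275, 0.0], [0.001, -0.002, -1.0]]
ft_force: [0.1, -0.4, -4.7]
grip_width: 0.0224
```

```bash
python3 - <<'E'
from st import *
st(); to(.6254,.1255)
ds=grab('scene')
cv2.imwrite('pics/c22.png',cv2.resize(ds['pixels'][90:210,190:300],None,fx=5.5,fy=5,interpolation=cv2.INTER_CUBIC))
E
```

```text
t 24.55 pos [0.6248 0.1254 0.1534] yaw 106.0 z [-0.002  0.    -1.   ] F [ 0.1 -0.4 -4.7] M [ 0.06 -0.01 -0.04] w 0.0224 q [   0.7   32.7   63.9    0.    83.4 -105.3]
to (0.6254, 0.1255) slide [-0.0001  0.0006 -0.    ]
```

View pics/c22.png

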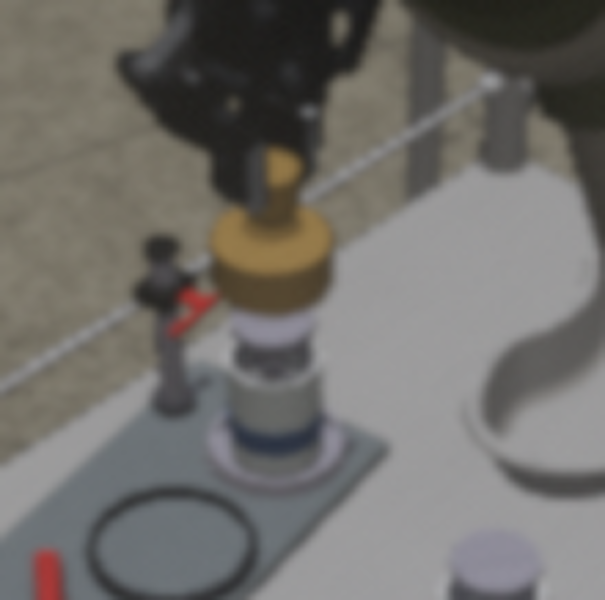

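```bash
python3 - <<'E'
from st import *
d=grab('scene')
S=lambda p:(p[0]/5.5+190-.4,p[1]/5+90-.4)
u=np.array([-.861,.508])
for z in (.127,.129,.131):
  print(z,'under ctr',onplane(d,S((272,312)),z)[:2]-.0255*u,'disc top',onplane(d,S((272,240)),z+.03)[:2])
print('nest front sleeve bottom ctr',onplane(d,S((275,473)),.016)[:2]-.021*u, 'cap front edge', onplane(d,S((271,346)),.105)[:2]-.018*u)
E
```

```text
0.127 under ctr [0.62856406 0.12178446] disc top [0.61861986 0.12659214]
0.129 under ctr [0.62671739 0.12287584] disc top [0.61664019 0.12776564]
0.131 under ctr [0.62487073 0.12396723] disc top [0.61466051 0.12893913]
nest front sleeve bottom ctr [0.62798859 0.12314421] cap front edge [0.62326838 0.12590139]
```

Emit:
{"op": "jog_arm", "data": {"dr": [[0,0,0],[0,0,0],[0,0,0],[0,0,0],[0,0,0],[0,0,0],[0,0,0],[0,0,0],[0,0,0],[0,0,0]], "slide": [[0,0,0.01],[0,0,0.008],[0,0,0.004],[0,0,0.002],[0,0,0.002],[0,0,0.001],[0,0,0.001],[0,0,0],[0,0,0],[0,0,0]], "gripper": [-1,-1,-1,-1,-1,-1,-1,-1,-1,-1]}}

```text
time_s: 25.65
position: [0.6254, 0.1255, 0.1268]
tool_rot: [[-0.276, 0.961, 0.001], [0.961, 0.276, 0.0], [-0.0, 0.001, -1.0]]
ft_force: [-1.3, 0.8, -0.5]
grip_width: 0.0225
```

```bash
python3 - <<'E'
from st import *
st()
ds=grab('scene')
cv2.imwrite('pics/c23.png',cv2.resize(ds['pixels'][90:210,190:300],None,fx=5.5,fy=5,interpolation=cv2.INTER_CUBIC))
E
```

```text
t 25.65 pos [0.6254 0.1255 0.1268] yaw 106.0 z [ 0.001  0.    -1.   ] F [-1.3  0.8 -0.5] M [0.15 0.23 0.06] w 0.0225 q [   0.7   33.9   66.3    0.    79.7 -105.3]
```

View pics/c23.png

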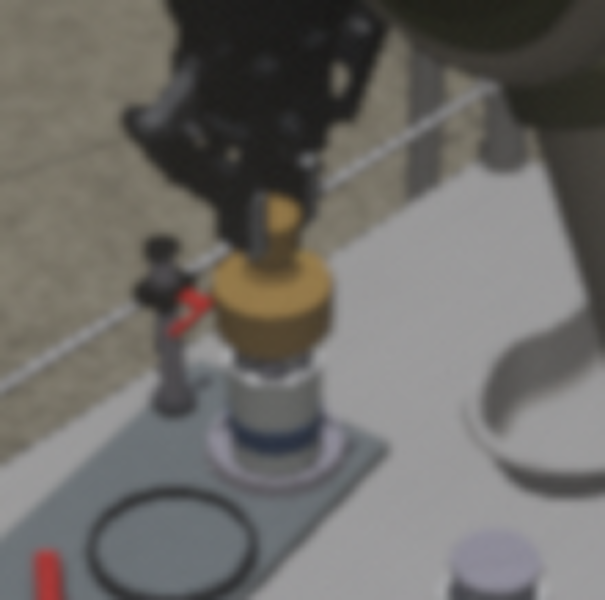

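Emit:
{"op": "jog_arm", "data": {"dr": [[0,0,0],[0,0,0],[0,0,0],[0,0,0],[0,0,0],[0,0,0],[0,0,0],[0,0,0],[0,0,0],[0,0,0]], "slide": [[0,0,0.0007],[0,0,0],[0,0,0],[0,0,0],[0,0,0],[0,0,-0.02],[0,0,-0.03],[0,0,-0.03],[0,0,0],[0,0,0]], "gripper": [-1,0,0,0,0,0,0,0,0,0]}}

```text
time_s: 26.7
position: [0.6253, 0.1255, 0.2061]
tool_rot: [[-0.276, 0.961, 0.001], [0.961, 0.276, -0.0], [-0.0, 0.001, -1.0]]
ft_force: [-0.4, 0.3, -1.3]
grip_width: 0.0425
```

```bash
python3 - <<'E'
from st import *
st()
ds=grab('scene')
cv2.imwrite('pics/c24.png',cv2.resize(ds['pixels'][90:210,190:300],None,fx=5.5,fy=5,interpolation=cv2.INTER_CUBIC))
S=lambda p:(p[0]/5.5+190-.4,p[1]/5+90-.4)
E
```

```text
t 26.7 pos [0.6253 0.1255 0.2061] yaw 106.0 z [ 0.001 -0.    -1.   ] F [-0.4  0.3 -1.3] M [0.03 0.08 0.04] w 0.0425 q [   0.7   30.8   58.7   -0.    90.4 -105.3]
```

View pics/c24.png

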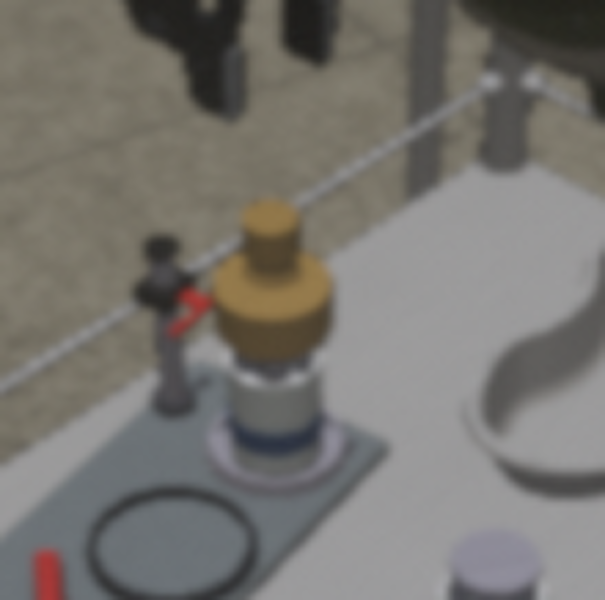

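```bash
cat >> st.py <<'E'
def testcheck(d,c,f=None):
    u=np.array([.028-c[0],.477-c[1]]);u/=np.linalg.norm(u)
    for nm,r,z in (('rim',.021,.081),('sound',.0255,.101),('weak',.0255,.088),('soundknob',0,.167),('weakknob',0,.154)):
        p=proj(d,(c[0]+r*u[0],c[1]+r*u[1],z)); print(nm,np.round(p,1),'crop',np.round(((p[0]+.4-190)*5.5,(p[1]+.4-90)*5)))
E
python3 - <<'E'
from st import *
ds=grab('scene'); testcheck(ds,(.624,.125))
im=ds['pixels'];hsv=cv2.cvtColor(im,cv2.COLOR_BGR2HSV);H,S_,V=cv2.split(hsv)
for a,c,m in comps((H>12)&(H<28)&(S_>100),60):
    ys,xs=np.where(m); print(a,c,'x',xs.min(),xs.max(),'y',ys.min(),ys.max(),'botcol',ys[abs(xs-c[0])<3].max())
E
```

```text
rim [239.3 166.8] crop [273. 386.]
sound [239.1 162. ] crop [272. 362.]
weak [239.3 166. ] crop [273. 382.]
soundknob [238.3 132.5] crop [268. 215.]
weakknob [238.4 137. ] crop [269. 237.]
388 [238.67525773 145.94587629] x 228 249 y 130 159 botcol 159
```

Blue: after release the knob top is at crop y≈213 and the underside front at ≈360. Predicted values are 215/362 for sound and 237/382 for weak, so blue is sound. I'll take the weight back.

Emit:
{"op": "jog_arm", "data": {"dr": [[0,0,0],[0,0,0],[0,0,0],[0,0,0],[0,0,0],[0,0,0],[0,0,0],[0,0,0],[0,0,0],[0,0,0]], "slide": [[0,0,0.025],[0,0,0.025],[0,0,0.02],[0,0,0.0095],[0,0,0],[0,0,0],[0,0,0],[0,0,0],[0,0,0],[0,0,0]], "gripper": [0,0,0,0,0,-1,-1,-1,-1,-1]}}

```text
time_s: 27.8
position: [0.6254, 0.1256, 0.1268]
tool_rot: [[-0.276, 0.961, 0.001], [0.961, 0.276, 0.0], [-0.0, 0.001, -1.0]]
ft_force: [-0.0, 0.5, 1.0]
grip_width: 0.0221
```

Emit:
{"op": "jog_arm", "data": {"dr": [[0,0,0],[0,0,0],[0,0,0],[0,0,0],[0,0,0],[0,0,0],[0,0,0],[0,0,0],[0,0,0],[0,0,0]], "slide": [[0,0,-0.01],[0,0,-0.02],[0.02,-0.003,0],[0.03,-0.004,0],[0.029,-0.0045,0],[0,0,0],[0,0,0.02],[0,0,0.02],[0,0,0.02],[0,0,0]], "gripper": [-1,-1,-1,-1,-1,-1,-1,-1,-1,-1]}}

```text
time_s: 28.8
position: [0.5904, 0.1979, 0.0931]
tool_rot: [[-0.276, 0.961, -0.007], [0.961, 0.276, -0.001], [0.001, -0.007, -1.0]]
ft_force: [-0.8, 0.0, -5.8]
grip_width: 0.0219
```

```bash
python3 - <<'E'
from st import *
st(); to(.5925,.1984)
ds=grab('scene')
cv2.imwrite('pics/c25.png',cv2.resize(ds['pixels'][100:250,150:320],None,fx=4.5,fy=4,interpolation=cv2.INTER_CUBIC))
E
```

```text
t 28.8 pos [0.5904 0.1979 0.0931] yaw 106.0 z [-0.007 -0.001 -1.   ] F [-0.8  0.  -5.8] M [0.01 0.06 0.  ] w 0.0219 q [  7.7  34.5  71.3  -0.   74.6 -98.3]
to (0.5925, 0.1984) slide [-0.0001  0.0022 -0.    ]
```

View pics/c25.png

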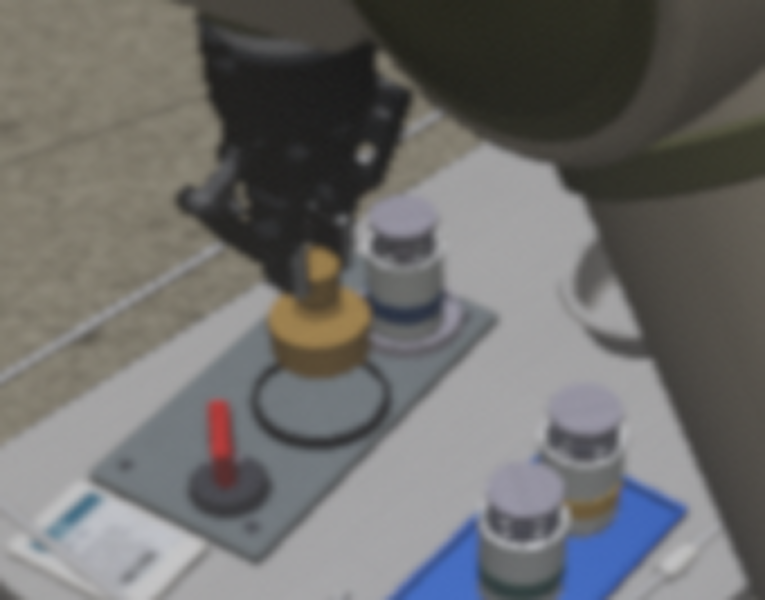

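Emit:
{"op": "jog_arm", "data": {"dr": [[0,0,0],[0,0,0],[0,0,0],[0,0,0],[0,0,0],[0,0,0],[0,0,0],[0,0,0],[0,0,0],[0,0,0]], "slide": [[0,0,0],[0,0,0.015],[0,0,0.015],[0,0,0.01],[0,0,0.005],[0,0,0.003],[0,0,0.002],[0,0,0],[0,0,0],[0,0,0]], "gripper": [-1,-1,-1,-1,-1,-1,-1,-1,-1,-1]}}

```text
time_s: 29.85
position: [0.5926, 0.1983, 0.0467]
tool_rot: [[-0.276, 0.961, 0.001], [0.961, 0.276, 0.0], [-0.0, 0.001, -1.0]]
ft_force: [0.3, -0.4, -5.7]
grip_width: 0.0219
```

```bash
python3 - <<'E'
from st import *
st(); to(.5925,.1984)
E
```

```text
t 29.85 pos [0.5926 0.1983 0.0467] yaw 106.0 z [ 0.001  0.    -1.   ] F [ 0.3 -0.4 -5.7] M [0.03 0.04 0.06] w 0.0219 q [  7.7  37.3  74.4   0.   68.3 -98.3]
to (0.5925, 0.1984) slide [ 0.0001 -0.0001 -0.    ]
```

Emit:
{"op": "jog_arm", "data": {"dr": [[0,0,0],[0,0,0],[0,0,0],[0,0,0],[0,0,0],[0,0,0],[0,0,0],[0,0,0],[0,0,0],[0,0,0]], "slide": [[0,0,0.003],[0,0,0.002],[0,0,0.001],[0,0,0],[0,0,0],[0,0,0],[0,0,0],[0,0,-0.02],[0,0,-0.04],[0,0,-0.04]], "gripper": [-1,-1,-1,-1,0.3,0.3,0.3,0.3,0.3,0.3]}}

```text
time_s: 30.85
position: [0.5922, 0.1981, 0.1412]
tool_rot: [[-0.275, 0.961, -0.001], [0.961, 0.275, -0.0], [0.0, -0.001, -1.0]]
ft_force: [0.1, -0.5, -0.2]
grip_width: 0.0558
```

Emit:
{"op": "jog_arm", "data": {"dr": [[0,0,0],[0,0,0],[0,0,0],[0,0,0],[0,0,0],[0,0,0],[0,0,0],[0,0,0],[0,0,0],[0,0,0]], "slide": [[-0.026,0.004,0],[-0.026,0.004,0],[-0.027,0.0035,0],[0,0,0],[0,0,0.02],[0,0,0.02],[0,0,0.02],[0,0,0],[0,0,0],[0,0,0]], "gripper": [0.35,0.35,0.35,0.35,0.35,0.35,0.35,0.35,0.35,0.35]}}

```text
time_s: 31.85
position: [0.6259, 0.1258, 0.0817]
tool_rot: [[-0.276, 0.961, 0.002], [0.961, 0.276, 0.0], [-0.001, 0.002, -1.0]]
ft_force: [0.3, -0.5, -0.1]
grip_width: 0.0575
```

```bash
python3 - <<'E'
from st import *
st(); to(.6254,.1255)
ds=grab('scene')
cv2.imwrite('pics/c26.png',cv2.resize(ds['pixels'][100:250,150:320],None,fx=4.5,fy=4,interpolation=cv2.INTER_CUBIC))
E
```

```text
t 31.85 pos [0.6259 0.1258 0.0817] yaw 106.0 z [ 0.002  0.    -1.   ] F [ 0.3 -0.5 -0.1] M [-0.   -0.01 -0.02] w 0.0575 q [   0.8   36.3   69.7    0.    73.8 -105.3]
to (0.6254, 0.1255) slide [-0.0001 -0.0005 -0.    ]
```

View pics/c26.png

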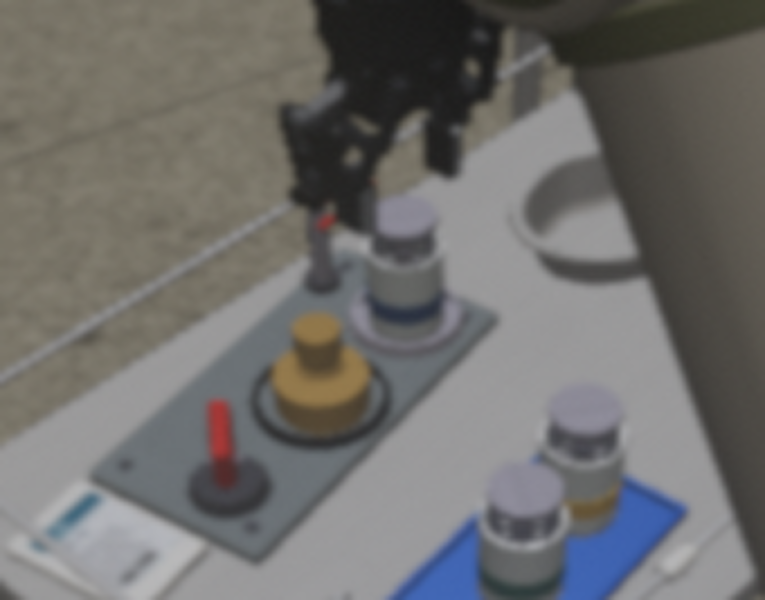

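Emit:
{"op": "jog_arm", "data": {"dr": [[0,0,0],[0,0,0],[0,0,0],[0,0,0],[0,0,0],[0,0,0],[0,0,0],[0,0,0],[0,0,0],[0,0,0]], "slide": [[0,0,0.015],[0,0,0.015],[0,0,0.01],[0,0,0.011],[0,0,0],[0,0,0],[0,0,0],[0,0,0],[0,0,0],[0,0,0]], "gripper": [0.35,0.35,0.35,0.35,0.35,-1,-1,-1,-1,-1], "force": 40}}

```text
time_s: 32.9
position: [0.6257, 0.1256, 0.03]
tool_rot: [[-0.276, 0.961, 0.001], [0.961, 0.276, 0.0], [-0.0, 0.001, -1.0]]
ft_force: [-0.0, -0.0, 3.5]
grip_width: 0.0409
```

Emit:
{"op": "jog_arm", "data": {"dr": [[0,0,0],[0,0,0],[0,0,0],[0,0,0],[0,0,0.14],[0,0,0.14],[0,0,0.14],[0,0,0.14],[0,0,0.14],[0,0,0]], "slide": [[0,0,-0.01],[0,0,-0.02],[0,0,-0.03],[0,0,-0.03],[0,0,0],[0,0,0],[0,0,0],[0,0,0],[0,0,0],[0,0,0]], "gripper": [-1,-1,-1,-1,-1,-1,-1,-1,-1,-1]}}

```text
time_s: 33.9
position: [0.6251, 0.1254, 0.1195]
tool_rot: [[0.41, 0.912, -0.0], [0.912, -0.41, -0.0], [-0.0, -0.0, -1.0]]
ft_force: [0.2, -0.6, -1.4]
grip_width: 0.0403
```

```bash
python3 - <<'E'
from st import *
st(); to(.418,.2406)
E
```

```text
t 33.9 pos [0.6251 0.1254 0.1195] yaw 65.8 z [-0. -0. -1.] F [ 0.2 -0.6 -1.4] M [-0.05  0.01  0.04] w 0.0403 q [  0.7  34.3  66.9  -0.   78.8 -65.1]
to (0.418, 0.2406) slide [ 2.030e-02 -2.361e-01  1.000e-04]
```

Emit:
{"op": "jog_arm", "data": {"dr": [[0,0,0],[0,0,0],[0,0,0],[0,0,0],[0,0,0],[0,0,0],[0,0,0],[0,0,0],[0,0,0],[0,0,0]], "slide": [[0.002,-0.02,0],[0.003,-0.04,0],[0.003,-0.04,0],[0.003,-0.04,0],[0.003,-0.04,0],[0.003,-0.03,0],[0.003,-0.02,0],[0,-0.006,0],[0,0,0.02],[0,0,0.02]], "gripper": [-1,-1,-1,-1,-1,-1,-1,-1,-1,-1]}}

```text
time_s: 34.9
position: [0.419, 0.2401, 0.0794]
tool_rot: [[0.406, 0.914, 0.002], [0.914, -0.406, 0.0], [0.001, 0.002, -1.0]]
ft_force: [0.5, -0.8, -1.7]
grip_width: 0.0407
```

```bash
python3 - <<'E'
from st import *
st(); to(.418,.2406)
E
```

```text
t 34.9 pos [0.419  0.2401 0.0794] yaw 66.1 z [ 0.002  0.    -1.   ] F [ 0.5 -0.8 -1.7] M [-0.04 -0.03  0.01] w 0.0407 q [ 15.7  23.   95.8  -0.   61.  -50.3]
to (0.418, 0.2406) slide [ 0.0001 -0.0011 -0.    ]
```

Emit:
{"op": "jog_arm", "data": {"dr": [[0,0,0],[0,0,0],[0,0,0],[0,0,0],[0,0,0],[0,0,0],[0,0,0],[0,0,0],[0,0,0],[0,0,0]], "slide": [[0,-0.001,0.02],[0,0,0.02],[0,0,0.01],[0,0,0.005],[0,0,0.004],[0,0,0.001],[0,0,0],[0,0,0],[0,0,0],[0,0,0]], "gripper": [-1,-1,-1,-1,-1,-1,-1,-1,0.35,0.35]}}

```text
time_s: 35.9
position: [0.4173, 0.2406, 0.0197]
tool_rot: [[0.408, 0.913, 0.001], [0.913, -0.408, 0.0], [0.001, 0.001, -1.0]]
ft_force: [0.2, 0.2, 0.3]
grip_width: 0.0572
```

```bash
python3 - <<'E'
from st import *
st(); to(.4315,.1795)
E
```

```text
t 35.9 pos [0.4173 0.2406 0.0197] yaw 65.9 z [ 0.001  0.    -1.   ] F [0.2 0.2 0.3] M [0.02 0.05 0.06] w 0.0572 q [ 15.9  28.3  99.9   0.   51.8 -50. ]
to (0.4315, 0.1795) slide [-0.05    0.0379 -0.    ]
```

Emit:
{"op": "jog_arm", "data": {"dr": [[0,0,0],[0,0,0],[0,0,0],[0,0,0],[0,0,0],[0,0,0],[0,0,0.12],[0,0,0.12],[0,0,0.11],[0,0,0]], "slide": [[0,0,-0.02],[0,0,-0.04],[0,0,-0.04],[-0.01,0.008,-0.02],[-0.02,0.015,0],[-0.02,0.015,0],[0,0,0],[0,0,0],[0,0,0],[0,0,0]], "gripper": [0.35,0.35,0.35,0.35,0.35,0.4,0.4,0.4,0.4,0.4]}}

```text
time_s: 36.9
position: [0.4314, 0.1794, 0.1395]
tool_rot: [[0.697, 0.717, 0.0], [0.717, -0.697, 0.0], [0.0, 0.0, -1.0]]
ft_force: [0.4, 0.3, -0.1]
grip_width: 0.0595
```

```bash
python3 - <<'E'
from st import *
st(); to(.4315,.1795)
ds=grab('scene')
cv2.imwrite('pics/c27.png',cv2.resize(ds['pixels'][130:290,130:360],None,fx=3.4,fy=3.4,interpolation=cv2.INTER_CUBIC))
E
```

```text
t 36.9 pos [0.4314 0.1794 0.1395] yaw 45.8 z [ 0.  0. -1.] F [ 0.4  0.3 -0.1] M [-0.04 -0.    0.  ] w 0.0595 q [  8.   17.2  93.1  -0.   69.7 -37.8]
to (0.4315, 0.1795) slide [ 0.0002 -0.      0.    ]
```

View pics/c27.png

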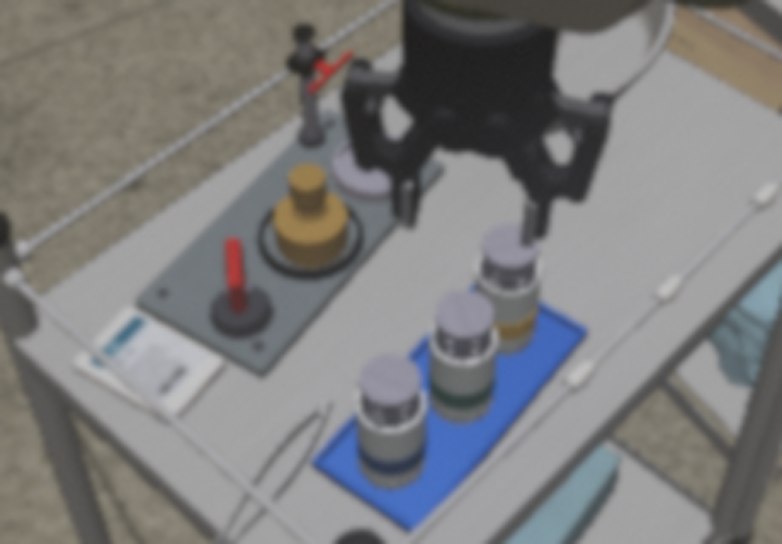

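Emit:
{"op": "jog_arm", "data": {"dr": [[0,0,0],[0,0,0],[0,0,0],[0,0,0],[0,0,0],[0,0,0],[0,0,0],[0,0,0],[0,0,0],[0,0,0]], "slide": [[0,0,0.03],[0,0,0.03],[0,0,0.02],[0,0,0.02],[0,0,0.02],[0,0,0],[0,0,0],[0,0,0],[0,0,0],[0,0,0]], "gripper": [0.4,0.4,0.4,0.4,0.4,0.4,-1,-1,-1,-1]}}

```text
time_s: 37.95
position: [0.432, 0.1795, 0.0203]
tool_rot: [[0.696, 0.718, 0.002], [0.718, -0.696, 0.0], [0.002, 0.001, -1.0]]
ft_force: [-0.5, 0.6, 7.2]
grip_width: 0.0407
```

```bash
python3 - <<'E'
from st import *
st(); to(.6254,.1255)
ds=grab('scene')
cv2.imwrite('pics/c28.png',cv2.resize(ds['pixels'][130:290,130:360],None,fx=3.4,fy=3.4,interpolation=cv2.INTER_CUBIC))
E
```

```text
t 37.95 pos [0.432  0.1795 0.0203] yaw 45.9 z [ 0.002  0.    -1.   ] F [-0.5  0.6  7.2] M [-0.05  0.07  0.02] w 0.0407 q [  8.   27.3 102.   -0.   50.6 -37.8]
to (0.6254, 0.1255) slide [0.0959 0.1764 0.0004]
```

View pics/c28.png

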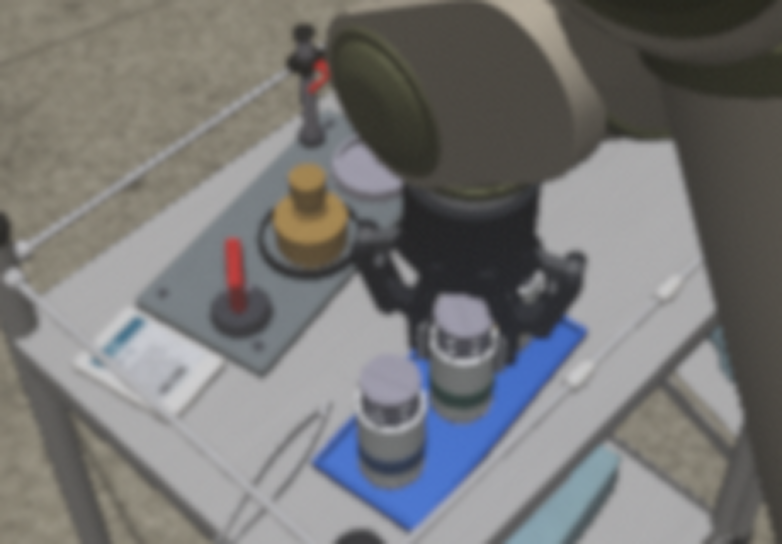

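Emit:
{"op": "jog_arm", "data": {"dr": [[0,0,0],[0,0,0],[0,0,0],[0,0,0],[0,0,0],[0,0,0],[0,0,0],[0,0,0],[0,0,0],[0,0,0]], "slide": [[0,0,-0.02],[0,0,-0.03],[0,0,-0.03],[0.009,0.016,-0.02],[0.018,0.033,0],[0.018,0.033,0],[0.018,0.033,0],[0.018,0.033,0],[0.01,0.018,0],[0.005,0.01,0]], "gripper": [-1,-1,-1,-1,-1,-1,-1,-1,-1,-1]}}

```text
time_s: 39.0
position: [0.6258, 0.1249, 0.1187]
tool_rot: [[0.697, 0.717, -0.001], [0.717, -0.697, -0.0], [-0.0, -0.0, -1.0]]
ft_force: [-0.8, 1.1, -1.1]
grip_width: 0.0409
```

Emit:
{"op": "jog_arm", "data": {"dr": [[0,0,-0.15],[0,0,-0.15],[0,0,-0.15],[0,0,-0.15],[0,0,-0.15],[0,0,-0.15],[0,0,-0.15],[0,0,0],[0,0,0],[0,0,0]], "slide": [[0,0,0],[0,0,0],[0,0,0],[0,0,0],[0,0,0],[0,0,0.01],[0,0,0.02],[0,0,0.02],[0,0,0.01],[0,0,0]], "gripper": [-1,-1,-1,-1,-1,-1,-1,-1,-1,-1]}}

```text
time_s: 40.0
position: [0.6236, 0.1256, 0.058]
tool_rot: [[-0.275, 0.961, -0.003], [0.961, 0.275, -0.0], [0.001, -0.003, -1.0]]
ft_force: [-0.5, 0.1, -1.8]
grip_width: 0.0406
```

```bash
python3 - <<'E'
from st import *
st(); to(.6254,.1255)
ds=grab('scene')
cv2.imwrite('pics/c29.png',cv2.resize(ds['pixels'][100:250,150:320],None,fx=4.5,fy=4,interpolation=cv2.INTER_CUBIC))
E
```

```text
t 40.0 pos [0.6236 0.1256 0.058 ] yaw 106.0 z [-0.003 -0.    -1.   ] F [-0.5  0.1 -1.8] M [ 0.05 -0.02 -0.01] w 0.0406 q [   0.7   37.7   71.4   -0.    71.1 -105.2]
to (0.6254, 0.1255) slide [-0.0006  0.0017 -0.    ]
```

View pics/c29.png

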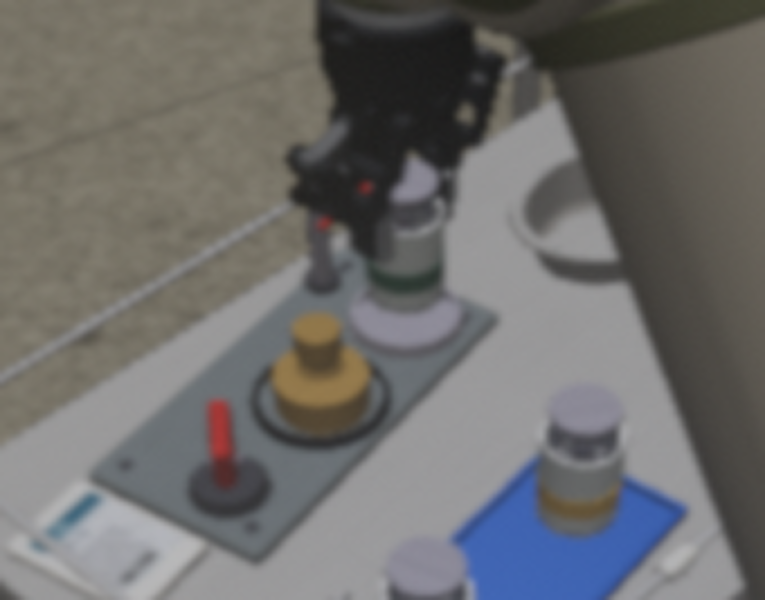

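Emit:
{"op": "jog_arm", "data": {"dr": [[0,0,0],[0,0,0],[0,0,0],[0,0,0],[0,0,0],[0,0,0],[0,0,0],[0,0,0],[0,0,0],[0,0,0]], "slide": [[0,0,0.007],[0,0,0.006],[0,0,0.005],[0,0,0.004],[0,0,0.002],[0,0,0.001],[0,0,0],[0,0,0],[0,0,0],[0,0,0]], "gripper": [-1,-1,-1,-1,-1,-1,-1,-1,-1,-1]}}

```text
time_s: 41.05
position: [0.6246, 0.1257, 0.0345]
tool_rot: [[-0.276, 0.961, 0.0], [0.961, 0.276, 0.0], [-0.0, 0.0, -1.0]]
ft_force: [0.4, -0.9, -0.2]
grip_width: 0.0406
```

```bash
python3 - <<'E'
from st import *
st(); to(.6254,.1255)
ds=grab('scene')
cv2.imwrite('pics/c30.png',cv2.resize(ds['pixels'][100:250,150:320],None,fx=4.5,fy=4,interpolation=cv2.INTER_CUBIC))
E
```

```text
t 41.05 pos [0.6246 0.1257 0.0345] yaw 106.0 z [ 0.  0. -1.] F [ 0.4 -0.9 -0.2] M [ 0.05 -0.02  0.05] w 0.0406 q [   0.7   39.2   72.8    0.    68.  -105.3]
to (0.6254, 0.1255) slide [-0.0004  0.0007  0.    ]
```

View pics/c30.png

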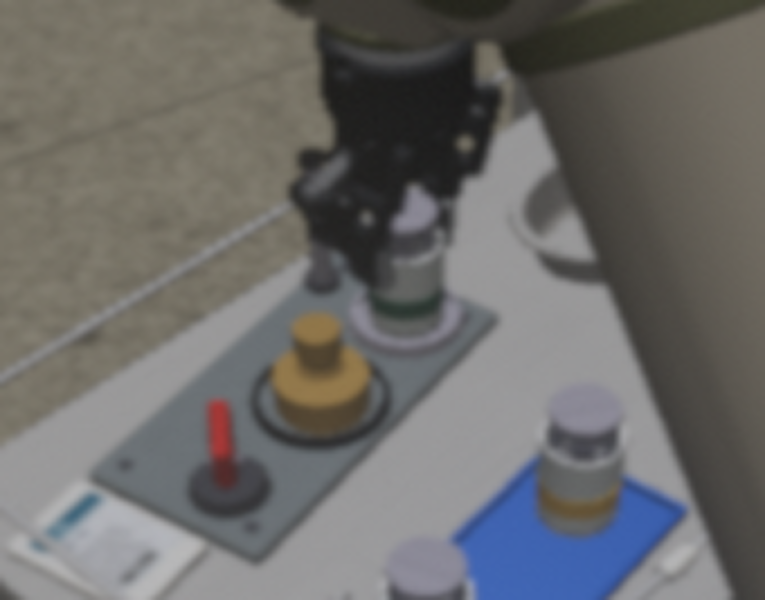

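Emit:
{"op": "jog_arm", "data": {"dr": [[0,0,0],[0,0,0],[0,0,0],[0,0,0],[0,0,0],[0,0,0],[0,0,0],[0,0,0],[0,0,0],[0,0,0]], "slide": [[-0.0004,0.0007,0.001],[0,0,0.001],[0,0,0],[0,0,0],[0,0,0],[0,0,-0.02],[0,0,-0.04],[0,0,-0.04],[0,0,-0.02],[0,0,0]], "gripper": [-1,-1,0.3,0.3,0.3,0.3,0.3,0.3,0.3,0.3]}}

```text
time_s: 42.1
position: [0.6266, 0.1255, 0.156]
tool_rot: [[-0.276, 0.961, 0.007], [0.961, 0.276, 0.0], [-0.002, 0.007, -1.0]]
ft_force: [0.9, -0.4, 0.6]
grip_width: 0.0552
```

Emit:
{"op": "jog_arm", "data": {"dr": [[0,0,0],[0,0,0],[0,0,0],[0,0,0],[0,0,0],[0,0,0],[0,0,0],[0,0,0],[0,0,0],[0,0,0]], "slide": [[0.026,-0.004,0],[0.026,-0.004,0],[0.0272,-0.0036,0],[0,0,0],[0,0,0.02],[0,0,0.02],[0,0,0.02],[0,0,0],[0,0,0],[0,0,0]], "gripper": [0.3,0.3,0.3,0.3,0.1,0.1,0.1,0.1,0.1,0.1]}}

```text
time_s: 43.1
position: [0.5929, 0.1982, 0.0933]
tool_rot: [[-0.275, 0.961, 0.002], [0.961, 0.275, 0.0], [-0.0, 0.002, -1.0]]
ft_force: [-0.4, -0.5, -0.8]
grip_width: 0.0472
```

```bash
python3 - <<'E'
from st import *
st(); to(.5925,.1984)
ds=grab('scene')
cv2.imwrite('pics/c31.png',cv2.resize(ds['pixels'][100:250,150:320],None,fx=4.5,fy=4,interpolation=cv2.INTER_CUBIC))
E
```

```text
t 43.1 pos [0.5929 0.1982 0.0933] yaw 106.0 z [ 0.002  0.    -1.   ] F [-0.4 -0.5 -0.8] M [ 0.04 -0.05  0.08] w 0.0472 q [  7.7  34.5  71.3  -0.   74.2 -98.3]
to (0.5925, 0.1984) slide [ 0.0003 -0.0003 -0.    ]
```

View pics/c31.png

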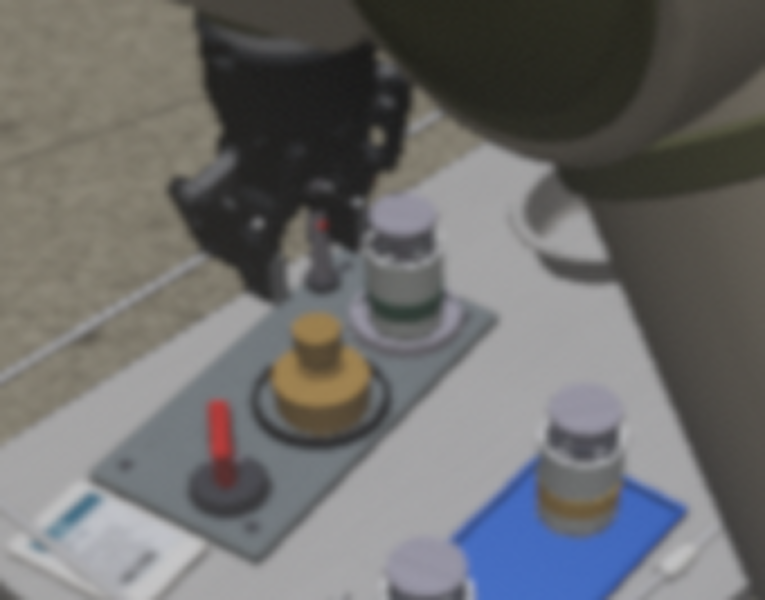

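Emit:
{"op": "jog_arm", "data": {"dr": [[0,0,0],[0,0,0],[0,0,0],[0,0,0],[0,0,0],[0,0,0],[0,0,0],[0,0,0],[0,0,0],[0,0,0]], "slide": [[0,0,0.015],[0,0,0.015],[0,0,0.011],[0,0,0.01],[0,0,0],[0,0,0],[0,0,0],[0,0,0],[0,0,0],[0,0,0]], "gripper": [0.1,0.1,0.1,0.1,0.1,-1,-1,-1,-1,-1], "force": 60}}

```text
time_s: 44.15
position: [0.5928, 0.1987, 0.0422]
tool_rot: [[-0.276, 0.961, 0.002], [0.961, 0.276, 0.0], [-0.0, 0.002, -1.0]]
ft_force: [-1.0, 1.7, 6.7]
grip_width: 0.0221
```

Emit:
{"op": "jog_arm", "data": {"dr": [[0,0,0],[0,0,0],[0,0,0],[0,0,0],[0,0,0],[0,0,0],[0,0,0],[0,0,0],[0,0,0],[0,0,0]], "slide": [[0,0,-0.01],[0,0,-0.03],[0,0,-0.04],[0,0,-0.03],[-0.013,0.002,-0.005],[-0.026,0.004,0],[-0.026,0.004,0],[-0.0142,0.002,0],[0,0,0],[0,0,0]], "gripper": [-1,-1,-1,-1,-1,-1,-1,-1,-1,-1]}}

```text
time_s: 45.15
position: [0.6252, 0.1255, 0.1552]
tool_rot: [[-0.275, 0.961, -0.002], [0.961, 0.275, 0.0], [0.001, -0.002, -1.0]]
ft_force: [-0.7, 0.7, -4.8]
grip_width: 0.0224
```

```bash
python3 - <<'E'
from st import *
st(); to(.6254,.1255)
ds=grab('scene')
cv2.imwrite('pics/c32.png',cv2.resize(ds['pixels'][90:210,190:300],None,fx=5.5,fy=5,interpolation=cv2.INTER_CUBIC))
E
```

```text
t 45.15 pos [0.6252 0.1255 0.1552] yaw 106.0 z [-0.002  0.    -1.   ] F [-0.7  0.7 -4.8] M [ 0.05 -0.02 -0.  ] w 0.0224 q [   0.7   32.7   63.7    0.    83.7 -105.2]
to (0.6254, 0.1255) slide [-0.      0.0002 -0.    ]
```

View pics/c32.png

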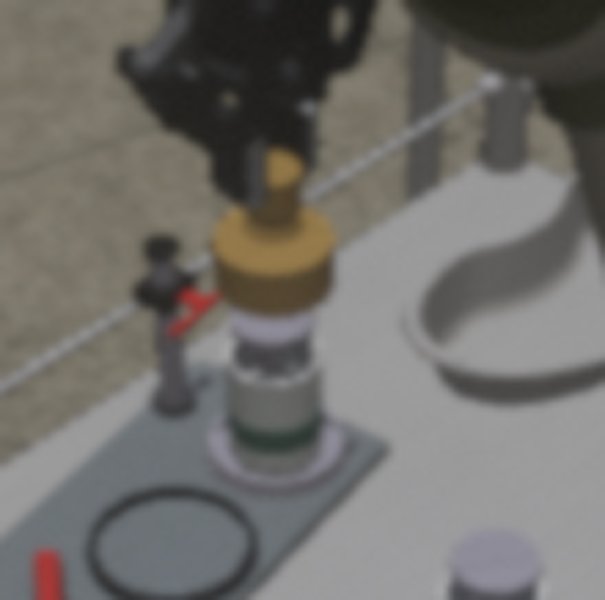

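Emit:
{"op": "jog_arm", "data": {"dr": [[0,0,0],[0,0,0],[0,0,0],[0,0,0],[0,0,0],[0,0,0],[0,0,0],[0,0,0],[0,0,0],[0,0,0]], "slide": [[0,0,0.01],[0,0,0.008],[0,0,0.004],[0,0,0.002],[0,0,0.002],[0,0,0.001],[0,0,0.001],[0,0,0],[0,0,0],[0,0,0]], "gripper": [-1,-1,-1,-1,-1,-1,-1,-1,-1,-1]}}

```text
time_s: 46.2
position: [0.6258, 0.1256, 0.1287]
tool_rot: [[-0.276, 0.961, 0.001], [0.961, 0.276, 0.0], [-0.0, 0.001, -1.0]]
ft_force: [-0.4, 0.2, 0.2]
grip_width: 0.0218
```

```bash
python3 - <<'E'
from st import *
st()
E
```

```text
t 46.2 pos [0.6258 0.1256 0.1287] yaw 106.0 z [ 0.001  0.    -1.   ] F [-0.4  0.2  0.2] M [0.1  0.16 0.02] w 0.0218 q [   0.7   33.9   66.1    0.    80.  -105.3]
```

Emit:
{"op": "jog_arm", "data": {"dr": [[0,0,0],[0,0,0],[0,0,0],[0,0,0],[0,0,0],[0,0,0],[0,0,0],[0,0,0],[0,0,0],[0,0,0]], "slide": [[0,0,0.0005],[0,0,0],[0,0,0],[0,0,0],[0,0,0],[0,0,-0.02],[0,0,-0.03],[0,0,-0.03],[0,0,0],[0,0,0]], "gripper": [-1,0,0,0,0,0,0,0,0,0]}}

```text
time_s: 47.2
position: [0.6257, 0.1256, 0.2081]
tool_rot: [[-0.276, 0.961, 0.001], [0.961, 0.276, -0.0], [-0.0, 0.001, -1.0]]
ft_force: [-0.7, 0.0, -0.1]
grip_width: 0.0427
```

```bash
python3 - <<'E'
from st import *
st()
ds=grab('scene')
cv2.imwrite('pics/c33.png',cv2.resize(ds['pixels'][90:210,190:300],None,fx=5.5,fy=5,interpolation=cv2.INTER_CUBIC))
im=ds['pixels'];hsv=cv2.cvtColor(im,cv2.COLOR_BGR2HSV);H,S_,V=cv2.split(hsv)
for a,c,m in comps((H>12)&(H<28)&(S_>100),60):
    ys,xs=np.where(m); print(a,c,'x',xs.min(),xs.max(),'y',ys.min(),ys.max())
E
```

```text
t 47.2 pos [0.6257 0.1256 0.2081] yaw 106.0 z [ 0.001 -0.    -1.   ] F [-0.7  0.  -0.1] M [0.   0.01 0.01] w 0.0427 q [   0.7   30.8   58.4   -0.    90.7 -105.3]
405 [239.01975309 146.59753086] x 229 249 y 131 160
```

View pics/c33.png

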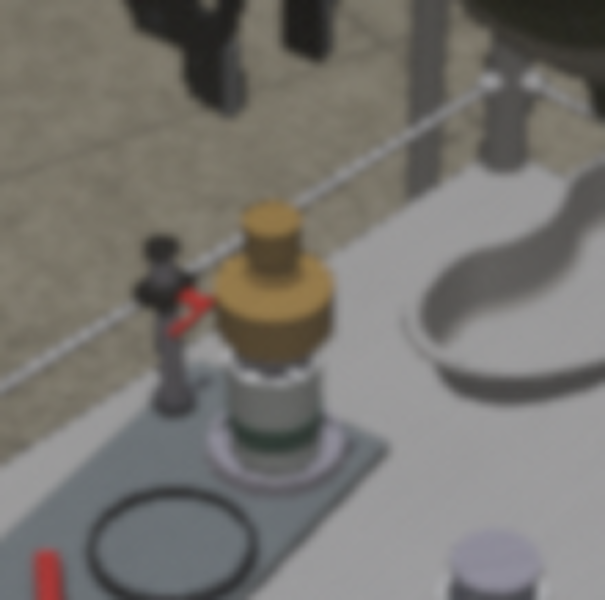

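Green's brass centroid is at y=146.6, against 145.9 for blue; a weak spring would put it about 4.4 px lower. So green is sound. The weight goes back to its rest.

Emit:
{"op": "jog_arm", "data": {"dr": [[0,0,0],[0,0,0],[0,0,0],[0,0,0],[0,0,0],[0,0,0],[0,0,0],[0,0,0],[0,0,0],[0,0,0]], "slide": [[0,0,0.025],[0,0,0.025],[0,0,0.02],[0,0,0.0095],[0,0,0],[0,0,0],[0,0,0],[0,0,0],[0,0,0],[0,0,0]], "gripper": [0,0,0,0,0,-1,-1,-1,-1,-1]}}

```text
time_s: 48.25
position: [0.6258, 0.1256, 0.1288]
tool_rot: [[-0.276, 0.961, 0.001], [0.961, 0.276, 0.0], [-0.0, 0.001, -1.0]]
ft_force: [-0.4, 1.4, 1.2]
grip_width: 0.0218
```

Emit:
{"op": "jog_arm", "data": {"dr": [[0,0,0],[0,0,0],[0,0,0],[0,0,0],[0,0,0],[0,0,0],[0,0,0],[0,0,0],[0,0,0],[0,0,0]], "slide": [[0,0,-0.01],[0,0,-0.02],[0.02,-0.003,0],[0.03,-0.0045,0],[0.029,-0.005,0],[0,0,0],[0,0,0.02],[0,0,0.02],[0,0,0.02],[0,0,0]], "gripper": [-1,-1,-1,-1,-1,-1,-1,-1,-1,-1]}}

```text
time_s: 49.25
position: [0.5899, 0.1978, 0.0951]
tool_rot: [[-0.276, 0.961, -0.007], [0.961, 0.276, -0.001], [0.001, -0.007, -1.0]]
ft_force: [-0.6, -1.1, -5.6]
grip_width: 0.0217
```

Emit:
{"op": "jog_arm", "data": {"dr": [[0,0,0],[0,0,0],[0,0,0],[0,0,0],[0,0,0],[0,0,0],[0,0,0],[0,0,0],[0,0,0],[0,0,0]], "slide": [[0,0,0],[0,0,0.015],[0,0,0.015],[0,0,0.01],[0,0,0.005],[0,0,0.003],[0,0,0.002],[0,0,0],[0,0,0],[0,0,0]], "gripper": [-1,-1,-1,-1,-1,-1,-1,-1,-1,-1]}}

```text
time_s: 50.25
position: [0.5921, 0.1981, 0.0487]
tool_rot: [[-0.276, 0.961, 0.001], [0.961, 0.276, 0.0], [-0.0, 0.001, -1.0]]
ft_force: [-1.1, 0.1, -4.6]
grip_width: 0.0219
```

```bash
python3 - <<'E'
from st import *
st(); to(.5926,.1984)
ds=grab('scene')
cv2.imwrite('pics/c34.png',cv2.resize(ds['pixels'][100:250,150:320],None,fx=4.5,fy=4,interpolation=cv2.INTER_CUBIC))
E
```

```text
t 50.25 pos [0.5921 0.1981 0.0487] yaw 106.0 z [ 0.001  0.    -1.   ] F [-1.1  0.1 -4.6] M [-0.01 -0.04 -0.02] w 0.0219 q [  7.7  37.1  74.3  -0.   68.5 -98.3]
to (0.5926, 0.1984) slide [0.0002 0.0006 0.    ]
```

View pics/c34.png

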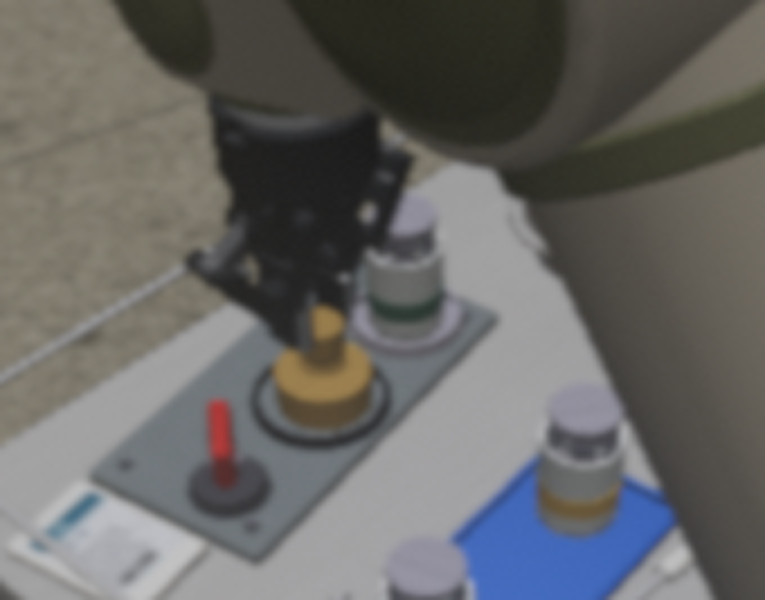

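Over the ring. I'll lower the last 6 mm, release, then go for green.

Emit:
{"op": "jog_arm", "data": {"dr": [[0,0,0],[0,0,0],[0,0,0],[0,0,0],[0,0,0],[0,0,0],[0,0,0],[0,0,0],[0,0,0],[0,0,0]], "slide": [[0,0.0006,0.003],[0,0,0.002],[0,0,0.001],[0,0,0],[0,0,0],[0,0,0],[0,0,0],[0,0,-0.02],[0,0,-0.04],[0,0,-0.04]], "gripper": [-1,-1,-1,-1,0.3,0.3,0.3,0.3,0.3,0.3]}}

```text
time_s: 51.3
position: [0.5922, 0.1981, 0.1432]
tool_rot: [[-0.275, 0.961, -0.001], [0.961, 0.275, -0.0], [0.0, -0.001, -1.0]]
ft_force: [1.2, 0.3, 0.8]
grip_width: 0.0557
```

Emit:
{"op": "jog_arm", "data": {"dr": [[0,0,0],[0,0,0],[0,0,0],[0,0,0],[0,0,0],[0,0,0],[0,0,0],[0,0,0],[0,0,0],[0,0,0]], "slide": [[-0.026,0.004,0],[-0.026,0.004,0],[-0.027,0.0035,0],[0,0,0],[0,0,0.02],[0,0,0.02],[0,0,0.02],[0,0,0],[0,0,0],[0,0,0]], "gripper": [0.35,0.35,0.35,0.35,0.35,0.35,0.35,0.35,0.35,0.35]}}

```text
time_s: 52.3
position: [0.6259, 0.1258, 0.0837]
tool_rot: [[-0.276, 0.961, 0.002], [0.961, 0.276, 0.0], [-0.001, 0.002, -1.0]]
ft_force: [-0.9, 0.6, 0.3]
grip_width: 0.0576
```

```bash
python3 - <<'E'
from st import *
st(); to(.6254,.1255)
ds=grab('scene')
cv2.imwrite('pics/c35.png',cv2.resize(ds['pixels'][100:250,150:320],None,fx=4.5,fy=4,interpolation=cv2.INTER_CUBIC))
E
```

```text
t 52.3 pos [0.6259 0.1258 0.0837] yaw 106.0 z [ 0.002  0.    -1.   ] F [-0.9  0.6  0.3] M [ 0.03 -0.05  0.  ] w 0.0576 q [   0.8   36.2   69.6    0.    74.1 -105.3]
to (0.6254, 0.1255) slide [-0.0001 -0.0005 -0.    ]
```

View pics/c35.png

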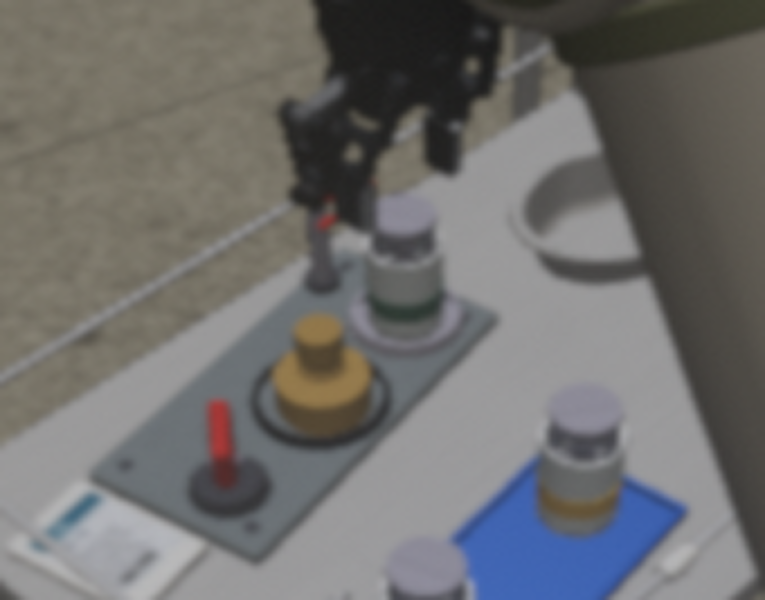

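Emit:
{"op": "jog_arm", "data": {"dr": [[0,0,0],[0,0,0],[0,0,0],[0,0,0],[0,0,0],[0,0,0],[0,0,0],[0,0,0],[0,0,0],[0,0,0]], "slide": [[0,0,0.015],[0,0,0.015],[0,0,0.01],[0,0,0.012],[0,0,0],[0,0,0],[0,0,0],[0,0,0],[0,0,0],[0,0,0]], "gripper": [0.35,0.35,0.35,0.35,0.35,-1,-1,-1,-1,-1], "force": 40}}

```text
time_s: 53.35
position: [0.6257, 0.1255, 0.031]
tool_rot: [[-0.276, 0.961, 0.001], [0.961, 0.276, 0.0], [-0.0, 0.001, -1.0]]
ft_force: [-0.1, -0.9, 4.4]
grip_width: 0.0407
```

Emit:
{"op": "jog_arm", "data": {"dr": [[0,0,0],[0,0,0],[0,0,0],[0,0,0.15],[0,0,0.15],[0,0,0.15],[0,0,0.15],[0,0,0.15],[0,0,0.15],[0,0,0.15]], "slide": [[0,0,-0.01],[0,0,-0.03],[0,0,-0.04],[0,0,-0.02],[0,0,0],[0,0,0],[0,0,0],[0,0,0],[0,0,0],[0,0,0]], "gripper": [-1,-1,-1,-1,-1,-1,-1,-1,-1,-1]}}

```text
time_s: 54.35
position: [0.625, 0.1254, 0.1306]
tool_rot: [[0.701, 0.713, -0.001], [0.713, -0.701, -0.0], [-0.0, -0.0, -1.0]]
ft_force: [0.1, 0.5, -1.3]
grip_width: 0.0406
```

```bash
python3 - <<'E'
from st import *
st(); to(.4318,.1795)
E
```

```text
t 54.35 pos [0.625  0.1254 0.1306] yaw 45.5 z [-0.001 -0.    -1.   ] F [ 0.1  0.5 -1.3] M [-0.    0.02 -0.02] w 0.0406 q [  0.7  33.7  66.   -0.   80.3 -44.8]
to (0.4318, 0.1795) slide [-9.690e-02 -1.757e-01  1.000e-04]
```

Emit:
{"op": "jog_arm", "data": {"dr": [[0,0,0],[0,0,0],[0,0,0],[0,0,0],[0,0,0],[0,0,0],[0,0,0],[0,0,0],[0,0,0],[0,0,0]], "slide": [[-0.009,-0.016,0],[-0.018,-0.033,0],[-0.018,-0.033,0],[-0.018,-0.033,0],[-0.018,-0.033,0],[-0.01,-0.018,0],[-0.006,-0.0097,0],[0,0,0.01],[0,0,0.02],[0,0,0]], "gripper": [-1,-1,-1,-1,-1,-1,-1,-1,-1,-1]}}

```text
time_s: 55.35
position: [0.4314, 0.1777, 0.0981]
tool_rot: [[0.697, 0.717, -0.004], [0.717, -0.697, -0.001], [-0.003, -0.002, -1.0]]
ft_force: [-0.5, 0.7, -0.6]
grip_width: 0.0406
```

```bash
python3 - <<'E'
from st import *
st(); to(.4318,.1795)
E
```

```text
t 55.35 pos [0.4314 0.1777 0.0981] yaw 45.8 z [-0.004 -0.001 -1.   ] F [-0.5  0.7 -0.6] M [ 0.03 -0.02 -0.03] w 0.0406 q [  7.8  20.3  96.6  -0.   63.4 -38. ]
to (0.4318, 0.1795) slide [ 0.0015 -0.001  -0.    ]
```

Emit:
{"op": "jog_arm", "data": {"dr": [[0,0,0],[0,0,0],[0,0,0],[0,0,0],[0,0,0],[0,0,0],[0,0,0],[0,0,0],[0,0,0],[0,0,0]], "slide": [[0.001,0,0.02],[0,0,0.02],[0,0,0.015],[0,0,0.01],[0,0,0.007],[0,0,0.004],[0,0,0.001],[0,0,0],[0,0,0],[0,0,0]], "gripper": [-1,-1,-1,-1,-1,-1,-1,-1,-1,-1]}}

```text
time_s: 56.35
position: [0.4326, 0.179, 0.0237]
tool_rot: [[0.697, 0.717, 0.001], [0.717, -0.697, 0.0], [0.001, 0.0, -1.0]]
ft_force: [0.3, 0.1, -1.5]
grip_width: 0.0407
```

```bash
python3 - <<'E'
from st import *
st()
ds=grab('scene')
cv2.imwrite('pics/c36.png',cv2.resize(ds['pixels'][130:290,130:360],None,fx=3.4,fy=3.4,interpolation=cv2.INTER_CUBIC))
E
```

```text
t 56.35 pos [0.4326 0.179  0.0237] yaw 45.8 z [ 0.001  0.    -1.   ] F [ 0.3  0.1 -1.5] M [0.   0.   0.03] w 0.0407 q [  7.9  27.  101.7   0.   51.2 -37.9]
```

View pics/c36.png

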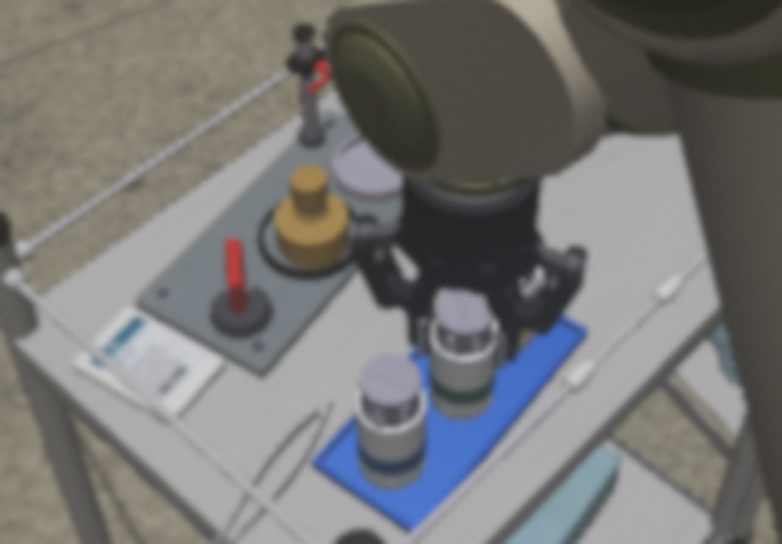

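Emit:
{"op": "jog_arm", "data": {"dr": [[0,0,0],[0,0,0],[0,0,0],[0,0,0],[0,0,0],[0,0,0],[0,0,0],[0,0,0],[0,0,0],[0,0,0]], "slide": [[0,0,0.002],[0,0,0.0015],[0,0,0],[0,0,0],[0,0,0],[0,0,-0.03],[0,0,-0.04],[0,0,-0.04],[-0.009,0.028,0],[-0.009,0.028,0]], "gripper": [-1,-1,0.4,0.4,0.4,0.4,0.4,0.4,0.4,0.4]}}

```text
time_s: 57.4
position: [0.4606, 0.1268, 0.1312]
tool_rot: [[0.695, 0.719, 0.003], [0.719, -0.695, 0.0], [0.002, 0.002, -1.0]]
ft_force: [0.2, 0.4, -0.5]
grip_width: 0.0599
```

```bash
python3 - <<'E'
from st import *
st(); to(.4597,.127)
ds=grab('scene')
cv2.imwrite('pics/c37.png',cv2.resize(ds['pixels'][130:290,130:360],None,fx=3.4,fy=3.4,interpolation=cv2.INTER_CUBIC))
E
```

```text
t 57.4 pos [0.4606 0.1268 0.1312] yaw 45.9 z [ 0.003  0.    -1.   ] F [ 0.2  0.4 -0.5] M [-0.02  0.04  0.05] w 0.0599 q [  1.2  18.7  92.4   0.   68.7 -44.8]
to (0.4597, 0.127) slide [-0.0005 -0.0007 -0.    ]
```

View pics/c37.png

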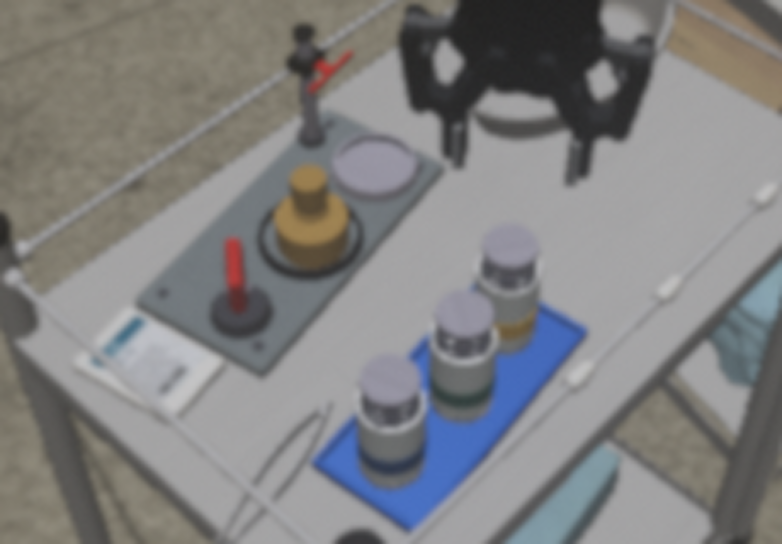

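Blue and green are standing in the tray. I'll pick up yellow.

Emit:
{"op": "jog_arm", "data": {"dr": [[0,0,0],[0,0,0],[0,0,0],[0,0,0],[0,0,0],[0,0,0],[0,0,0],[0,0,0],[0,0,0],[0,0,0]], "slide": [[0,0,0.03],[0,0,0.03],[0,0,0.02],[0,0,0.02],[0,0,0.012],[0,0,0],[0,0,0],[0,0,0],[0,0,0],[0,0,0]], "gripper": [0.4,0.4,0.4,0.4,0.4,0.4,-1,-1,-1,-1]}}

```text
time_s: 58.45
position: [0.4604, 0.1271, 0.0185]
tool_rot: [[0.697, 0.717, 0.001], [0.717, -0.697, -0.0], [0.001, 0.001, -1.0]]
ft_force: [-0.7, -1.0, 5.6]
grip_width: 0.0402
```

```bash
python3 - <<'E'
from st import *
st(); to(.6254,.1255)
E
```

```text
t 58.45 pos [0.4604 0.1271 0.0185] yaw 45.8 z [ 0.001 -0.    -1.   ] F [-0.7 -1.   5.6] M [-0.09  0.12  0.  ] w 0.0402 q [  1.2  28.1 100.6  -0.   51.2 -44.6]
to (0.6254, 0.1255) slide [0.1138 0.1195 0.0002]
```

Emit:
{"op": "jog_arm", "data": {"dr": [[0,0,0],[0,0,0],[0,0,0],[0,0,0],[0,0,0],[0,0,0],[0,0,0],[0,0,0],[0,0,0],[0,0,0]], "slide": [[0,0,-0.02],[0,0,-0.03],[0,0,-0.03],[0.01,0.0105,-0.02],[0.025,0.026,0],[0.025,0.026,0],[0.025,0.026,0],[0.018,0.019,0],[0.0108,0.012,0],[0,0,0]], "gripper": [-1,-1,-1,-1,-1,-1,-1,-1,-1,-1]}}

```text
time_s: 59.45
position: [0.6262, 0.1252, 0.117]
tool_rot: [[0.697, 0.717, -0.0], [0.717, -0.697, 0.0], [-0.0, -0.0, -1.0]]
ft_force: [-1.8, -0.2, -1.4]
grip_width: 0.0406
```

Emit:
{"op": "jog_arm", "data": {"dr": [[0,0,-0.15],[0,0,-0.15],[0,0,-0.15],[0,0,-0.15],[0,0,-0.15],[0,0,-0.15],[0,0,-0.15],[0,0,0],[0,0,0],[0,0,0]], "slide": [[0,0,0],[0,0,0],[0,0,0],[0,0,0],[0,0,0],[0,0,0.01],[0,0,0.02],[0,0,0.02],[0,0,0.01],[0,0,0]], "gripper": [-1,-1,-1,-1,-1,-1,-1,-1,-1,-1]}}

```text
time_s: 60.45
position: [0.6237, 0.1256, 0.0567]
tool_rot: [[-0.275, 0.961, -0.003], [0.961, 0.275, 0.0], [0.001, -0.003, -1.0]]
ft_force: [0.0, -0.2, -1.1]
grip_width: 0.0407
```

```bash
python3 - <<'E'
from st import *
st(); to(.6254,.1255)
ds=grab('scene')
cv2.imwrite('pics/c38.png',cv2.resize(ds['pixels'][100:250,150:320],None,fx=4.5,fy=4,interpolation=cv2.INTER_CUBIC))
E
```

```text
t 60.45 pos [0.6237 0.1256 0.0567] yaw 106.0 z [-0.003  0.    -1.   ] F [ 0.  -0.2 -1.1] M [-0.05 -0.01  0.02] w 0.0407 q [   0.7   37.7   71.5    0.    70.9 -105.2]
to (0.6254, 0.1255) slide [-0.0005  0.0016 -0.    ]
```

View pics/c38.png

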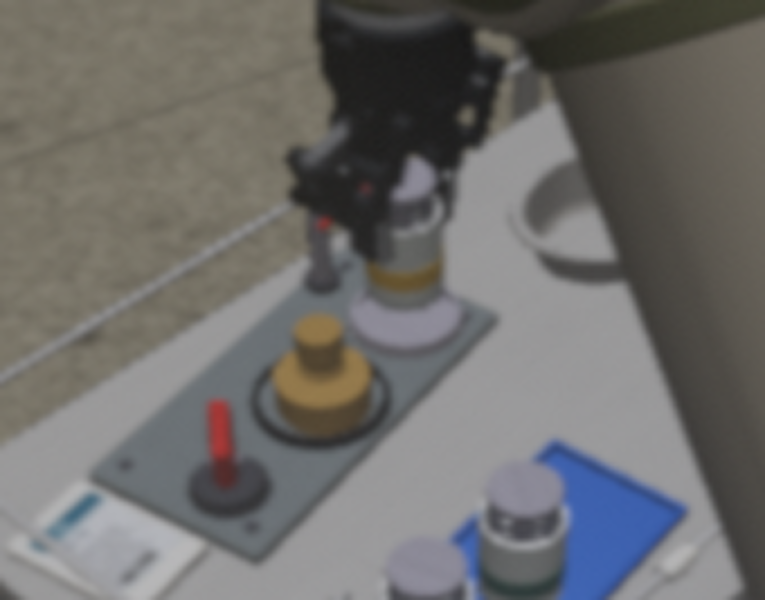

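Emit:
{"op": "jog_arm", "data": {"dr": [[0,0,0],[0,0,0],[0,0,0],[0,0,0],[0,0,0],[0,0,0],[0,0,0],[0,0,0],[0,0,0],[0,0,0]], "slide": [[0,0,0.007],[0,0,0.006],[0,0,0.005],[0,0,0.004],[0,0,0.002],[0,0,0.001],[0,0,0],[0,0,0],[0,0,0],[0,0,0]], "gripper": [-1,-1,-1,-1,-1,-1,-1,-1,-1,-1]}}

```text
time_s: 61.5
position: [0.6251, 0.1255, 0.033]
tool_rot: [[-0.276, 0.961, 0.0], [0.961, 0.276, 0.0], [-0.0, 0.0, -1.0]]
ft_force: [0.1, -0.8, -1.4]
grip_width: 0.0406
```

```bash
python3 - <<'E'
from st import *
st(); to(.6254,.1255)
ds=grab('scene')
cv2.imwrite('pics/c39.png',cv2.resize(ds['pixels'][100:250,150:320],None,fx=4.5,fy=4,interpolation=cv2.INTER_CUBIC))
E
```

```text
t 61.5 pos [0.6251 0.1255 0.033 ] yaw 106.0 z [ 0.  0. -1.] F [ 0.1 -0.8 -1.4] M [0.03 0.04 0.02] w 0.0406 q [   0.7   39.3   72.8    0.    67.9 -105.3]
to (0.6254, 0.1255) slide [-0.0001  0.0003  0.    ]
```

View pics/c39.png

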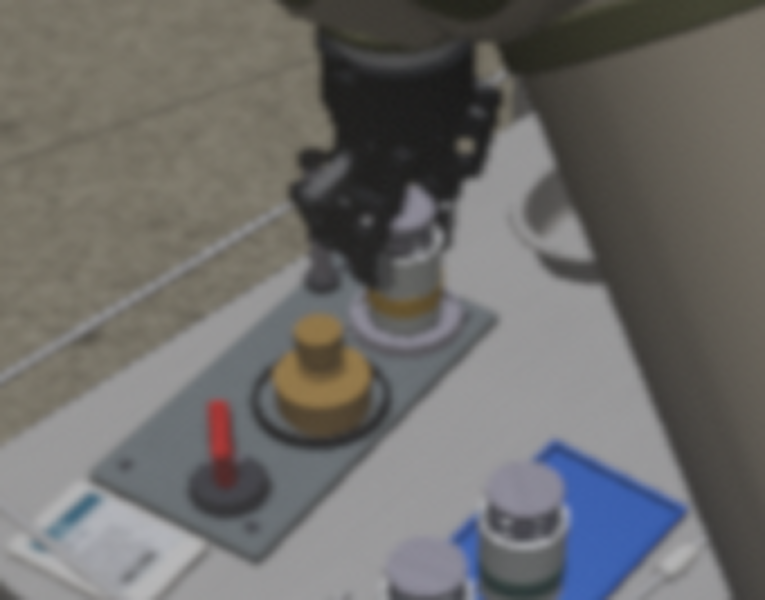

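Emit:
{"op": "jog_arm", "data": {"dr": [[0,0,0],[0,0,0],[0,0,0],[0,0,0],[0,0,0],[0,0,0],[0,0,0],[0,0,0],[0,0,0],[0,0,0]], "slide": [[0,0,0.0015],[0,0,0.0015],[0,0,0],[0,0,0],[0,0,0],[0,0,-0.02],[0,0,-0.04],[0,0,-0.04],[0,0,-0.02],[0,0,0]], "gripper": [-1,-1,-1,0.3,0.3,0.3,0.3,0.3,0.3,0.3]}}

```text
time_s: 62.55
position: [0.6264, 0.1255, 0.1535]
tool_rot: [[-0.276, 0.961, 0.007], [0.961, 0.276, 0.0], [-0.002, 0.007, -1.0]]
ft_force: [-0.6, 0.7, -0.1]
grip_width: 0.0553
```

Emit:
{"op": "jog_arm", "data": {"dr": [[0,0,0],[0,0,0],[0,0,0],[0,0,0],[0,0,0],[0,0,0],[0,0,0],[0,0,0],[0,0,0],[0,0,0]], "slide": [[0.026,-0.004,0],[0.026,-0.004,0],[0.0272,-0.0036,0],[0,0,0],[0,0,0.02],[0,0,0.02],[0,0,0.02],[0,0,0],[0,0,0],[0,0,0]], "gripper": [0.3,0.3,0.3,0.3,0.1,0.1,0.1,0.1,0.1,0.1]}}

```text
time_s: 63.55
position: [0.5927, 0.1982, 0.0908]
tool_rot: [[-0.275, 0.961, 0.002], [0.961, 0.275, 0.0], [-0.0, 0.002, -1.0]]
ft_force: [-0.6, -0.4, -0.3]
grip_width: 0.0468
```

```bash
python3 - <<'E'
from st import *
st(); to(.5926,.1983)
ds=grab('scene')
cv2.imwrite('pics/c40.png',cv2.resize(ds['pixels'][100:250,150:320],None,fx=4.5,fy=4,interpolation=cv2.INTER_CUBIC))
E
```

```text
t 63.55 pos [0.5927 0.1982 0.0908] yaw 106.0 z [ 0.002  0.    -1.   ] F [-0.6 -0.4 -0.3] M [ 0.05  0.   -0.03] w 0.0468 q [  7.7  34.6  71.5  -0.   73.8 -98.3]
to (0.5926, 0.1983) slide [ 0.0001 -0.     -0.    ]
```

View pics/c40.png

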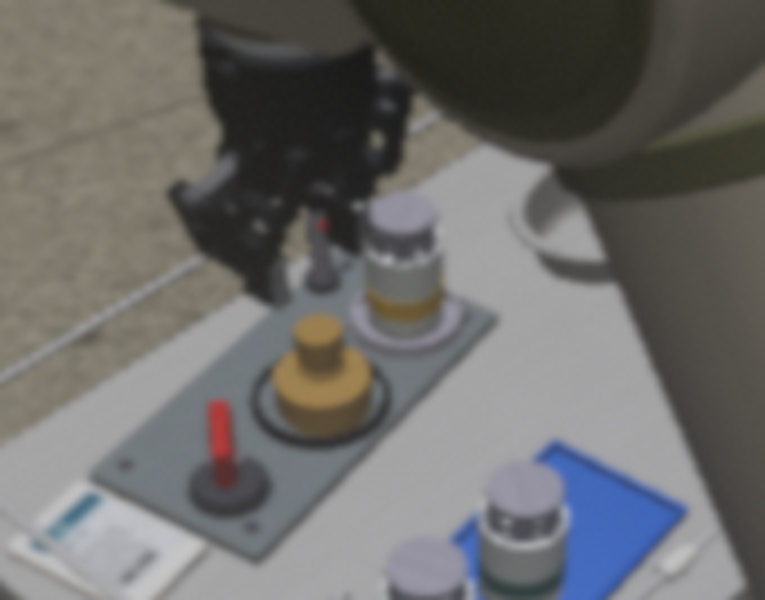

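Emit:
{"op": "jog_arm", "data": {"dr": [[0,0,0],[0,0,0],[0,0,0],[0,0,0],[0,0,0],[0,0,0],[0,0,0],[0,0,0],[0,0,0],[0,0,0]], "slide": [[0,0,0.015],[0,0,0.015],[0,0,0.011],[0,0,0.008],[0,0,0],[0,0,0],[0,0,0],[0,0,0],[0,0,0],[0,0,0]], "gripper": [0.1,0.1,0.1,0.1,0.1,-1,-1,-1,-1,-1], "force": 60}}

```text
time_s: 64.6
position: [0.5925, 0.1987, 0.0418]
tool_rot: [[-0.276, 0.961, 0.002], [0.961, 0.276, 0.0], [0.0, 0.002, -1.0]]
ft_force: [-1.4, 1.4, 6.0]
grip_width: 0.0221
```

Emit:
{"op": "jog_arm", "data": {"dr": [[0,0,0],[0,0,0],[0,0,0],[0,0,0],[0,0,0],[0,0,0],[0,0,0],[0,0,0],[0,0,0],[0,0,0]], "slide": [[0,0,-0.01],[0,0,-0.03],[0,0,-0.04],[0,0,-0.03],[-0.013,0.002,-0.005],[-0.026,0.004,0],[-0.026,0.004,0],[-0.0142,0.002,0],[0,0,0],[0,0,0]], "gripper": [-1,-1,-1,-1,-1,-1,-1,-1,-1,-1]}}

```text
time_s: 65.6
position: [0.6249, 0.1255, 0.1547]
tool_rot: [[-0.275, 0.961, -0.002], [0.961, 0.275, 0.0], [0.001, -0.002, -1.0]]
ft_force: [-0.5, 0.7, -6.3]
grip_width: 0.022
```

```bash
python3 - <<'E'
from st import *
st(); to(.6254,.1255)
ds=grab('scene')
cv2.imwrite('pics/c41.png',cv2.resize(ds['pixels'][90:210,190:300],None,fx=5.5,fy=5,interpolation=cv2.INTER_CUBIC))
E
```

```text
t 65.6 pos [0.6249 0.1255 0.1547] yaw 106.0 z [-0.002  0.    -1.   ] F [-0.5  0.7 -6.3] M [ 0.02 -0.05  0.03] w 0.022 q [   0.7   32.7   63.8    0.    83.6 -105.2]
to (0.6254, 0.1255) slide [-0.0001  0.0005 -0.    ]
```

View pics/c41.png

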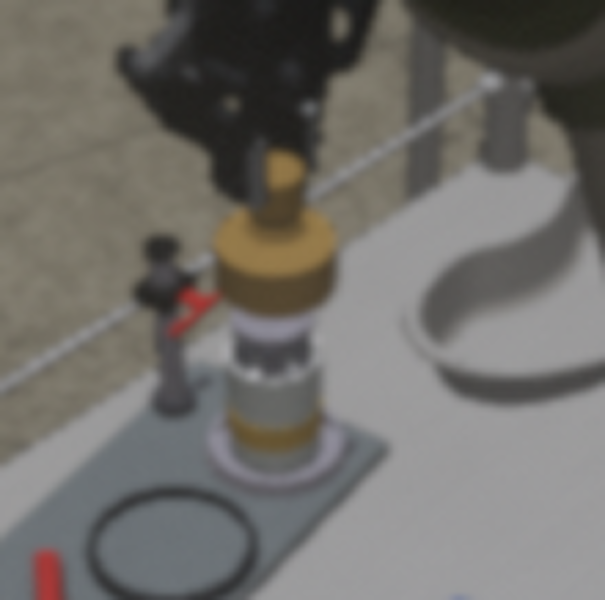

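Emit:
{"op": "jog_arm", "data": {"dr": [[0,0,0],[0,0,0],[0,0,0],[0,0,0],[0,0,0],[0,0,0],[0,0,0],[0,0,0],[0,0,0],[0,0,0]], "slide": [[0,0,0.01],[0,0,0.008],[0,0,0.004],[0,0,0.002],[0,0,0.002],[0,0,0.001],[0,0,0.001],[0,0,0],[0,0,0],[0,0,0]], "gripper": [-1,-1,-1,-1,-1,-1,-1,-1,-1,-1]}}

```text
time_s: 66.65
position: [0.6255, 0.1256, 0.1282]
tool_rot: [[-0.276, 0.961, 0.001], [0.961, 0.276, 0.0], [-0.0, 0.001, -1.0]]
ft_force: [-0.7, 0.2, -0.7]
grip_width: 0.0223
```

```bash
python3 - <<'E'
from st import *
st()
E
```

```text
t 66.65 pos [0.6255 0.1256 0.1282] yaw 106.0 z [ 0.001  0.    -1.   ] F [-0.7  0.2 -0.7] M [0.08 0.15 0.04] w 0.0223 q [   0.7   33.9   66.2    0.    79.9 -105.3]
```

Emit:
{"op": "jog_arm", "data": {"dr": [[0,0,0],[0,0,0],[0,0,0],[0,0,0],[0,0,0],[0,0,0],[0,0,0],[0,0,0],[0,0,0],[0,0,0]], "slide": [[0,0,0.0007],[0,0,0],[0,0,0],[0,0,0],[0,0,0],[0,0,-0.02],[0,0,-0.03],[0,0,-0.03],[0,0,0],[0,0,0]], "gripper": [-1,0,0,0,0,0,0,0,0,0]}}

```text
time_s: 67.65
position: [0.6254, 0.1255, 0.2074]
tool_rot: [[-0.276, 0.961, 0.001], [0.961, 0.276, -0.0], [-0.0, 0.001, -1.0]]
ft_force: [1.0, 0.0, -0.8]
grip_width: 0.0422
```

```bash
python3 - <<'E'
from st import *
st()
ds=grab('scene')
cv2.imwrite('pics/c42.png',cv2.resize(ds['pixels'][90:210,190:300],None,fx=5.5,fy=5,interpolation=cv2.INTER_CUBIC))
im=ds['pixels'];hsv=cv2.cvtColor(im,cv2.COLOR_BGR2HSV);H,S_,V=cv2.split(hsv)
for a,c,m in comps((H>12)&(H<28)&(S_>100),60):
    ys,xs=np.where(m); print(a,c,'x',xs.min(),xs.max(),'y',ys.min(),ys.max())
E
```

```text
t 67.65 pos [0.6254 0.1255 0.2074] yaw 106.0 z [ 0.001 -0.    -1.   ] F [ 1.   0.  -0.8] M [ 0.07 -0.04 -0.01] w 0.0422 q [   0.7   30.8   58.6   -0.    90.6 -105.3]
404 [239.37376238 146.92821782] x 229 249 y 131 160
```

View pics/c42.png

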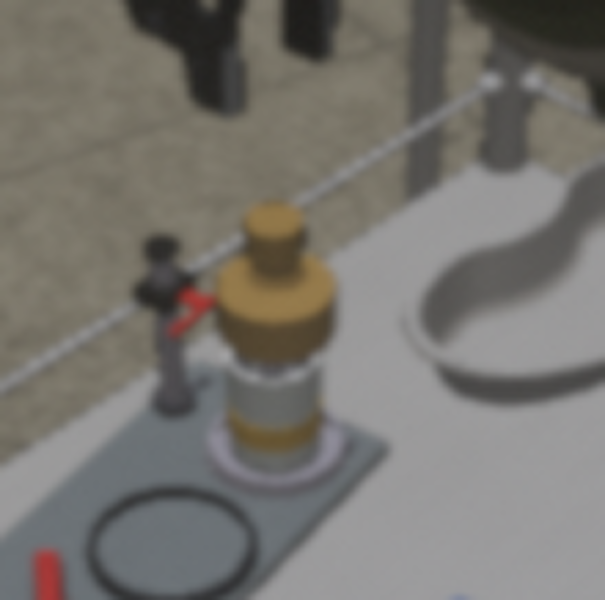

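Yellow's centroid is at y=146.9, with the underside about 0.102 m by the arm's height, above the pointer at 0.0945 m. So yellow is sound too. The weight goes back to its rest.

Emit:
{"op": "jog_arm", "data": {"dr": [[0,0,0],[0,0,0],[0,0,0],[0,0,0],[0,0,0],[0,0,0],[0,0,0],[0,0,0],[0,0,0],[0,0,0]], "slide": [[0,0,0.025],[0,0,0.025],[0,0,0.02],[0,0,0.0095],[0,0,0],[0,0,0],[0,0,0],[0,0,0],[0,0,0],[0,0,0]], "gripper": [0,0,0,0,0,-1,-1,-1,-1,-1]}}

```text
time_s: 68.7
position: [0.6255, 0.1256, 0.1281]
tool_rot: [[-0.276, 0.961, 0.001], [0.961, 0.276, -0.0], [-0.0, 0.001, -1.0]]
ft_force: [0.1, 1.5, 1.2]
grip_width: 0.0223
```

Emit:
{"op": "jog_arm", "data": {"dr": [[0,0,0],[0,0,0],[0,0,0],[0,0,0],[0,0,0],[0,0,0],[0,0,0],[0,0,0],[0,0,0],[0,0,0]], "slide": [[0,0,-0.01],[0,0,-0.02],[0.02,-0.003,0],[0.03,-0.0045,0],[0.029,-0.0045,0],[0,0,0],[0,0,0.02],[0,0,0.02],[0,0,0.02],[0,0,0]], "gripper": [-1,-1,-1,-1,-1,-1,-1,-1,-1,-1]}}

```text
time_s: 69.7
position: [0.5901, 0.1979, 0.0944]
tool_rot: [[-0.276, 0.961, -0.007], [0.961, 0.276, -0.001], [0.001, -0.007, -1.0]]
ft_force: [-0.8, 0.0, -7.0]
grip_width: 0.0219
```

Emit:
{"op": "jog_arm", "data": {"dr": [[0,0,0],[0,0,0],[0,0,0],[0,0,0],[0,0,0],[0,0,0],[0,0,0],[0,0,0],[0,0,0],[0,0,0]], "slide": [[0,0,0],[0,0,0.015],[0,0,0.015],[0,0,0.01],[0,0,0.005],[0,0,0.003],[0,0,0.002],[0,0,0],[0,0,0],[0,0,0]], "gripper": [-1,-1,-1,-1,-1,-1,-1,-1,-1,-1]}}

```text
time_s: 70.7
position: [0.5922, 0.1982, 0.048]
tool_rot: [[-0.276, 0.961, 0.001], [0.961, 0.276, 0.0], [-0.0, 0.001, -1.0]]
ft_force: [0.4, -0.4, -5.1]
grip_width: 0.0221
```

```bash
python3 - <<'E'
from st import *
st(); to(.5926,.1984)
ds=grab('scene')
cv2.imwrite('pics/c43.png',cv2.resize(ds['pixels'][100:250,150:320],None,fx=4.5,fy=4,interpolation=cv2.INTER_CUBIC))
E
```

```text
t 70.7 pos [0.5922 0.1982 0.048 ] yaw 106.0 z [ 0.001  0.    -1.   ] F [ 0.4 -0.4 -5.1] M [ 0.08 -0.09  0.  ] w 0.0221 q [  7.7  37.2  74.3   0.   68.4 -98.3]
to (0.5926, 0.1984) slide [0.0001 0.0004 0.    ]
```

View pics/c43.png

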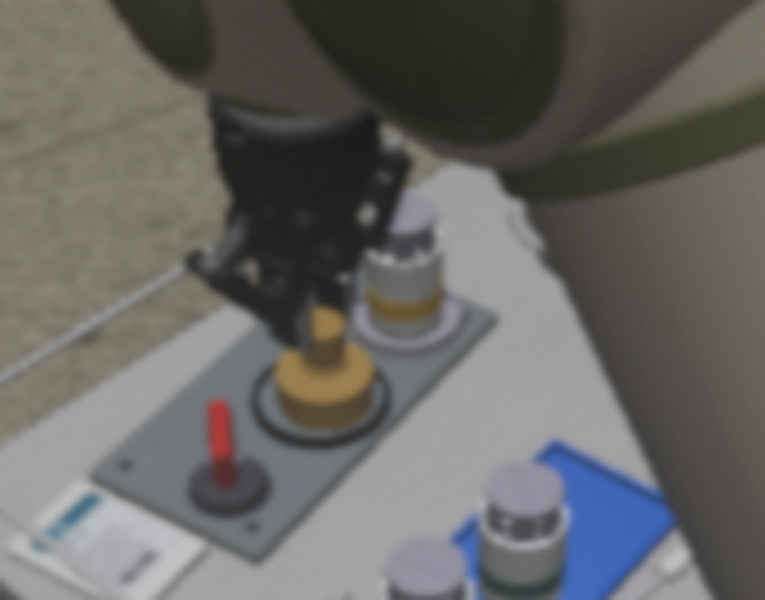

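Emit:
{"op": "jog_arm", "data": {"dr": [[0,0,0],[0,0,0],[0,0,0],[0,0,0],[0,0,0],[0,0,0],[0,0,0],[0,0,0],[0,0,0],[0,0,0]], "slide": [[0,0.0006,0.003],[0,0,0.002],[0,0,0.0007],[0,0,0],[0,0,0],[0,0,0],[0,0,0],[0,0,-0.02],[0,0,-0.04],[0,0,-0.04]], "gripper": [-1,-1,-1,-1,0.3,0.3,0.3,0.3,0.3,0.3]}}

```text
time_s: 71.75
position: [0.5924, 0.1982, 0.1427]
tool_rot: [[-0.275, 0.961, -0.001], [0.961, 0.275, -0.0], [0.0, -0.001, -1.0]]
ft_force: [-0.0, -0.2, -0.3]
grip_width: 0.0554
```

Emit:
{"op": "jog_arm", "data": {"dr": [[0,0,0],[0,0,0],[0,0,0],[0,0,0],[0,0,0],[0,0,0],[0,0,0],[0,0,0],[0,0,0],[0,0,0]], "slide": [[-0.026,0.004,0],[-0.026,0.004,0],[-0.027,0.0035,0],[0,0,0],[0,0,0.02],[0,0,0.02],[0,0,0.02],[0,0,0],[0,0,0],[0,0,0]], "gripper": [0.35,0.35,0.35,0.35,0.35,0.35,0.35,0.35,0.35,0.35]}}

```text
time_s: 72.75
position: [0.6261, 0.1259, 0.0833]
tool_rot: [[-0.276, 0.961, 0.002], [0.961, 0.276, 0.0], [-0.001, 0.002, -1.0]]
ft_force: [0.7, -0.1, 0.5]
grip_width: 0.0575
```

```bash
python3 - <<'E'
from st import *
st(); to(.6254,.1255)
ds=grab('scene')
cv2.imwrite('pics/c44.png',cv2.resize(ds['pixels'][100:250,150:320],None,fx=4.5,fy=4,interpolation=cv2.INTER_CUBIC))
E
```

```text
t 72.75 pos [0.6261 0.1259 0.0833] yaw 106.0 z [ 0.002  0.    -1.   ] F [ 0.7 -0.1  0.5] M [-0.04  0.   -0.02] w 0.0575 q [   0.8   36.2   69.6    0.    74.1 -105.2]
to (0.6254, 0.1255) slide [-0.0001 -0.0008 -0.    ]
```

View pics/c44.png

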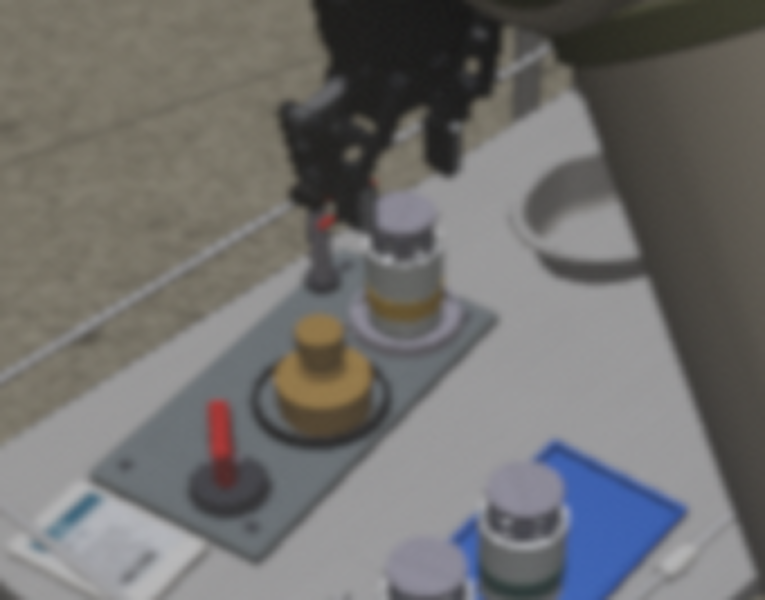

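Emit:
{"op": "jog_arm", "data": {"dr": [[0,0,0],[0,0,0],[0,0,0],[0,0,0],[0,0,0],[0,0,0],[0,0,0],[0,0,0],[0,0,0],[0,0,0]], "slide": [[0,0,0.015],[0,0,0.015],[0,0,0.01],[0,0,0.012],[0,0,0],[0,0,0],[0,0,0],[0,0,0],[0,0,0],[0,0,0]], "gripper": [0.35,0.35,0.35,0.35,0.35,-1,-1,-1,-1,-1], "force": 40}}

```text
time_s: 73.8
position: [0.6259, 0.1256, 0.0306]
tool_rot: [[-0.276, 0.961, 0.001], [0.961, 0.276, 0.0], [-0.0, 0.001, -1.0]]
ft_force: [-0.2, -0.9, 4.2]
grip_width: 0.0408
```

Emit:
{"op": "jog_arm", "data": {"dr": [[0,0,0],[0,0,0],[0,0,0],[0,0,0.15],[0,0,0.15],[0,0,0.15],[0,0,0.15],[0,0,0.15],[0,0,0.15],[0,0,0.15]], "slide": [[0,0,-0.01],[0,0,-0.03],[0,0,-0.04],[0,0,-0.02],[0,0,0],[0,0,0],[0,0,0],[0,0,0],[0,0,0],[0,0,0]], "gripper": [-1,-1,-1,-1,-1,-1,-1,-1,-1,-1]}}

```text
time_s: 74.8
position: [0.6252, 0.1257, 0.1302]
tool_rot: [[0.701, 0.713, -0.001], [0.713, -0.701, 0.0], [-0.0, -0.0, -1.0]]
ft_force: [0.7, 1.0, -1.6]
grip_width: 0.041
```

```bash
python3 - <<'E'
from st import *
st(); to(.4604,.1268)
E
```

```text
t 74.8 pos [0.6252 0.1257 0.1302] yaw 45.5 z [-0.001  0.    -1.   ] F [ 0.7  1.  -1.6] M [0.02 0.04 0.05] w 0.041 q [  0.7  33.8  66.    0.   80.3 -44.7]
to (0.4604, 0.1268) slide [-1.147e-01 -1.183e-01  1.000e-04]
```

Emit:
{"op": "jog_arm", "data": {"dr": [[0,0,0],[0,0,0],[0,0,0],[0,0,0],[0,0,0],[0,0,0],[0,0,0],[0,0,0],[0,0,0],[0,0,0]], "slide": [[-0.01,-0.0105,0],[-0.025,-0.026,0],[-0.025,-0.026,0],[-0.025,-0.026,0],[-0.018,-0.018,0],[-0.0115,-0.012,0],[0,0,0.01],[0,0,0.02],[0,0,0.02],[0,0,0]], "gripper": [-1,-1,-1,-1,-1,-1,-1,-1,-1,-1]}}

```text
time_s: 75.8
position: [0.4599, 0.1259, 0.0778]
tool_rot: [[0.697, 0.717, -0.005], [0.717, -0.697, -0.0], [-0.003, -0.003, -1.0]]
ft_force: [-0.3, -0.7, -1.2]
grip_width: 0.0406
```

```bash
python3 - <<'E'
from st import *
st(); to(.4604,.1268)
ds=grab('scene')
cv2.imwrite('pics/c45.png',cv2.resize(ds['pixels'][130:290,130:360],None,fx=3.4,fy=3.4,interpolation=cv2.INTER_CUBIC))
E
```

```text
t 75.8 pos [0.4599 0.1259 0.0778] yaw 45.8 z [-0.005 -0.    -1.   ] F [-0.3 -0.7 -1.2] M [-0.   -0.03  0.02] w 0.0406 q [  1.   22.8  96.6  -0.   60.9 -44.8]
to (0.4604, 0.1268) slide [ 0.001  -0.0003 -0.    ]
```

View pics/c45.png

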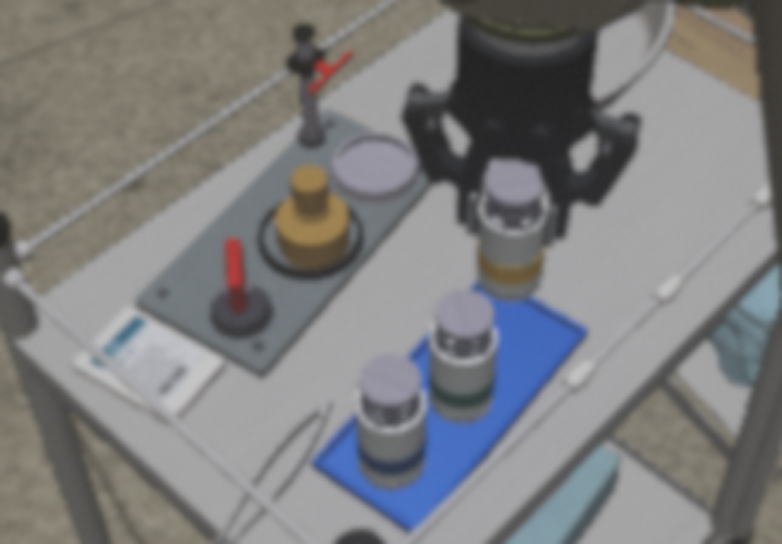

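Emit:
{"op": "jog_arm", "data": {"dr": [[0,0,0],[0,0,0],[0,0,0],[0,0,0],[0,0,0],[0,0,0],[0,0,0],[0,0,0],[0,0,0],[0,0,0]], "slide": [[0.0005,0,0.02],[0,0,0.015],[0,0,0.01],[0,0,0.005],[0,0,0.003],[0,0,0.002],[0,0,0],[0,0,0],[0,0,0],[0,0,0]], "gripper": [-1,-1,-1,-1,-1,-1,-1,-1,-1,-1]}}

```text
time_s: 76.85
position: [0.4611, 0.1264, 0.0251]
tool_rot: [[0.697, 0.717, 0.0], [0.717, -0.697, 0.0], [0.0, 0.0, -1.0]]
ft_force: [0.6, -0.0, -0.7]
grip_width: 0.0408
```

```bash
python3 - <<'E'
from st import *
st()
E
```

```text
t 76.85 pos [0.4611 0.1264 0.0251] yaw 45.8 z [ 0.  0. -1.] F [ 0.6 -0.  -0.7] M [-0.06 -0.01  0.  ] w 0.0408 q [  1.1  27.6 100.1   0.   52.3 -44.7]
```

Lower 5 mm, release, lift and back off.

Emit:
{"op": "jog_arm", "data": {"dr": [[0,0,0],[0,0,0],[0,0,0],[0,0,0],[0,0,0],[0,0,0],[0,0,0],[0,0,0],[0,0,0],[0,0,0]], "slide": [[0,0,0.003],[0,0,0.0015],[0,0,0.0005],[0,0,0],[0,0,0],[0,0,0],[0,0,-0.03],[0,0,-0.04],[0,0,-0.04],[0,0,-0.04]], "gripper": [-1,-1,-1,0.4,0.4,0.4,0.4,0.4,0.4,0.4]}}

```text
time_s: 77.85
position: [0.4607, 0.1264, 0.1717]
tool_rot: [[0.697, 0.717, 0.0], [0.717, -0.697, -0.0], [0.0, 0.0, -1.0]]
ft_force: [0.0, -0.5, -0.2]
grip_width: 0.0598
```

Emit:
{"op": "jog_arm", "data": {"dr": [[0,0,0],[0,0,0],[0,0,0],[0,0,0],[0,0,0],[0,0,0],[0,0,0],[0,0,0],[0,0,0],[0,0,0]], "slide": [[-0.02,0.035,-0.02],[-0.02,0.035,-0.02],[-0.02,0.035,-0.02],[-0.02,0.03,0],[-0.02,0.03,0],[0,0,0],[0,0,0],[0,0,0],[0,0,0],[0,0,0]], "gripper": [0.4,0.4,0.4,0.4,0.4,0.4,0.4,0.4,0.4,0.4]}}

```text
time_s: 78.85
position: [0.5096, -0.0595, 0.2301]
tool_rot: [[0.696, 0.718, 0.0], [0.718, -0.696, -0.0], [0.0, 0.0, -1.0]]
ft_force: [0.1, -0.2, 0.2]
grip_width: 0.06
```

```bash
python3 - <<'E'
from st import *
st()
ds=grab('scene');dt=grab('top')
cv2.imwrite('pics/c46.png',cv2.resize(ds['pixels'][100:290,130:390],None,fx=3,fy=3,interpolation=cv2.INTER_CUBIC))
cv2.imwrite('pics/c47.png',cv2.resize(dt['pixels'][90:300,130:390],None,fx=2.8,fy=2.8,interpolation=cv2.INTER_CUBIC))
E
```

```text
t 78.85 pos [ 0.5096 -0.0595  0.2301] yaw 45.9 z [ 0. -0. -1.] F [ 0.1 -0.2  0.2] M [ 0.04 -0.02 -0.04] w 0.06 q [-19.9  17.   77.2   0.   85.8 -65.8]
```

View pics/c46.png

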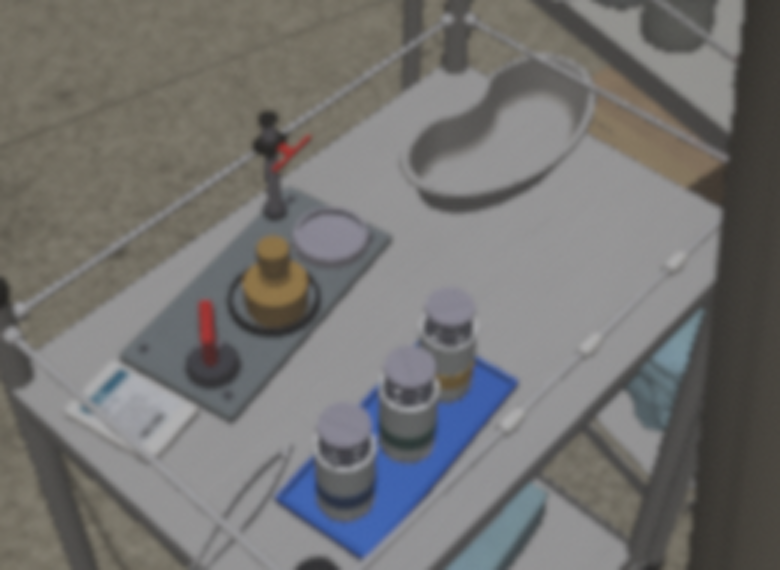

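View pics/c47.png

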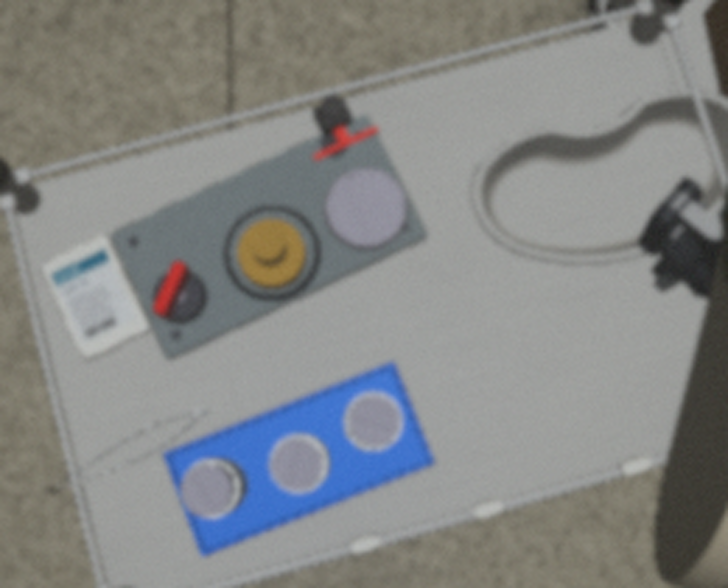

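Everything stands where it should. Before handing in I'll check the winding numerically: the wing angle and the pointer's rise compared with the start.

```bash
python3 - <<'E'
from st import *
ds=grab('scene');dt=grab('top')
print(observe()['time_s'])
s0=cv2.imread('pics/scene0.png');t0=cv2.imread('pics/top0.png')
def reds(im,th):
    hsv=cv2.cvtColor(im,cv2.COLOR_BGR2HSV);H,S_,V=cv2.split(hsv)
    return [(a,c,m) for a,c,m in comps(((H<8)|(H>172))&(S_>th),12)]
for nm,s,t in (('start',s0,t0),('now',ds['pixels'],dt['pixels'])):
    rs=reds(s,110);rt=reds(t,110)
    print(nm,[(a,np.round(c,1).tolist()) for a,c,m in rs],[(a,np.round(c,1).tolist()) for a,c,m in rt])
    # pointer: scene near (226,150-163), top near (252,142)
    p=[c for a,c,m in rs if abs(c[0]-226)<8 and c[1]<170][0]; q=[c for a,c,m in rt if abs(c[0]-252)<8 and c[1]<150][0]
    X,e=tri(ds,p,dt,q); print('pointer',np.round(X,4),round(e,4))
    k=[m for a,c,m in rt if c[0]<210][0]
    ys,xs=np.where(k); P=np.array([onplane(dt,(x,y),.068)[:2] for x,y in zip(xs,ys)]); C=P.mean(0); w,v=np.linalg.eigh(np.cov((P-C).T)); d=v[:,1]*np.sign(v[0,1]); print('wing ctr',C,'ang',np.degrees(np.arctan2(d[1],d[0])),2*np.sqrt(3*w))
E
```

```text
79.05
start [(np.int32(30), [224.9, 162.4]), (np.int32(95), [198.7, 209.2]), (np.int32(88), [345.6, 306.7])] [(np.int32(70), [252.2, 143.9]), (np.int32(119), [190.4, 192.9])]
pointer [0.6591 0.1433 0.0551] 0.0024
wing ctr [0.55779595 0.26961452] ang 1.7315663101414729 [0.01196074 0.03996631]
now [(np.int32(41), [225.3, 150.4]), (np.int32(70), [198.7, 209.4]), (np.int32(88), [345.6, 306.7])] [(np.int32(81), [252.0, 139.7]), (np.int32(119), [190.3, 192.8])]
pointer [0.6564 0.1426 0.097 ] 0.0005
wing ctr [0.55802046 0.26991213] ang -25.69960820173837 [0.0126621  0.03825847]
```

```bash
python3 - <<'E'
from st import *
ds=grab('scene');dt=grab('top')
for z in (.0545,.0583,.091,.0945,.098): print(z,np.round(proj(ds,(.6545,.1396,z)),1),np.round(proj(dt,(.6545,.1396,z)),1))
a=cv2.imread('pics/scene0.png')[140:180,205:245]; b=ds['pixels'][140:180,205:245]
cv2.imwrite('pics/c48.png',cv2.resize(np.hstack([a,b]),None,fx=9,fy=9,interpolation=cv2.INTER_CUBIC))
a=cv2.imread('pics/top0.png')[120:170,225:275]; b=dt['pixels'][120:170,225:275]
cv2.imwrite('pics/c49.png',cv2.resize(np.hstack([a,b]),None,fx=7.5,fy=7.5,interpolation=cv2.INTER_CUBIC))
E
```

```text
0.0545 [227.7 163.2] [253.6 145.7]
0.0583 [227.6 162.1] [253.6 145.3]
0.091 [227.  152.2] [253.5 141.3]
0.0945 [227.  151.2] [253.5 140.9]
0.098 [226.9 150.1] [253.4 140.4]
```

View pics/c48.png

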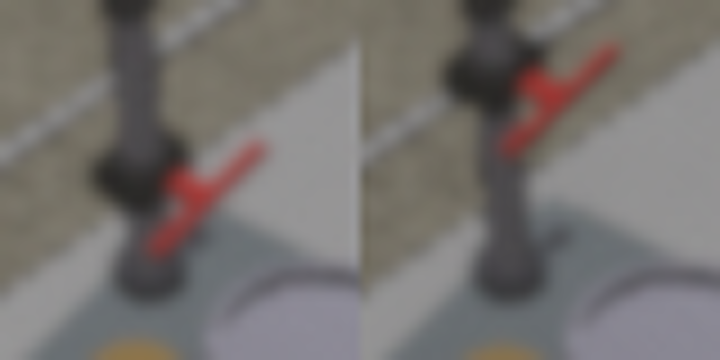

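View pics/c49.png

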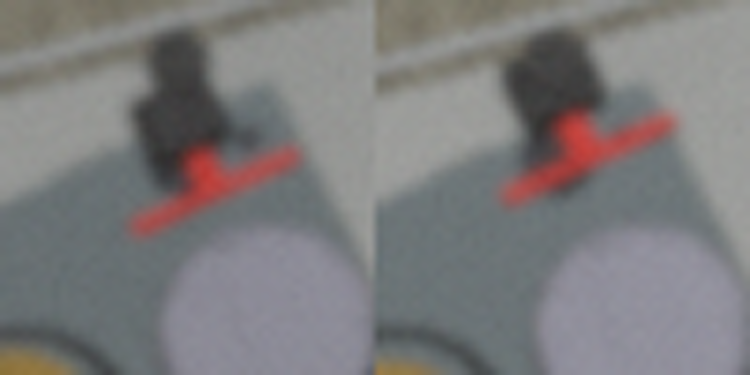

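Numbers: the pointer rose about 36 mm to roughly 0.095 m and the wing turned 207°, so the key probably started part-wound, at about 0.4 rad. Both fit "at the stop", but only to about ±2 mm. There is plenty of time, so I'll check by touch: grip with a slight clockwise bias and see whether the stop resists at once.

Emit:
{"op": "jog_arm", "data": {"dr": [[0,0,0],[0,0,0],[0,0,0],[0,0,0],[0,0,0],[0,0,0],[0,0,0],[0,0,0],[0,0,-0.13],[0,0,-0.13]], "slide": [[0.034,-0.0241,0],[0.034,-0.0241,0],[0.034,-0.0241,0],[0.034,-0.0241,0],[0.034,-0.0241,0],[0.034,-0.0241,0],[0.034,-0.0241,0],[0.034,-0.0241,0],[0,0,0],[0,0,0]], "gripper": [0,0,0,0,0,0,0,0,0,0], "force": 25}}

```text
time_s: 80.15
position: [0.5608, 0.2705, 0.2294]
tool_rot: [[0.483, 0.876, -0.001], [0.876, -0.483, -0.0], [-0.001, -0.0, -1.0]]
ft_force: [-0.4, -0.4, -0.3]
grip_width: 0.0427
```

Emit:
{"op": "jog_arm", "data": {"dr": [[0,0,0],[0,0,0],[0,0,0],[0,0,0],[0,0,0],[0,0,0],[0,0,0],[0,0,0],[0,0,0],[0,0,0]], "slide": [[0,0,0.03],[0,0,0.04],[0,0,0.03],[0,0,0],[0,0,0],[0,0,0],[0,0,0],[0,0,0],[0,0,0],[0,0,0]], "gripper": [0,0,0,0,0,0,0,0,0,0]}}

```text
time_s: 81.15
position: [0.561, 0.2691, 0.1302]
tool_rot: [[0.489, 0.872, 0.0], [0.872, -0.489, 0.0], [0.0, 0.0, -1.0]]
ft_force: [-0.1, -1.2, 0.3]
grip_width: 0.0425
```

```bash
python3 - <<'E'
from st import *
st(); to(.5605,.2702)
E
```

```text
t 81.15 pos [0.561  0.2691 0.1302] yaw 60.7 z [ 0.  0. -1.] F [-0.1 -1.2  0.3] M [ 0.01 -0.    0.05] w 0.0425 q [ 14.7  32.3  68.9  -0.   78.8 -46. ]
to (0.5605, 0.2702) slide [ 0.0007 -0.001  -0.    ]
```

Emit:
{"op": "jog_arm", "data": {"dr": [[0,0,0],[0,0,0],[0,0,0],[0,0,0],[0,0,0],[0,0,0],[0,0,0],[0,0,0],[0,0,0],[0,0,0]], "slide": [[0.0007,-0.001,0.03],[0,0,0.03],[0,0,0.025],[0,0,0.012],[0,0,0],[0,0,0],[0,0,0],[0,0,0],[0,0,0],[0,0,0]], "gripper": [0,0,0,0,0,-1,-1,-1,-1,-1], "force": 25}}

```text
time_s: 82.15
position: [0.5608, 0.2697, 0.0345]
tool_rot: [[0.488, 0.873, 0.002], [0.873, -0.488, -0.001], [-0.0, 0.002, -1.0]]
ft_force: [-2.9, -4.1, 6.3]
grip_width: 0.011
```

```bash
python3 - <<'E'
from st import *
st()
E
```

```text
t 82.15 pos [0.5608 0.2697 0.0345] yaw 60.8 z [ 0.002 -0.001 -1.   ] F [-2.9 -4.1  6.3] M [-0.88  0.44  0.37] w 0.011 q [ 14.8  37.9  75.6  -0.1  66.5 -45.9]
```

Emit:
{"op": "jog_arm", "data": {"dr": [[0,0,0.03],[0,0,0],[0,0,0],[0,0,0],[0,0,0],[0,0,0],[0,0,0],[0,0,0],[0,0,0],[0,0,0]], "slide": [[0,0,0],[0,0,0],[0,0,0],[0,0,0],[0,0,0],[0,0,0],[0,0,0],[0,0,0],[0,0,0],[0,0,0]], "gripper": [-1,-1,-1,-1,-1,-1,-1,-1,-1,-1]}}

```text
time_s: 83.15
position: [0.5607, 0.2697, 0.0345]
tool_rot: [[0.514, 0.858, 0.002], [0.858, -0.514, -0.001], [-0.0, 0.002, -1.0]]
ft_force: [-3.6, -6.0, 5.8]
grip_width: 0.0108
```

```bash
python3 - <<'E'
from st import *
st()
E
```

```text
t 83.15 pos [0.5607 0.2697 0.0345] yaw 59.1 z [ 0.002 -0.001 -1.   ] F [-3.6 -6.   5.8] M [-0.84  0.43  0.6 ] w 0.0108 q [ 14.8  37.9  75.6  -0.1  66.5 -44.2]
```

The torque rises straight away (0.37 to 0.60 N m over 1.7°), so the key was at its stop, about where the wing already stood. I'll release and withdraw.

Emit:
{"op": "jog_arm", "data": {"dr": [[0,0,0],[0,0,0],[0,0,0],[0,0,0],[0,0,0],[0,0,0],[0,0,0],[0,0,0],[0,0,0],[0,0,0]], "slide": [[0,0,0],[0,0,0],[0,0,0],[0,0,0],[0,0,-0.03],[0,0,-0.04],[0,0,-0.04],[0,0,-0.04],[0,0,-0.04],[0,0,0]], "gripper": [0,0,0,0,0,0,0,0,0,0]}}

```text
time_s: 84.15
position: [0.5622, 0.2709, 0.229]
tool_rot: [[0.515, 0.857, 0.011], [0.857, -0.515, 0.003], [0.008, 0.008, -1.0]]
ft_force: [0.4, -0.4, 0.3]
grip_width: 0.0431
```

Emit:
{"op": "jog_arm", "data": {"dr": [[0,0,0],[0,0,0],[0,0,0],[0,0,0],[0,0,0],[0,0,0],[0,0,0],[0,0,0],[0,0,0],[0,0,0]], "slide": [[-0.034,0.0241,0],[-0.034,0.0241,0],[-0.034,0.0241,0],[-0.034,0.0241,0],[-0.034,0.0241,0],[-0.034,0.0241,0],[-0.034,0.0241,0],[-0.034,0.0241,0],[0,0,0],[0,0,0]], "gripper": [0,0,0,0,0,0,0,0,0,0]}}

```text
time_s: 85.15
position: [0.5855, -0.0627, 0.2222]
tool_rot: [[0.516, 0.856, -0.001], [0.856, -0.516, 0.001], [0.0, -0.001, -1.0]]
ft_force: [-0.1, 0.6, -0.2]
grip_width: 0.0426
```

```bash
python3 - <<'E'
from st import *
st()
ds=grab('scene');dt=grab('top')
def reds(im,th):
    hsv=cv2.cvtColor(im,cv2.COLOR_BGR2HSV);H,S_,V=cv2.split(hsv)
    return [(a,np.round(c,1).tolist()) for a,c,m in comps(((H<8)|(H>172))&(S_>th),12)]
print(reds(ds['pixels'],110),reds(dt['pixels'],110))
cv2.imwrite('pics/c50.png',cv2.resize(ds['pixels'][100:290,130:390],None,fx=3,fy=3,interpolation=cv2.INTER_CUBIC))
cv2.imwrite('pics/c51.png',cv2.resize(dt['pixels'][90:300,130:390],None,fx=2.8,fy=2.8,interpolation=cv2.INTER_CUBIC))
E
```

```text
t 85.15 pos [ 0.5855 -0.0627  0.2222] yaw 58.9 z [-0.001  0.001 -1.   ] F [-0.1  0.6 -0.2] M [ 0.    0.01 -0.  ] w 0.0426 q [-17.6  25.2  65.8   0.   89.1 -76.6]
[(np.int32(40), [225.4, 150.4]), (np.int32(70), [198.7, 209.4]), (np.int32(92), [345.8, 306.8])] [(np.int32(81), [252.1, 139.7]), (np.int32(121), [190.3, 192.7])]
```

View pics/c50.png

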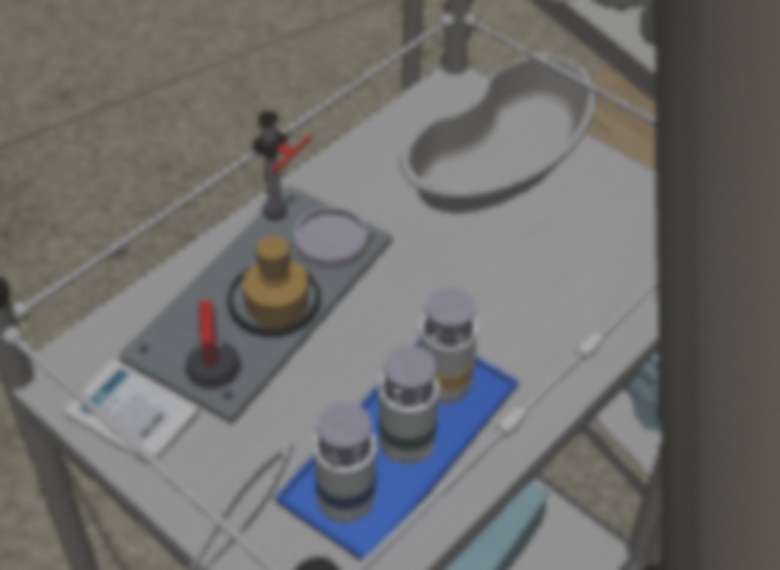

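View pics/c51.png

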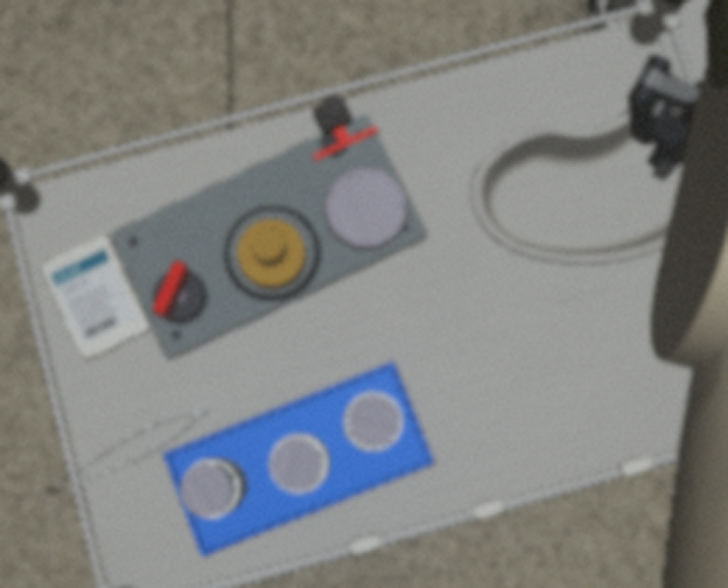

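Pointer pixels are unchanged (225.4, 150.4). The three cartridges stand in the tray, the weight stands in its ring, and the gauze pack and forceps are where they were. Handing in.

```bash
python3 -c "
from rig import env
print(env.close_job())"
```

```text
the job is handed in; nothing more can be done
None
```

I wound the key to its stop in two part turns, then tested blue, green and yellow in that order. All three springs are sound and stand in the blue tray again. The weight is back in its black ring. I handed the job in at about 85 s.

| Check | Result |
|---|---|
| Springs under the released weight | Underside about 101–102 mm high, above the pointer at 94.5 mm, for all three |
| Final pictures | Three cartridges standing, weight in its ring, dish empty, gauze and forceps in place, gripper clear |

**Checks that failed or disagreed:**
- **First grip:** it closed on nothing. The fingertips sit about 29 mm higher than the reported tool height implies, so I allowed for that afterwards.
- **Pointer and key:** my first pointer estimate gave a 42 mm rise, but the wing angle and a closer measurement gave about 36 mm. That fits the key starting part-wound, at about 0.4 rad.
- **Extra key check:** because of that, I gripped the key again after the tests, turning only clockwise. The torque rose at once, so it was already at its stop, and the pointer did not move.
- **Dish:** it was found shifted a few centimetres during the run, while the arm was not near it. It was not needed.

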